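Load the relay test block with probes and link cards, then throw the test key

TASK

Make the test desk ready: move every test probe from the wooden stand into a bore of the grey block, going in with the handle leaning towards the robot's side so that the collar clears the brass keeper rail, then straightening it so that it stands upright on the bore's floor with its collar under the rail; and slide every brown link card that lies on the desk fully home into a slot of the card nest, brass contact end first. Any probe may take any bore and any card any slot. When everything is loaded, throw the test key right over, away from the robot's side, and leave the other things on the desk where they lie.

Things in the scene. Friction and masses are not known exactly. Their poses are not given: they have to be found in the camera images.
- probe1_mid (a point): middle of a test probe, a round part 175 mm long, 120 g (may be absent), standing in the stand: from its flat foot up, a steel shank 14 mm thick, 100 mm long; a brass collar 36 mm wide, 5 mm thick; a black handle 12 mm thick, 70 mm long, to be held. The point is on the axis, 87.5 mm above the foot; z runs along the axis to the handle end. At the start its foot is 8 mm above the desk
- probe2_mid (a point): middle of a test probe, a round part 175 mm long, 120 g (may be absent), standing in the stand: from its flat foot up, a steel shank 14 mm thick, 100 mm long; a brass collar 36 mm wide, 5 mm thick; a black handle 12 mm thick, 70 mm long, to be held. The point is on the axis, 87.5 mm above the foot; z runs along the axis to the handle end. At the start its foot is 8 mm above the desk
- probe3_mid (a point): middle of a test probe, a round part 175 mm long, 120 g (may be absent), standing in the stand: from its flat foot up, a steel shank 14 mm thick, 100 mm long; a brass collar 36 mm wide, 5 mm thick; a black handle 12 mm thick, 70 mm long, to be held. The point is on the axis, 87.5 mm above the foot; z runs along the axis to the handle end. At the start its foot is 8 mm above the desk
- probe4_mid (a point): middle of a test probe, a round part 175 mm long, 120 g (may be absent), standing in the stand: from its flat foot up, a steel shank 14 mm thick, 100 mm long; a brass collar 36 mm wide, 5 mm thick; a black handle 12 mm thick, 70 mm long, to be held. The point is on the axis, 87.5 mm above the foot; z runs along the axis to the handle end. At the start its foot is 8 mm above the desk
- bore1 (a point): centre of the mouth of a vertical blind bore in the grey block, 52 mm above the desk: 26 mm wide, 45 mm deep, flat floor; four bores in a row, 55 mm apart. z up, x across the block away from the robot's side, y along the row. A probe leaning about 11 degrees, handle to -x, passes the rail and still reaches the floor
- bore2 (a point): centre of the mouth of a vertical blind bore in the grey block, 52 mm above the desk: 26 mm wide, 45 mm deep, flat floor; four bores in a row, 55 mm apart. z up, x across the block away from the robot's side, y along the row. A probe leaning about 11 degrees, handle to -x, passes the rail and still reaches the floor
- bore3 (a point): centre of the mouth of a vertical blind bore in the grey block, 52 mm above the desk: 26 mm wide, 45 mm deep, flat floor; four bores in a row, 55 mm apart. z up, x across the block away from the robot's side, y along the row. A probe leaning about 11 degrees, handle to -x, passes the rail and still reaches the floor
- bore4 (a point): centre of the mouth of a vertical blind bore in the grey block, 52 mm above the desk: 26 mm wide, 45 mm deep, flat floor; four bores in a row, 55 mm apart. z up, x across the block away from the robot's side, y along the row. A probe leaning about 11 degrees, handle to -x, passes the rail and still reaches the floor
- keeper (a point): middle of the near lower edge of the brass keeper rail on the block, 9 mm to +x of the line of the bores' axes, half-way along the row, and 65 mm above the mouths. The rail covers all four bores along y, is 26 mm wide (towards +x) and 6 mm thick, on two end posts at y = +-119 mm. A seated probe's collar top is 5 mm below it and reaches 9 mm under it: a collar coming straight down strikes the rail
- stand: wooden stand, 110 x 110 x 48 mm, origin under its centre; four vertical holes (15.5 mm wide, 40 mm deep) in a square at x, y = +-30 mm, in which the probes start
- card1_mid (a point): centre of a brown link card, a flat slab 110 mm (x) x 50 mm (y) x 12 mm (z), 70 g, lying flat on the desk (may be absent); x points to the end with the brass contact strip; z up
- card1_front (a point): middle of the contact end face of that card: 55 mm from its centre along x, half-way up its thickness
- card2_mid (a point): centre of a brown link card, a flat slab 110 mm (x) x 50 mm (y) x 12 mm (z), 70 g, lying flat on the desk (may be absent); x points to the end with the brass contact strip; z up
- card2_front (a point): middle of the contact end face of that card: 55 mm from its centre along x, half-way up its thickness
- slot1_end (a point): stop end of a level slot of the steel card nest, where the middle of a card's contact end face is when fully home, 21 mm above the desk. x points into the slot, z up. The mouth is at x = -70 mm; the slot is 54 mm wide and 16 mm high, floor 15 mm and lips' top 36 mm above the desk; the lips cover the card's long edges by 8 mm. A home card stands 40 mm out of the mouth. Slots are 90 mm apart
- slot2_end (a point): stop end of a level slot of the steel card nest, where the middle of a card's contact end face is when fully home, 21 mm above the desk. x points into the slot, z up. The mouth is at x = -70 mm; the slot is 54 mm wide and 16 mm high, floor 15 mm and lips' top 36 mm above the desk; the lips cover the card's long edges by 8 mm. A home card stands 40 mm out of the mouth. Slots are 90 mm apart
- key (a joint): test key, a toggle lever: 0 leaning fully towards -x of its base (towards the robot's side), 1.0 rad thrown fully over to +x; it stays where it is left (friction about 0.06 N m)
- key_base: base of the test key, 70 x 50 x 25 mm, origin under its centre; the lever's hinge lies along its y axis 22 mm above the desk; the lever, a 10 mm rod, swings in its x-z plane from -x to +x, 0.5 rad to either side of upright, and ends in a black ball (26 mm wide) whose centre is 80 mm from the hinge
- lamp: chrome signal lamp, standing, 28 mm wide, 49 mm high, a bystander; origin under its middle
- keycap: amber key cap, 24 x 16 x 16 mm, a bystander; origin under its middle
- tip1: tinned plug tip, 50 mm long, 11 mm thick, a bystander; origin under its middle
- tip2: tinned plug tip, 50 mm long, 11 mm thick, a bystander; origin under its middle
- adjuster: flat steel relay adjuster, 130 mm long, 5 mm thick, a bystander; origin under its middle
- driver: screwdriver, 160 mm long, a bystander; origin under its middle

How it is judged:
On the way, in this order (a step that is already met when the one before it is completed fails the run):
1. every probe stands in a bore under the keeper rail and every card is home in a slot, the key not yet thrown (angle between each of probe1_mid, probe2_mid, probe3_mid, probe4_mid's own z axis and vertical below 0.08 rad and ((horizontal distance between probe1_mid and bore1 below 0.01 m and z of probe1_mid in the frame of bore1 below 0.046 m) or (horizontal distance between probe1_mid and bore2 below 0.01 m and z of probe1_mid in the frame of bore2 below 0.046 m) or (horizontal distance between probe1_mid and bore3 below 0.01 m and z of probe1_mid in the frame of bore3 below 0.046 m) or (horizontal distance between probe1_mid and bore4 below 0.01 m and z of probe1_mid in the frame of bore4 below 0.046 m)) and ((horizontal distance between probe2_mid and bore1 below 0.01 m and z of probe2_mid in the frame of bore1 below 0.046 m) or (horizontal distance between probe2_mid and bore2 below 0.01 m and z of probe2_mid in the frame of bore2 below 0.046 m) or (horizontal distance between probe2_mid and bore3 below 0.01 m and z of probe2_mid in the frame of bore3 below 0.046 m) or (horizontal distance between probe2_mid and bore4 below 0.01 m and z of probe2_mid in the frame of bore4 below 0.046 m)) and ((horizontal distance between probe3_mid and bore1 below 0.01 m and z of probe3_mid in the frame of bore1 below 0.046 m) or (horizontal distance between probe3_mid and bore2 below 0.01 m and z of probe3_mid in the frame of bore2 below 0.046 m) or (horizontal distance between probe3_mid and bore3 below 0.01 m and z of probe3_mid in the frame of bore3 below 0.046 m) or (horizontal distance between probe3_mid and bore4 below 0.01 m and z of probe3_mid in the frame of bore4 below 0.046 m)) and ((horizontal distance between probe4_mid and bore1 below 0.01 m and z of probe4_mid in the frame of bore1 below 0.046 m) or (horizontal distance between probe4_mid and bore2 below 0.01 m and z of probe4_mid in the frame of bore2 below 0.046 m) or (horizontal distance between probe4_mid and bore3 below 0.01 m and z of probe4_mid in the frame of bore3 below 0.046 m) or (horizontal distance between probe4_mid and bore4 below 0.01 m and z of probe4_mid in the frame of bore4 below 0.046 m)) and (distance between card1_front and slot1_end below 0.007 m or distance between card1_front and slot2_end below 0.007 m) and (distance between card2_front and slot1_end below 0.007 m or distance between card2_front and slot2_end below 0.007 m) and value of joint key below 0.5 rad), for 0.2 s.
2. the test key is thrown over (value of joint key above 0.85 rad), for 0.2 s.
At the end, for the whole second after the job is handed in: every probe stands in a bore, upright within 0.08 rad, axis within 10 mm of the bore's, foot within 3.5 mm of its floor (collar under the rail); every card's contact end is within 7 mm of a slot's end; the key reads over 0.85 rad; probes and cards at rest (angle between each of probe1_mid, probe2_mid, probe3_mid, probe4_mid's own z axis and vertical below 0.08 rad and ((horizontal distance between probe1_mid and bore1 below 0.01 m and z of probe1_mid in the frame of bore1 below 0.046 m) or (horizontal distance between probe1_mid and bore2 below 0.01 m and z of probe1_mid in the frame of bore2 below 0.046 m) or (horizontal distance between probe1_mid and bore3 below 0.01 m and z of probe1_mid in the frame of bore3 below 0.046 m) or (horizontal distance between probe1_mid and bore4 below 0.01 m and z of probe1_mid in the frame of bore4 below 0.046 m)) and ((horizontal distance between probe2_mid and bore1 below 0.01 m and z of probe2_mid in the frame of bore1 below 0.046 m) or (horizontal distance between probe2_mid and bore2 below 0.01 m and z of probe2_mid in the frame of bore2 below 0.046 m) or (horizontal distance between probe2_mid and bore3 below 0.01 m and z of probe2_mid in the frame of bore3 below 0.046 m) or (horizontal distance between probe2_mid and bore4 below 0.01 m and z of probe2_mid in the frame of bore4 below 0.046 m)) and ((horizontal distance between probe3_mid and bore1 below 0.01 m and z of probe3_mid in the frame of bore1 below 0.046 m) or (horizontal distance between probe3_mid and bore2 below 0.01 m and z of probe3_mid in the frame of bore2 below 0.046 m) or (horizontal distance between probe3_mid and bore3 below 0.01 m and z of probe3_mid in the frame of bore3 below 0.046 m) or (horizontal distance between probe3_mid and bore4 below 0.01 m and z of probe3_mid in the frame of bore4 below 0.046 m)) and ((horizontal distance between probe4_mid and bore1 below 0.01 m and z of probe4_mid in the frame of bore1 below 0.046 m) or (horizontal distance between probe4_mid and bore2 below 0.01 m and z of probe4_mid in the frame of bore2 below 0.046 m) or (horizontal distance between probe4_mid and bore3 below 0.01 m and z of probe4_mid in the frame of bore3 below 0.046 m) or (horizontal distance between probe4_mid and bore4 below 0.01 m and z of probe4_mid in the frame of bore4 below 0.046 m)) and (distance between card1_front and slot1_end below 0.007 m or distance between card1_front and slot2_end below 0.007 m) and (distance between card2_front and slot1_end below 0.007 m or distance between card2_front and slot2_end below 0.007 m) and value of joint key above 0.85 rad and linear speed of each of probe1, probe2, probe3, probe4, card1, card2 below 0.02 m/s); the robot touches nothing.
It fails at once if a bystander (lamp, key cap, plug tip, adjuster or screwdriver) is moved by more than 30 mm (distance of any of lamp, keycap, tip1, tip2, adjuster, driver from where it was at the start of the episode above 0.03 m).
Of probe1, probe2, probe3, probe4 only 3 to 4 are there at a start; the rules pass over those that are not, and their reading is None.
Of card1, card2 only 1 to 2 are there at a start; the rules pass over those that are not, and their reading is None.
At some moment in a run one of card1, card2 may be knocked a few centimetres aside while the robot is not near it.
It also fails if it takes over 210 s, if anything falls off the work surface, if the arm or the gripper's body presses on something with over 40 N, if the wrist force passes 120 N, or if a joint passes its speed limit or range.

ROBOT

A 6-joint arm with a two-finger parallel gripper is mounted at the origin on the work surface. World frame = base frame: x ahead of the robot, y to its left, z up, the work surface at z = 0. Lengths are in m, angles in rad, forces in N, time in s.
With the tool pointing down it reaches from about 0.25 to 0.775 m from the base axis. Payload 4 kg.
Tool frame: the origin (TCP) lies at the very end of the fingers, on their centre line; the grasp point (between the pads) lies 19 mm behind it; z points along the fingers, x is the direction in which the jaws open and shut, and the axes are right-handed (so a half turn about z gives the same grasp; the last joint's range is limited). The gripper opens to 94 mm and grips with 3 to 60 N. Pads are 16 mm wide; open, the fingers measure 119 mm over their backs; the gripper's body (75 mm by 177 mm) begins 78 mm behind the grasp point.
Start: joints at [1.137, 0.087, 1.371, -0, 1.684, -0.103], TCP at [0.179, 0.52, 0.181] pointing down, gripper open.
Joint ranges: [-3.1, 3.1], [-0.76, 2.03], [0.27, 2.55], [-1.08, 4.22], [0.17, 2.65], [-2.57, 2.57]. Speed limits (rad/s): [2.79, 2.79, 3.14, 3.14, 3.14, 3.14].

INTERFACE

Orientations are given as a unit quaternion [x, y, z, w].
In Python, from plant import arm gives the robot as it stands.
- The arm moves only by the shell command python3 -m pendant 'ROWS'. ROWS is JSON, a list of rows, each a list of 7 numbers: the closure in counts, from 0 (fully open) to 255 (shut), then the shift along the tool's x, y, z in cm, then the turn, a rotation vector about the tool's x, y, z in rad. A call has 1 to 8 rows; each row shifts and turns the commanded pose from where the row before left it, along the tool's axes as they then stand; what a row does not reach is not made up. A row lasts 1/8 s, in which the tool goes at most 62.5 mm and 10.7 degrees, less where a joint would pass 70% of its speed; a pose out of reach is approached as far as the arm can. A call with a gripper value outside its range is refused whole. The fingers move at their own pace and stop on an object; the grip force is fixed at half the most. Time passes only in rows, so rows that do not move let the fingers close. It gives the time, the measured TCP pose, the force and the opening at its end, in the units of the state.
- arm.get_state(): the state, without advancing time (a new reading comes with each control period).
- arm.grab_frame(name): name is "side" or "top" or "wrist"; returns the picture (480x640x3 uint8, red, green, blue); there is no depth.
- arm.camera_info(name): a dict with "fx", "fy", "cx", "cy" (pixels), "rvec" (rotation vector, rad) and "tvec" (3), from world to camera coordinates, as OpenCV has them. Camera axes: x right, y down, z forward; pixel columns grow to the right and rows downward; lengths in m; the calibration is good to about 2 mm. The wrist camera is an equidistant fisheye: a pixel r from the principal point sees the ray r / f radians off the axis. A picture is of the moment at which its call begins: read the wrist's pose just before it. camera_info takes no time and is no camera call; for the wrist camera it gives the pose at the moment of the call.
- arm.job_done(): hands the job in, once; it reports no verdict.
The state is a dict: "time_s": time; "q": joint angles; "qvel": joint speeds; "effort": joint torques, N m; "ee_pos": TCP position; "tool_rot": TCP orientation; "contact_force": force on the tool from outside, world axes, zero at the start; "ft_torque": the same for the moment, N m; "opening": opening from 0.0 (shut) to 1.0 (fully open).
Only numpy, scipy, OpenCV 4.12 (cv2) and the standard library are available. Lean on these libraries where they do the work, as an engineer would, in place of code of your own. Each camera call takes 0.05 s, during which the arm holds its last target.

## Working session

There is one attempt and no reset: what is moved stays moved. The work goes in short steps, Python scripts to look and compute and a shell command to move; the robot and the scene stay as the last step left them, time stands still between calls to the robot, and variables do not carry over. Pictures are saved under pics/ and viewed, and the job is handed in when it is done.

```bash
ls -la; mkdir -p pics; python3 - <<'E'
from plant import arm
import cv2
s=arm.get_state(); print(s)
for n in ["side","top","wrist"]:
    print(n,arm.camera_info(n))
    cv2.imwrite(f"pics/{n}0.png",arm.grab_frame(n)[:,:,::-1])
E
```

```text
total 12
drwxr-xr-x  3 agent agent 4096 Dec  6 22:29 .
drwxr-xr-x 23 root  root  4096 Dec  6 22:29 ..
drwxr-xr-x  2 agent agent 4096 Dec  6 22:29 pics
{'time_s': 0.0, 'q': array([ 1.13691003e+00,  8.79223842e-02,  1.37223094e+00,  1.77110472e-05,
        1.68361560e+00, -1.03100311e-01]), 'qvel': array([ 5.45919788e-05, -6.07145954e-05, -9.05033366e-04,  2.25474247e-05,
       -1.10642980e-03,  9.67191270e-04]), 'effort': array([-1.71061247e-04, -3.40195620e+01, -3.02420890e+01,  7.17551680e-02,
        3.31897032e-02, -1.92989310e-04]), 'ee_pos': array([0.17837589, 0.51963342, 0.17983391]), 'tool_rot': array([ 8.13874396e-01,  5.81039829e-01, -9.50322004e-04,  5.30096537e-04]), 'contact_force': array([-0.51009089, -0.873582  ,  0.16533808]), 'ft_torque': array([-0.05094012, -0.02843736, -0.04220581]), 'opening': 0.9999256294592673}
side {'fx': 538.3009399521919, 'fy': 538.3009399521919, 'cx': 314.3825123804915, 'cy': 238.77646227262602, 'rvec': array([ 0.17628469, -2.8157694 ,  1.20711956]), 'tvec': array([0.504272  , 0.15058825, 1.05597197])}
top {'fx': 465.4738834654903, 'fy': 465.4738834654903, 'cx': 316.5987107233467, 'cy': 245.638146523565, 'rvec': array([ 2.06759316, -2.15529321,  0.23088538]), 'tvec': array([-0.00967045,  0.51644363,  1.06680023])}
wrist {'fx': 371.64829954431775, 'fy': 371.64829954431775, 'cx': 318.1315112757253, 'cy': 239.08601584331478, 'rvec': array([-2.36027849, -1.68759833, -0.23692361]), 'tvec': array([-0.54851651, -0.03053715,  0.39270864])}
```

View pics/top0.png

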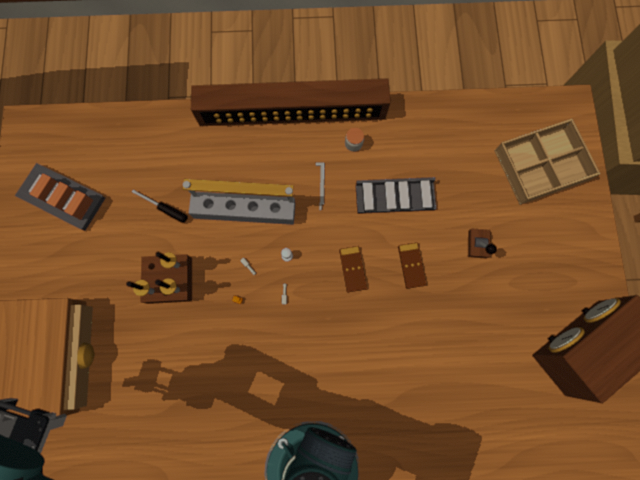

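View pics/side0.png

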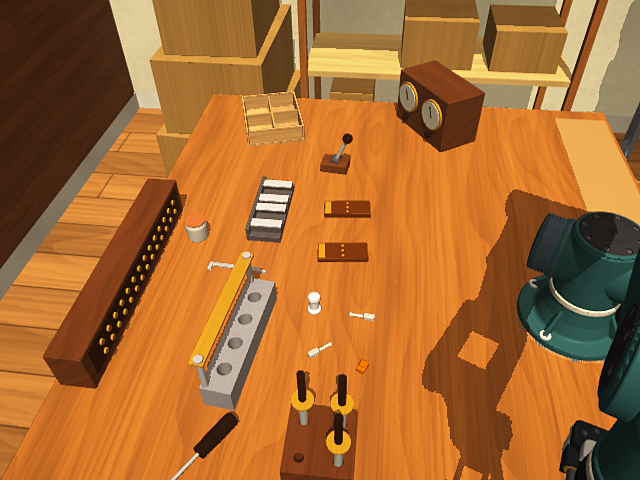

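View pics/wrist0.png

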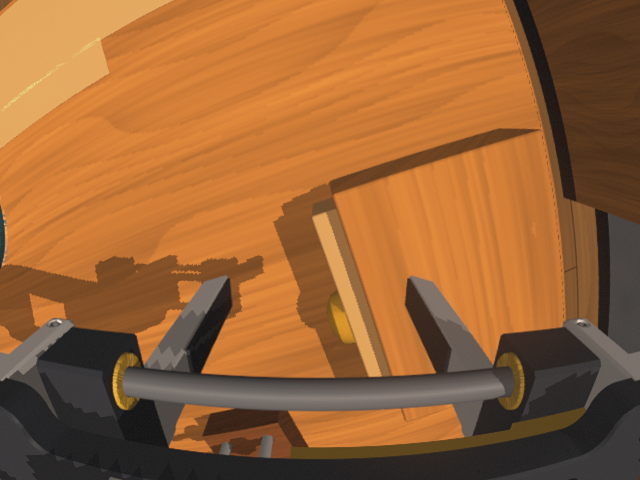

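The top view shows three probes in the stand (handles near 167,257; 168,285; 140,287). The block's bores run along row ~205 at columns 208–275, with the rail above them at row 187. The nest is at (396,195), the cards at (353,268) and (412,265), and the key at (482,244). Next I'll zoom in to measure.

```bash
cat > h.py <<'E'
import numpy as np, cv2
from scipy.spatial.transform import Rotation as R
from plant import arm
def cam(n, info=None):
    c=info or arm.camera_info(n); Rm=cv2.Rodrigues(np.array(c["rvec"]))[0]; t=np.array(c["tvec"])
    return c,Rm,t,-Rm.T@t
def ray(n,u,v,info=None):
    c,Rm,t,C=cam(n,info)
    x=(u-c["cx"])/c["fx"]; y=(v-c["cy"])/c["fy"]
    if n=="wrist":
        r=np.hypot(x,y); d=np.array([np.sin(r)*x/r if r else 0,np.sin(r)*y/r if r else 0,np.cos(r)])
    else: d=np.array([x,y,1.])
    d=Rm.T@d; return C,d/np.linalg.norm(d)
def onz(n,u,v,z,info=None):
    C,d=ray(n,u,v,info); return C+d*(z-C[2])/d[2]
def proj(n,P,info=None):
    c,Rm,t,C=cam(n,info); p=Rm@np.array(P,float)+t
    if n=="wrist":
        r=np.hypot(p[0],p[1]); th=np.arctan2(r,p[2]); return np.array([c["cx"]+c["fx"]*th*p[0]/r,c["cy"]+c["fy"]*th*p[1]/r])
    return np.array([c["cx"]+c["fx"]*p[0]/p[2],c["cy"]+c["fy"]*p[1]/p[2]])
def tri(rays):
    A=np.zeros((3,3));b=np.zeros(3)
    for C,d in rays:
        M=np.eye(3)-np.outer(d,d);A+=M;b+=M@C
    P=np.linalg.solve(A,b); return P,[float(np.linalg.norm((np.eye(3)-np.outer(d,d))@(P-C))) for C,d in rays]
def crop(img,x0,y0,w,h,k,name):
    cv2.imwrite(name,cv2.resize(img[y0:y0+h,x0:x0+w],None,fx=k,fy=k,interpolation=cv2.INTER_CUBIC))
E
python3 - <<'E'
from h import *
t=cv2.imread("pics/top0.png"); s=cv2.imread("pics/side0.png")
print(cam("top")[3],cam("side")[3])
crop(t,120,170,200,140,4,"pics/t_a.png"); crop(t,330,170,180,130,4,"pics/t_b.png")
crop(s,180,240,200,150,4,"pics/s_a.png"); crop(s,230,120,150,150,4,"pics/s_b.png"); crop(s,260,350,160,130,4,"pics/s_c.png")
E
```

```text
[ 0.27944076 -0.01999537  1.15168716] [0.39289593 0.72136012 0.84694524]
```

View pics/t_a.png

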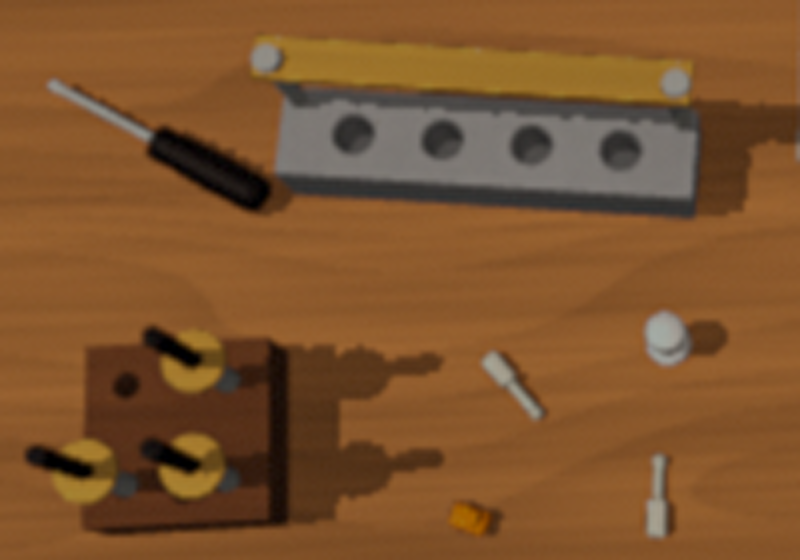

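View pics/t_b.png

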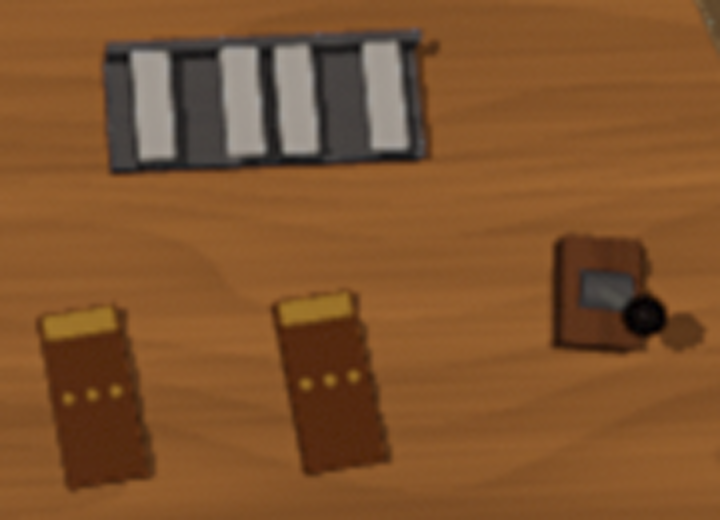

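View pics/s_a.png

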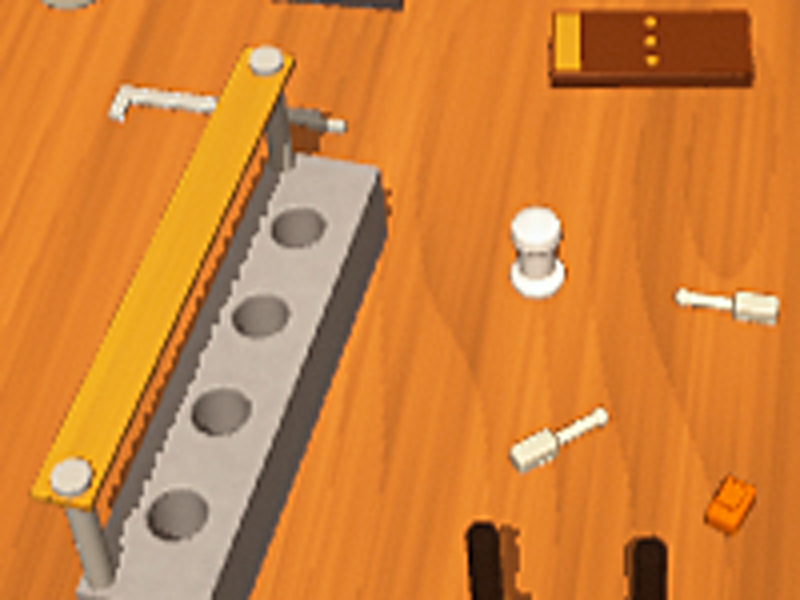

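View pics/s_b.png

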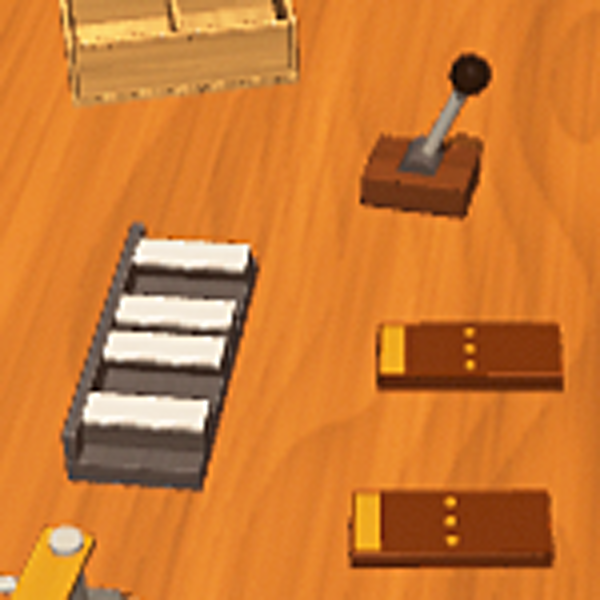

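View pics/s_c.png

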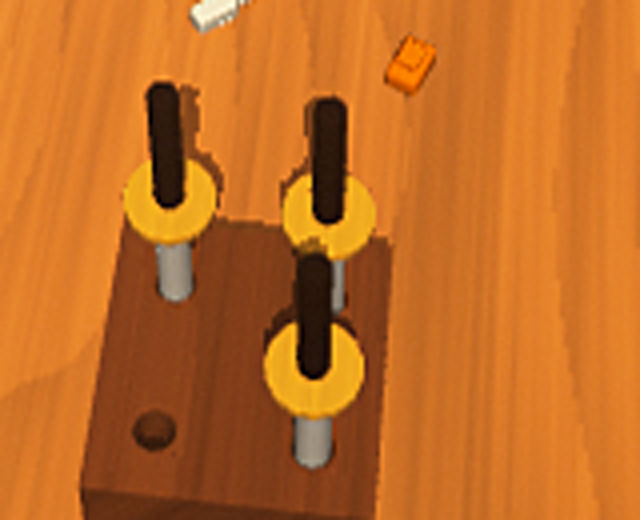

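```bash
python3 - <<'E'
from h import *
p=lambda x,y,x0,y0:((x+.5)/4-.5+x0,(y+.5)/4-.5+y0)
print("bores")
tb=[(353,134),(442,139),(531,145),(621,150)]; sb=[(178,515),(222,411),(261,316),(299,228)]
for a,b in zip(tb,sb):
    a=p(*a,120,170); b=p(*b,180,240)
    print(onz("top",*a,.052).round(4),onz("side",*b,.052).round(4),tri([ray("top",*a),ray("side",*b)])[0].round(4))
print("collar")
for n,f in(("top","pics/top0.png"),("side","pics/side0.png")):
    im=cv2.imread(f); hsv=cv2.cvtColor(im,cv2.COLOR_BGR2HSV)
    if n=="top":
        m=cv2.inRange(hsv,(18,120,100),(32,255,255)); roi=(120,240,80,60)
        m2=cv2.inRange(hsv,(18,120,90),(32,255,255))
    else: m=cv2.inRange(hsv,(20,170,150),(32,255,255)); roi=(280,380,90,80)
    x,y,w,h=roi; M=np.zeros_like(m); M[y:y+h,x:x+w]=m[y:y+h,x:x+w]
    M=cv2.morphologyEx(M,cv2.MORPH_CLOSE,np.ones((5,5)))
    for c in cv2.findContours(M,cv2.RETR_EXTERNAL,cv2.CHAIN_APPROX_NONE)[0]:
        if len(c)<15: continue
        (cx,cy),_,_=cv2.fitEllipse(cv2.convexHull(c)) 
        print(n,(round(cx,1),round(cy,1)),cv2.contourArea(c),onz(n,cx,cy,.111).round(4))
print("stand top corners z48")
for q in[(86,345),(270,340),(274,522),(83,528)]: print(onz("top",*p(*q,120,170),.048).round(4))
print("stand hole",onz("top",*p(126,385,120,170),.048).round(4),onz("side",*p(155,430,260,350),.048).round(4))
print("handle tips z183 (top cam)")
for q in[(153,337),(36,457),(152,449)]: print(onz("top",*p(*q,120,170),.18).round(4))
print("side tips")
for q in[(162,90),(329,105),(312,258)]: print(onz("side",*p(*q,260,350),.18).round(4))
print("cards z12")
for q in[(42,318),(116,310),(148,476),(70,488)],[(276,303),(352,294),(384,460),(307,472)]:
    P=[onz("top",*p(*k,330,170),.012) for k in q]; print([x[:2].round(4).tolist() for x in P],np.mean(P,0).round(4), [round(float(np.linalg.norm(P[i]-P[i-1])),4) for i in range(4)])
for q in[(352,490),(379,490),(548,490),(550,553),(353,553)],[(378,323),(404,323),(560,323),(562,376),(379,377)]:
    P=[onz("side",*p(*k,230,120),.012) for k in q]; print("side",[x[:2].round(4).tolist() for x in P])
print("nest lips z36")
for q in[(132,52),(170,50),(176,158),(138,161)],[(220,48),(256,46),(265,154),(228,156)],[(275,46),(308,44),(318,152),(282,155)],[(362,42),(398,40),(408,150),(372,152)]:
    P=[onz("top",*p(*k,330,170),.036) for k in q]; print([x[:2].round(4).tolist() for x in P])
print("lips side")
for q in[(137,242),(248,243),(248,268),(133,264)],[(90,395),(208,400),(208,430),(83,423)]:
    print([onz("side",*p(*k,230,120),.036)[:2].round(4).tolist() for k in q])
print("key ball")
a=p(644,315,330,170); b=p(470,74,230,120); print(tri([ray("top",*a),ray("side",*b)]))
print("base z25",[onz("top",*p(*k,330,170),.025)[:2].round(4).tolist() for k in [(563,237),(646,240),(640,350),(558,348)]])
print("rail posts top z.123?")
for a,b in[((266,57),(72,478)),((675,82),(265,61))]: print(tri([ray("top",*p(*a,120,170)),ray("side",*p(*b,180,240))]))
print("lamp",onz("top",*p(667,330,120,170),.049),"keycap",onz("top",*p(472,518,120,170),.016),"tips",onz("top",*p(515,385,120,170),.01),onz("top",*p(657,497,120,170),.01),"driver",onz("top",*p(265,195,120,170),.02),onz("top",*p(50,85,120,170),.005))
E
```

```text
bores
[0.6344 0.2321 0.052 ] [0.6331 0.2314 0.052 ] [0.6335 0.2319 0.053 ]
[0.629  0.1774 0.052 ] [0.6273 0.1764 0.052 ] [0.6277 0.1771 0.0533]
[0.6228 0.1227 0.052 ] [0.622 0.122 0.052] [0.6222 0.1225 0.0529]
[0.6174 0.0674 0.052 ] [0.6158 0.0674 0.052 ] [0.6165 0.0674 0.0522]
collar
top (140.8, 287.5) 161.0 [0.4238 0.3674 0.111 ]
top (167.6, 286.3) 153.5 [0.4241 0.3074 0.111 ]
top (168.0, 259.9) 149.5 [0.4844 0.3082 0.111 ]
side (338.1, 441.6) 245.0 [0.4231 0.366  0.111 ]
side (341.7, 403.1) 188.0 [0.4238 0.3055 0.111 ]
side (301.8, 399.2) 200.0 [0.4843 0.3065 0.111 ]
stand top corners z48
[0.5094 0.3929 0.048 ]
[0.5079 0.2821 0.048 ]
[0.398  0.2779 0.048 ]
[0.3991 0.3906 0.048 ]
stand hole [0.4839 0.368  0.048 ] [0.4827 0.3672 0.048 ]
handle tips z183 (top cam)
[0.4848 0.3081 0.18  ]
[0.423  0.3675 0.18  ]
[0.4247 0.3069 0.18  ]
side tips
[0.4846 0.3033 0.18  ]
[0.4248 0.3022 0.18  ]
[0.4248 0.3613 0.18  ]
cards z12
[[0.5135, -0.09], [0.5167, -0.1365], [0.4119, -0.1498], [0.4065, -0.1015]] [ 0.4621 -0.1194  0.012 ] [0.1077, 0.0466, 0.1057, 0.0486]
[[0.517, -0.2369], [0.5208, -0.28
[... 717 characters left out ...]
.1745], [0.6075, -0.1776], [0.603, -0.1526], [0.6743, -0.1506]]
key ball
(array([ 0.48280574, -0.43292313,  0.09726248]), [0.0005347987733660516, 0.000534798773366033])
base z25 [[0.5489, -0.4168], [0.5449, -0.4683], [0.4755, -0.4562], [0.4788, -0.4058]]
rail posts top z.123?
(array([0.65790196, 0.26565436, 0.12658656]), [0.0010916595257606289, 0.0010916595257608722])
(array([0.63356145, 0.02935174, 0.12661565]), [0.00048100969411499184, 0.00048100969411489123])
lamp [0.50390208 0.04245878 0.049     ] keycap [0.39884186 0.1661928  0.016     ] tips [0.4809077  0.13999832 0.01      ] [0.40762938 0.05371986 0.01      ] driver [0.60693455 0.29450716 0.02      ] [0.6907635  0.43870974 0.005     ]
```

Both cameras agree to about 2 mm, and spacings and heights match the spec. The rail posts show the block yawed about -0.103 rad. Next is a helper that turns a target pose into tool-axis shifts.

```bash
cat >> h.py <<'E'
YB=-0.103
def ori(yaw,tilt=0):
    c,s=np.cos(yaw),np.sin(yaw)
    M=np.array([[-s,c,0],[c,s,0],[0,0,-1]],float)
    return R.from_matrix(M)*R.from_rotvec([-tilt,0,0])
def need(pos,yaw,tilt=0):
    """turn first, then shift in the turned axes"""
    s=arm.get_state(); q=R.from_quat(s["tool_rot"]); T=ori(yaw,tilt)
    d=np.array(pos)-s["ee_pos"]
    print("t",round(s["time_s"],2),"at",s["ee_pos"].round(4),"rotvec",(q.inv()*T).as_rotvec().round(3),"shift cm (after turn)",(100*T.inv().apply(d)).round(2),"(now axes)",(100*q.inv().apply(d)).round(2),"F",s["contact_force"].round(1),"open",round(s["opening"]*94,1))
def probe_tcp(bore,xf,zf,tilt,lt):
    """TCP for foot centre at xf (block x from the bore axis), height zf; lt = TCP distance above foot along axis"""
    X=np.array([np.cos(YB),np.sin(YB),0]); a=-np.sin(tilt)*X+np.array([0,0,np.cos(tilt)])
    return np.array([bore[0],bore[1],0])+xf*X+np.array([0,0,zf])+lt*a
BORES=[(.6338,.2318),(.6281,.1770),(.6223,.1223),(.6166,.0674)]
PR=[(.4236,.3670),(.4240,.3067),(.4844,.3075)]
E
python3 -c "
from h import *
need((.4236,.367,.24),YB)"
```

```text
t 0.15 at [0.1784 0.5198 0.1801] rotvec [-0.     0.002 -0.228] shift cm (after turn) [-12.68  25.96  -5.99] (now axes) [-6.5  28.15 -5.99] F [ 0.5 -0.4 -0.3] open 94.0
```

```bash
python3 -m pendant '[[146,0,0,-3,0,0,-0.114],[146,0,0,-3,0,0,-0.114],[146,-2.1,4.3,0,0,0,0],[146,-2.1,4.3,0,0,0,0],[146,-2.1,4.3,0,0,0,0],[146,-2.1,4.3,0,0,0,0],[146,-2.1,4.3,0,0,0,0],[146,-2.1,4.3,0,0,0,0]]'; python3 -m pendant '[[146,0,0,0,0,0,0],[146,0,0,0,0,0,0]]'; python3 -c "
from h import *
need((.4236,.367,.24),YB)
cv2.imwrite('pics/w1.png',arm.grab_frame('wrist')[:,:,::-1])"
```

```text
time_s: 1.15
ee_pos: [0.4234, 0.3673, 0.2406]
tool_rot: [0.743, 0.67, -0.0, -0.0]
contact_force: [-0.2, 0.4, -0.4]
opening: 0.429
time_s: 1.4
ee_pos: [0.4219, 0.3685, 0.2406]
tool_rot: [0.743, 0.67, -0.0, -0.0]
contact_force: [-0.2, 0.6, -0.8]
opening: 0.428
t 1.4 at [0.4219 0.3685 0.2406] rotvec [-0.001  0.     0.   ] shift cm (after turn) [-0.13  0.18  0.06] (now axes) [-0.13  0.18  0.06] F [-0.2  0.6 -0.8] open 40.3
```

View pics/w1.png

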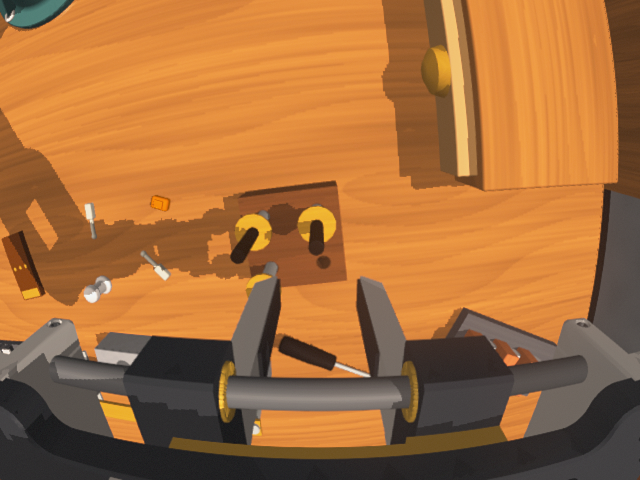

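The handle of probe a is seen at about (316,240), between the fingers. I'll compare that with its predicted projection.

```bash
python3 -c "
from h import *
for p in PR: print(proj('wrist',(*p,.183)),proj('wrist',(*p,.113)))
print(arm.get_state()['q'].round(3))"
```

```text
[316.87972844 248.02802392] [317.11963866 225.17689537]
[237.76074107 256.02698942] [253.06510929 232.02422981]
[251.74171913 325.72984931] [263.2666941  290.93408564]
[ 6.170e-01  1.070e-01  1.232e+00  1.000e-03  1.803e+00 -8.520e-01]
```

The projection matches the picture, so I'll descend and grip.

```bash
python3 -m pendant '[[146,-0.13,0.18,2.7,0,0,0],[146,0,0,2.7,0,0,0],[146,0,0,2.7,0,0,0],[146,0,0,2.6,0,0,0],[146,0,0,0,0,0,0],[146,0,0,0,0,0,0]]'; python3 -c "
from h import *
need((.4236,.367,.134),YB)"; python3 -m pendant '[[255,0,0,0,0,0,0],[255,0,0,0,0,0,0],[255,0,0,0,0,0,0],[255,0,0,0,0,0,0],[255,0,0,0,0,0,0],[255,0,0,0,0,0,0]]'; python3 -c "
from h import *
need((.4236,.367,.134),YB)"
```

```text
time_s: 2.2
ee_pos: [0.4238, 0.3679, 0.1353]
tool_rot: [0.742, 0.67, 0.001, 0.0]
contact_force: [-0.6, 0.5, 1.5]
opening: 0.43
t 2.2 at [0.4238 0.3679 0.1353] rotvec [ 0.001 -0.001  0.002] shift cm (after turn) [-0.09 -0.01  0.13] (now axes) [-0.09 -0.01  0.13] F [-0.6  0.5  1.5] open 40.4
time_s: 2.95
ee_pos: [0.4243, 0.367, 0.1345]
tool_rot: [0.743, 0.67, 0.0, 0.0]
contact_force: [-0.4, -0.3, 2.1]
opening: 0.119
t 2.95 at [0.4243 0.367  0.1345] rotvec [ 0.001 -0.001  0.   ] shift cm (after turn) [-0.   -0.07  0.05] (now axes) [-0.   -0.07  0.05] F [-0.4 -0.3  2.1] open 11.1
```

```bash
python3 -m pendant '[[255,0,0,-2.5,0,0,0],[255,0,0,-2.5,0,0,0],[255,0,0,-2.5,0,0,0],[255,0,0,-2.5,0,0,0],[255,0,0,0,-0.095,0,0],[255,0,0,0,-0.095,0,0],[255,0,0,0,0,0,0]]'; python3 -c "
from h import *
need(probe_tcp(BORES[0],.0045,.09,.19,.1265),YB,.19)
cv2.imwrite('pics/s2.png',arm.grab_frame('side')[:,:,::-1])"
```

```text
time_s: 3.82
ee_pos: [0.4222, 0.3671, 0.2333]
tool_rot: [0.738, 0.668, 0.063, 0.07]
contact_force: [0.5, -0.1, -1.0]
opening: 0.12
t 3.83 at [0.4222 0.3671 0.2333] rotvec [-0.002  0.     0.003] shift cm (after turn) [-11.28  19.77   5.75] (now axes) [-11.33  19.76   5.71] F [ 0.5 -0.1 -1. ] open 11.3
```

View pics/s2.png

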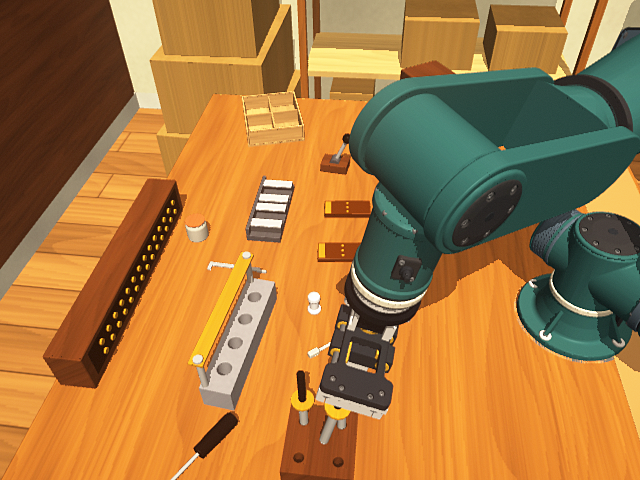

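The probe is held and tilted, with its shank at about (330,430). The straight path would hit the probe at (0.484,0.308), so I'll move along block x first, then along y.

```bash
python3 -m pendant '[[255,0,4.9,0,0,0,0],[255,0,4.9,0,0,0,0],[255,0,4.9,0,0,0,0],[255,0,4.9,0,0,0,0],[255,-5.6,0,0,0,0,0],[255,-5.6,0,0,0,0,0],[255,0,0,0,0,0,0],[255,0,0,0,0,0,0]]';  python3 -c "
from h import *
need(probe_tcp(BORES[0],.0045,.07,.19,.1265),YB,.19)
for n in ('side','top'):
  im=arm.grab_frame(n)[:,:,::-1]; cv2.imwrite(f'pics/{n}3.png',im)
  crop(im,*((150,230,200,150) if n=='side' else (160,120,180,130)),4,f'pics/{n}3c.png')"
```

```text
time_s: 4.88
ee_pos: [0.6045, 0.2355, 0.2706]
tool_rot: [0.74, 0.666, 0.063, 0.07]
contact_force: [-0.1, 0.6, -1.0]
opening: 0.118
t 4.88 at [0.6045 0.2355 0.2706] rotvec [-0.001 -0.001 -0.001] shift cm (after turn) [-0.06 -0.45  7.69] (now axes) [-0.07 -0.44  7.69] F [-0.1  0.6 -1. ] open 11.1
```

View pics/side3c.png

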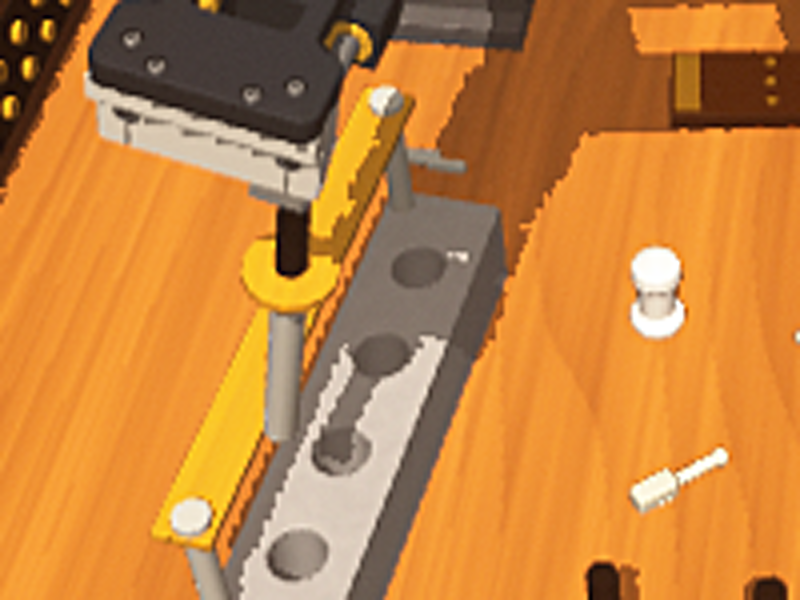

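View pics/top3c.png

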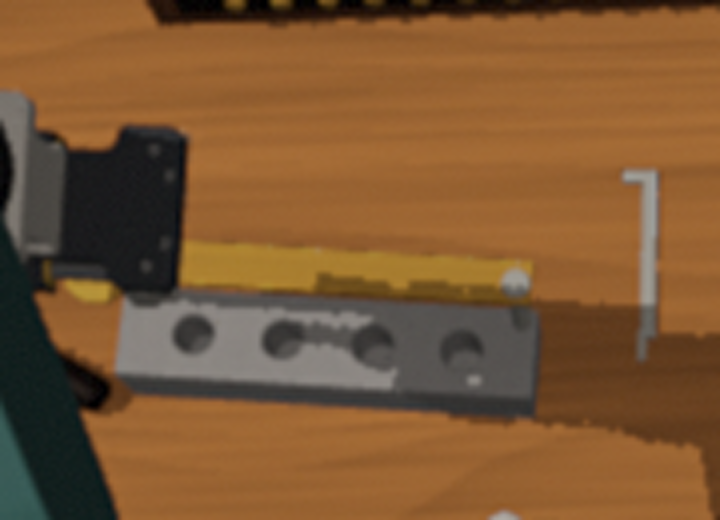

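```bash
python3 -c "
from h import *
s=arm.get_state(); z=-R.from_quat(s['tool_rot']).as_matrix()[:,2]
for l in (0,105): 
  P=s['ee_pos']+z*(l-126.5)/1000; u=proj('side',P); print(P.round(4),u,(u-[150,230])*4)"
```

```text
[0.6278 0.2343 0.1464] [218.7716569  337.11066682] [275.08662758 428.44266728]
[0.6082 0.2362 0.2495] [221.32586081 297.02566007] [285.30344325 268.10264027]
```

Seen in the side view, foot and collar sit about 1.5 px (2 mm) nearer the robot than the kinematics say. I'll add 1.3 mm in x, then go in vertically.

```bash
python3 -c "
from h import *
need(probe_tcp(BORES[0],.0058,.07,.19,.1265),YB,.19)
need(probe_tcp(BORES[0],.0058,.07-.03,.19,.1265),YB,.19)"
python3 -m pendant '[[255,-0.06,-0.1,2.6,0,0,0],[255,0,-0.1,2.6,0,0,0],[255,0,-0.12,2.5,0,0,0],[255,0,0,0,0,0,0],[255,0,0,0,0,0,0]]';  python3 -c "
from h import *
need(probe_tcp(BORES[0],.0058,.07,.19,.1265),YB,.19)
need(probe_tcp(BORES[0],.0058,.010,.19,.1265),YB,.19)
for n in ('side','top'):
  im=arm.grab_frame(n)[:,:,::-1]
  crop(im,*((150,230,200,150) if n=='side' else (160,120,180,130)),4,f'pics/{n}4c.png')
s=arm.get_state(); z=-R.from_quat(s['tool_rot']).as_matrix()[:,2]
for l in (0,105): 
  P=s['ee_pos']+z*(l-126.5)/1000; u=proj('side',P); print(P.round(4),u,(u-[150,230])*4)"
```

```text
t 4.97 at [0.6042 0.2366 0.2706] rotvec [-0.001 -0.001  0.001] shift cm (after turn) [-0.18 -0.28  7.73] (now axes) [-0.18 -0.27  7.73] F [-0.3  1.  -1.8] open 10.9
t 4.97 at [0.6042 0.2366 0.2706] rotvec [-0.001 -0.001  0.001] shift cm (after turn) [-0.18 -0.84 10.67] (now axes) [-0.18 -0.83 10.67] F [-0.3  1.  -1.8] open 10.9
time_s: 5.6
ee_pos: [0.6156, 0.235, 0.1959]
tool_rot: [0.739, 0.667, 0.064, 0.071]
contact_force: [-0.5, 0.5, -0.3]
opening: 0.12
t 5.6 at [0.6156 0.235  0.1959] rotvec [ 0.001 -0.001  0.001] shift cm (after turn) [-0.13  0.    0.17] (now axes) [-0.13  0.    0.17] F [-0.5  0.5 -0.3] open 11.3
t 5.6 at [0.6156 0.235  0.1959] rotvec [ 0.001 -0.001  0.001] shift cm (after turn) [-0.13 -1.13  6.07] (now axes) [-0.13 -1.14  6.06] F [-0.5  0.5 -0.3] open 11.3
[0.6401 0.2325 0.0727] [218.29185093 361.62110252] [273.16740374 526.48441007]
[0.62   0.2344 0.1758] [220.9022298 326.301963 ] [283.6089192  385.20785198]
```

View pics/side4c.png

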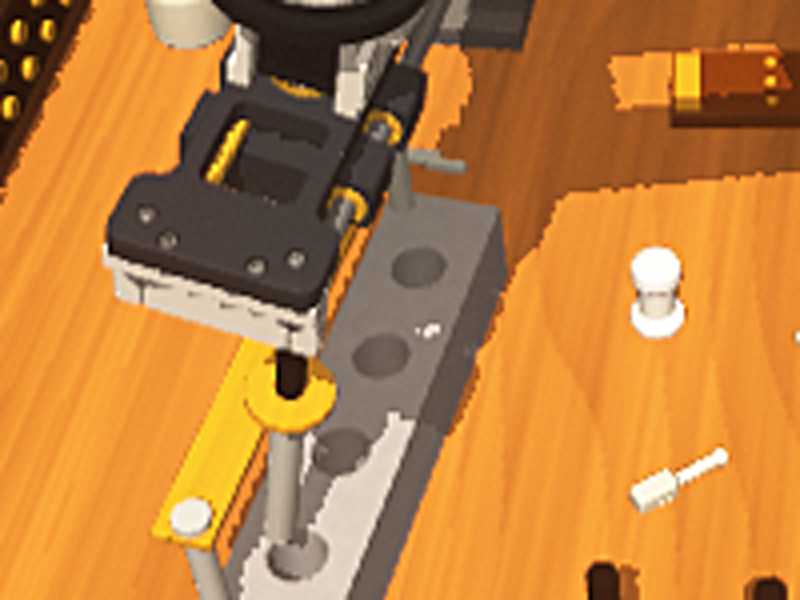

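The foot is above bore 1, a little to +x of its centre as intended. I'll descend while watching the force.

```bash
python3 -m pendant '[[255,-0.1,-0.19,1.0,0,0,0],[255,0,-0.19,1.0,0,0,0],[255,0,-0.19,1.0,0,0,0],[255,0,0,0,0,0,0]]';  python3 -m pendant '[[255,0,-0.19,1.0,0,0,0],[255,0,-0.19,1.0,0,0,0],[255,0,0,0,0,0,0]]';python3 -c "
from h import *
need(probe_tcp(BORES[0],.0058,.009,.19,.1265),YB,.19)
for n in ('side','top'):
  im=arm.grab_frame(n)[:,:,::-1]
  crop(im,*((150,230,200,150) if n=='side' else (160,120,180,130)),4,f'pics/{n}5c.png')"
```

```text
time_s: 6.2
ee_pos: [0.6142, 0.2326, 0.1621]
tool_rot: [0.739, 0.667, 0.062, 0.07]
contact_force: [-0.2, 0.3, -1.6]
opening: 0.125
time_s: 6.58
ee_pos: [0.6144, 0.2327, 0.142]
tool_rot: [0.739, 0.667, 0.062, 0.07]
contact_force: [0.4, 0.2, -1.4]
opening: 0.119
t 6.58 at [0.6144 0.2327 0.142 ] rotvec [-0.003  0.001  0.   ] shift cm (after turn) [ 0.11 -0.04  0.89] (now axes) [ 0.11 -0.04  0.89] F [ 0.4  0.2 -1.4] open 11.2
```

View pics/side5c.png

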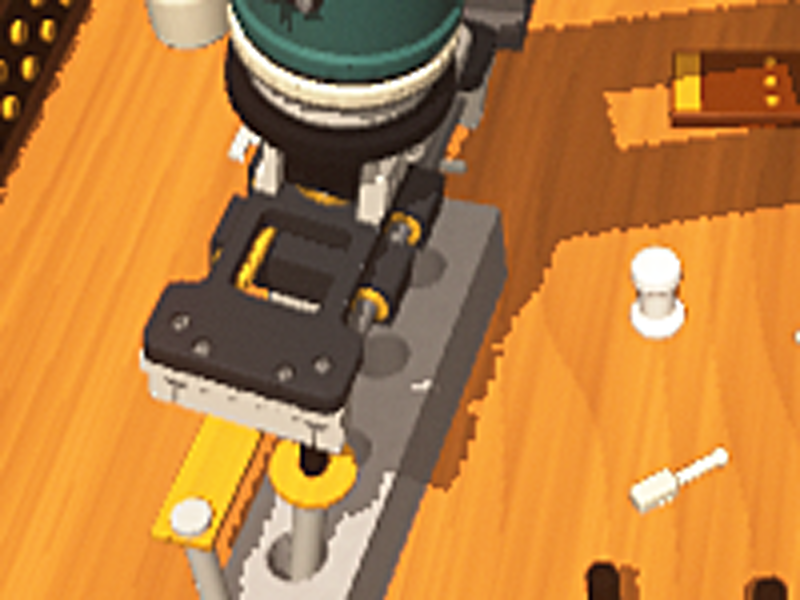

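```bash
python3 -m pendant '[[255,0,-0.08,0.5,0,0,0],[255,0,-0.06,0.3,0,0,0],[255,0,0,0,0,0,0],[255,0,0,0,0,0,0]]';python3 -c "
from h import *
need(probe_tcp(BORES[0],.0058,.009,.19,.1265),YB,.19)"
```

```text
time_s: 7.18
ee_pos: [0.6155, 0.233, 0.1359]
tool_rot: [0.739, 0.667, 0.064, 0.07]
contact_force: [0.3, 0.1, -1.5]
opening: 0.121
t 7.17 at [0.6155 0.233  0.1359] rotvec [ 0. -0.  0.] shift cm (after turn) [ 0.07 -0.03  0.27] (now axes) [ 0.07 -0.03  0.27] F [ 0.3  0.1 -1.5] open 11.4
```

```bash
python3 -m pendant '[[255,0,-0.05,0.2,0,0,0],[255,0,0,0,0,0,0],[255,0,0,0,0,0,0]]';python3 -c "
from h import *
need(probe_tcp(BORES[0],.0058,.009,.19,.1265),YB,.19)
print(probe_tcp(BORES[0],.0,.008,0,.1265))"
```

```text
time_s: 7.55
ee_pos: [0.6153, 0.2329, 0.1337]
tool_rot: [0.739, 0.667, 0.064, 0.07]
contact_force: [-0.1, 0.4, -0.7]
opening: 0.119
t 7.55 at [0.6153 0.2329 0.1337] rotvec [ 0. -0.  0.] shift cm (after turn) [0.08 0.03 0.06] (now axes) [0.08 0.03 0.06] F [-0.1  0.4 -0.7] open 11.2
[0.6338 0.2318 0.1345]
```

```bash
python3 -m pendant '[[255,0.05,-0.03,0.13,0,0,0],[255,0,0,0,0,0,0],[255,0,0,0,0,0,0]]';python3 -c "
from h import *
for t in (.19,.14,.095,.05,0): print(t,probe_tcp(BORES[0],.0058*t/.19,.007+.007*np.sin(t)+.0005,t,.1265).round(4))
need(probe_tcp(BORES[0],.0058,.0088,.19,.1265),YB,.19)
im=arm.grab_frame('side')[:,:,::-1]
crop(im,150,230,200,150,4,f'pics/side6c.png')"
```

```text
time_s: 7.92
ee_pos: [0.6154, 0.2335, 0.1327]
tool_rot: [0.739, 0.667, 0.064, 0.071]
contact_force: [0.3, 0.3, 0.1]
opening: 0.118
0.19 [0.6158 0.2337 0.133 ]
0.14 [0.6205 0.2332 0.1337]
0.095 [0.6247 0.2327 0.1341]
0.05 [0.629  0.2323 0.1342]
0 [0.6338 0.2318 0.134 ]
t 7.92 at [0.6154 0.2335 0.1327] rotvec [ 0.001 -0.     0.   ] shift cm (after turn) [ 0.02  0.04 -0.03] (now axes) [ 0.02  0.04 -0.03] F [0.3 0.3 0.1] open 11.1
```

View pics/side6c.png

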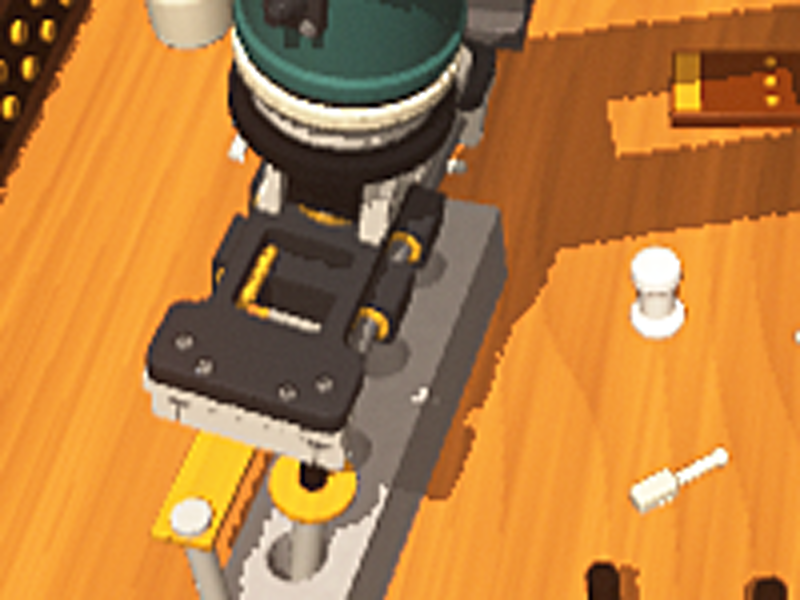

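The collar's top is just below the rail and the foot is near the floor. Now I'll straighten it.

```bash
python3 -m pendant '[[255,0,0.46,0.03,0.0475,0,0],[255,0,0.46,0.03,0.0475,0,0],[255,0,0,0,0,0,0]]';python3 -m pendant '[[255,0,0.46,0.03,0.0475,0,0],[255,0,0.46,0.03,0.0475,0,0],[255,0,0,0,0,0,0],[255,0,0,0,0,0,0]]';python3 -c "
from h import *
need(probe_tcp(BORES[0],.0,.0075,0,.1265),YB,0)
im=arm.grab_frame('side')[:,:,::-1]
crop(im,150,230,200,150,4,f'pics/side7c.png')"
```

```text
time_s: 8.35
ee_pos: [0.6255, 0.2324, 0.1336]
tool_rot: [0.742, 0.669, 0.032, 0.035]
contact_force: [-0.9, 0.1, 0.8]
opening: 0.122
time_s: 8.85
ee_pos: [0.6333, 0.2318, 0.1336]
tool_rot: [0.742, 0.67, 0.0, 0.0]
contact_force: [0.5, -0.5, 1.3]
opening: 0.12
t 8.85 at [0.6333 0.2318 0.1336] rotvec [ 0.001 -0.     0.001] shift cm (after turn) [ 0.01  0.05 -0.04] (now axes) [ 0.01  0.05 -0.04] F [ 0.5 -0.5  1.3] open 11.2
```

View pics/side7c.png

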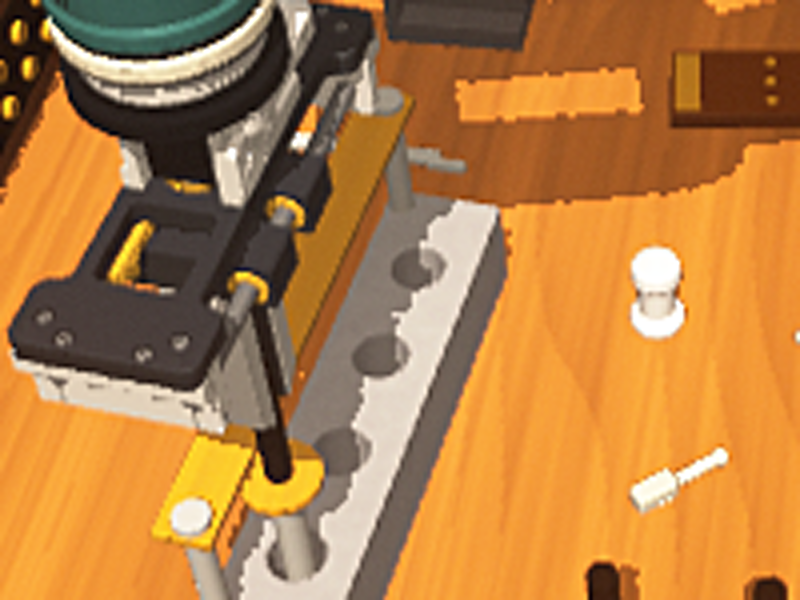

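Upright, with the collar partly under the rail. I'll release part-open and rise.

```bash
python3 -m pendant '[[200,0,0,0,0,0,0],[146,0,0,0,0,0,0],[146,0,0,0,0,0,0],[146,0,0,-3,0,0,0],[146,0,0,-4,0,0,0],[146,0,0,-4,0,0,0],[146,0,0,0,0,0,0]]';python3 -c "
from h import *
need((*PR[2],.25),YB)
for n in ('side','top'):
  im=arm.grab_frame(n)[:,:,::-1];cv2.imwrite(f'pics/{n}8.png',im)
  crop(im,*((150,230,200,150) if n=='side' else (160,120,180,130)),4,f'pics/{n}8c.png')"
```

```text
time_s: 9.78
ee_pos: [0.6352, 0.2321, 0.2486]
tool_rot: [0.742, 0.67, 0.004, 0.002]
contact_force: [0.5, 0.4, 0.6]
opening: 0.428
t 9.78 at [0.6352 0.2321 0.2486] rotvec [ 0.009 -0.003  0.   ] shift cm (after turn) [  5.95 -15.78  -0.14] (now axes) [  5.96 -15.77  -0.26] F [0.5 0.4 0.6] open 40.3
```

View pics/side8.png

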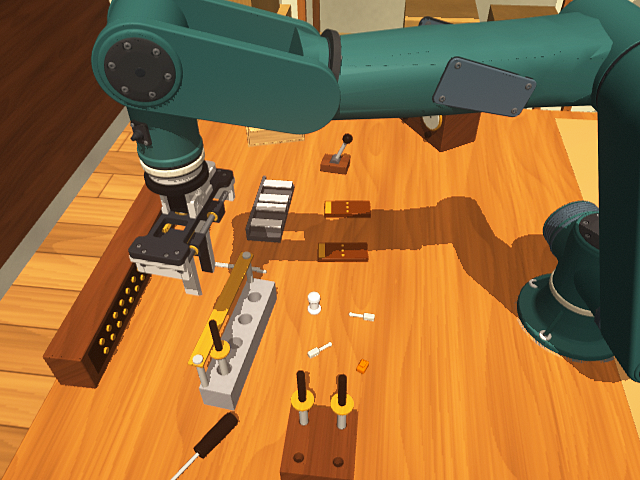

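View pics/side8c.png

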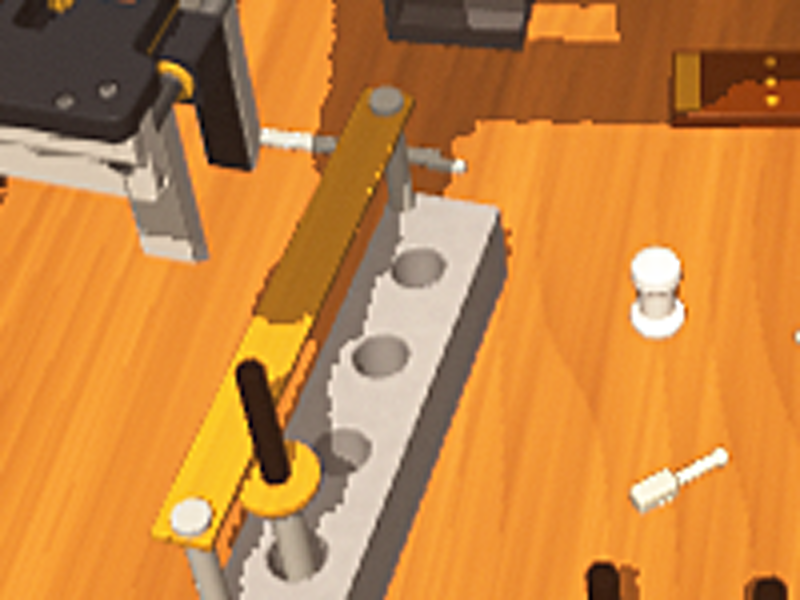

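Probe 1 is seated. Checking uprightness numerically.

```bash
python3 -c "
from h import *
print(onz('side',212,322.5,.180),onz('side',150+280/4,230+478/4,.112))
need((*PR[2],.25),YB)"
python3 -m pendant '[[146,1.5,-3.95,0,0,0,0],[146,1.5,-3.95,0,0,0,0],[146,1.5,-3.95,0,0,0,0],[146,1.45,-3.95,0,0,0,0],[146,0,0,0,0,0,0],[146,0,0,0,0,0,0]]'
python3 -c "
from h import *
need((*PR[2],.134),YB)"
```

```text
[0.63434199 0.23191013 0.18      ] [0.63087827 0.23425476 0.112     ]
t 9.88 at [0.6336 0.2316 0.243 ] rotvec [ 0. -0.  0.] shift cm (after turn) [  6.02 -15.62  -0.7 ] (now axes) [  6.02 -15.62  -0.7 ] F [-0.2 -0.  -0.5] open 40.3
time_s: 10.62
ee_pos: [0.4824, 0.3065, 0.2416]
tool_rot: [0.743, 0.67, -0.001, -0.0]
contact_force: [0.2, 0.1, -0.3]
opening: 0.425
t 10.62 at [0.4824 0.3065 0.2416] rotvec [-0.002  0.002  0.   ] shift cm (after turn) [ 0.12  0.19 10.76] (now axes) [ 0.14  0.21 10.76] F [ 0.2  0.1 -0.3] open 39.9
```

```bash
python3 -m pendant '[[146,0.1,0.19,2.7,0,0,0],[146,0,0,2.7,0,0,0],[146,0,0,2.7,0,0,0],[146,0,0,2.66,0,0,0],[146,0,0,0,0,0,0],[255,0,0,0,0,0,0],[255,0,0,0,0,0,0],[255,0,0,0,0,0,0]]'; python3 -m pendant '[[255,0,0,0,0,0,0],[255,0,0,0,0,0,0],[255,0,0,0,0,0,0]]'; python3 -c "
from h import *
need((*PR[2],.134),YB)"
```

```text
time_s: 11.62
ee_pos: [0.4852, 0.3081, 0.1371]
tool_rot: [0.743, 0.67, 0.001, 0.0]
contact_force: [-0.2, 0.3, 0.0]
opening: 0.144
time_s: 12.0
ee_pos: [0.485, 0.308, 0.1369]
tool_rot: [0.742, 0.67, 0.001, 0.0]
contact_force: [-0.5, -0.8, 4.7]
opening: 0.117
t 12.0 at [0.485  0.308  0.1369] rotvec [ 0.002 -0.001  0.   ] shift cm (after turn) [-0.06 -0.06  0.29] (now axes) [-0.06 -0.06  0.29] F [-0.5 -0.8  4.7] open 11.0
```

```bash
python3 -m pendant '[[255,0,0,-2.5,0,0,0],[255,0,0,-2.5,0,0,0],[255,0,0,-2.5,0,0,0],[255,0,0,-2.5,0,0,0],[255,0,0,0,-0.095,0,0],[255,0,0,0,-0.095,0,0],[255,0,0,0,0,0,0]]'; python3 -c "
from h import *
need(probe_tcp(BORES[1],.0055,.1,.19,.129),YB,.19)"
```

```text
time_s: 12.88
ee_pos: [0.4825, 0.308, 0.2347]
tool_rot: [0.739, 0.668, 0.062, 0.07]
contact_force: [-0.4, 0.7, -1.6]
opening: 0.118
t 12.88 at [0.4825 0.308  0.2347] rotvec [-0.002  0.     0.002] shift cm (after turn) [-11.53  13.54   3.43] (now axes) [-11.57  13.52   3.4 ] F [-0.4  0.7 -1.6] open 11.1
```

```bash
python3 -m pendant '[[255,-5.75,0,0,0,0,0],[255,-5.75,0,0,0,0,0],[255,0,4.5,0,0,0,0],[255,0,4.5,0,0,0,0],[255,0,4.5,0,0,0,0],[255,0,0,2.0,0,0,0],[255,0,0,0,0,0,0],[255,0,0,0,0,0,0]]'; python3 -c "
from h import *
need(probe_tcp(BORES[1],.0055,.07,.19,.129),YB,.19)"
```

```text
time_s: 13.88
ee_pos: [0.6109, 0.1789, 0.245]
tool_rot: [0.739, 0.666, 0.066, 0.072]
contact_force: [-0.9, -0.1, 6.6]
opening: 0.123
t 13.88 at [0.6109 0.1789 0.245 ] rotvec [ 0.006 -0.002 -0.001] shift cm (after turn) [-0.01 -1.07  4.71] (now axes) [-0.02 -1.09  4.71] F [-0.9 -0.1  6.6] open 11.6
```

```bash
python3 -m pendant '[[255,0,-0.36,1.55,0,0,0],[255,0,-0.36,1.55,0,0,0],[255,0,-0.36,1.55,0,0,0],[255,0,0,0,0,0,0],[255,0,0,0,0,0,0]]'; python3 -c "
from h import *
need(probe_tcp(BORES[1],.0055,.07,.19,.129),YB,.19)
im=arm.grab_frame('side')[:,:,::-1];
crop(im,150,230,200,150,4,f'pics/side9c.png')
s=arm.get_state(); z=-R.from_quat(s['tool_rot']).as_matrix()[:,2]
for l in (0,105): 
  P=s['ee_pos']+z*(l-129)/1000; u=proj('side',P); print(P.round(4),u,(u-[150,230])*4)"
```

```text
time_s: 14.5
ee_pos: [0.6132, 0.1787, 0.2118]
tool_rot: [0.739, 0.665, 0.074, 0.079]
contact_force: [-8.5, -4.0, 36.2]
opening: 0.126
t 14.5 at [0.6132 0.1787 0.2118] rotvec [ 0.027 -0.005 -0.002] shift cm (after turn) [-0.01 -0.66  1.41] (now axes) [-0.02 -0.7   1.39] F [-8.5 -4.  36.2] open 11.8
[0.6408 0.1765 0.0858] [225.19382091 330.20237943] [300.77528365 400.80951772]
[0.6183 0.1783 0.1884] [229.84652966 293.7525964 ] [319.38611865 255.01038559]
```

View pics/side9c.png

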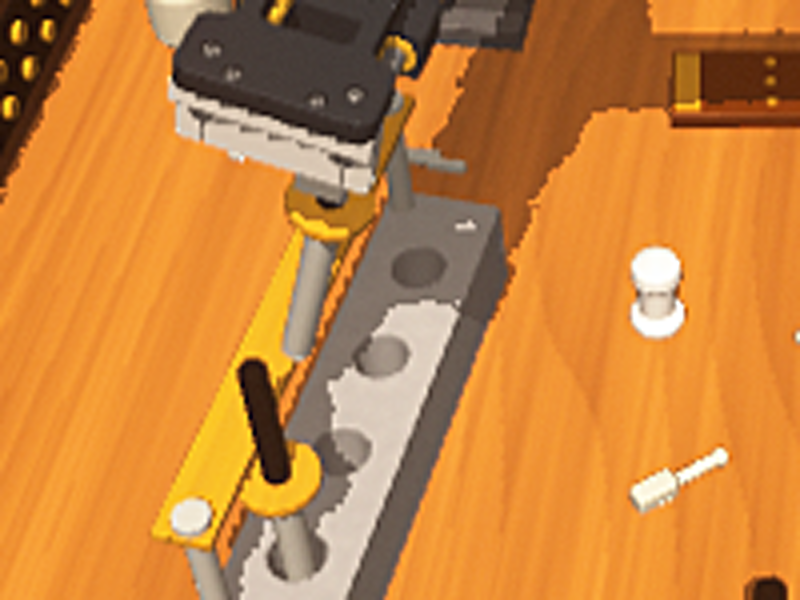

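The force reads 36 N. The foot, at about (297,355), is resting on the rail, because this path came in too far to +x. I'll back straight off and see how the probe now sits in the grip. From now on I'll insert purely along the tilted axis.

```bash
python3 -m pendant '[[255,0,0.2,-2,0,0,0],[255,0,0,-2.5,0,0,0],[255,0,-1,0,0,0,0],[255,0,-1,0,0,0,0],[255,0,0,0,0,0,0],[255,0,0,0,0,0,0]]'; python3 -c "
from h import *
need(probe_tcp(BORES[1],.0055,.07,.19,.129),YB,.19)
im=arm.grab_frame('side')[:,:,::-1];
crop(im,150,190,200,150,4,f'pics/side10c.png')
s=arm.get_state(); z=-R.from_quat(s['tool_rot']).as_matrix()[:,2]
for l in (0,100,105): 
  P=s['ee_pos']+z*(l-129)/1000; u=proj('side',P); print(P.round(4),u,(u-[150,190])*4)"
```

```text
time_s: 15.3
ee_pos: [0.5801, 0.1822, 0.2334]
tool_rot: [0.739, 0.667, 0.063, 0.07]
contact_force: [-0.3, 0.8, -0.9]
opening: 0.123
t 15.3 at [0.5801 0.1822 0.2334] rotvec [-0.002  0.001  0.   ] shift cm (after turn) [-0.02  2.2   4.17] (now axes) [-0.02  2.21  4.16] F [-0.3  0.8 -0.9] open 11.6
[0.6044 0.1797 0.1071] [243.73929369 326.17611689] [374.95717475 544.70446756]
[0.5857 0.1816 0.2053] [248.02443967 290.14072346] [392.09775869 400.56289386]
[0.5848 0.1817 0.2102] [248.25759359 288.18004506] [393.03037437 392.72018026]
```

View pics/side10c.png

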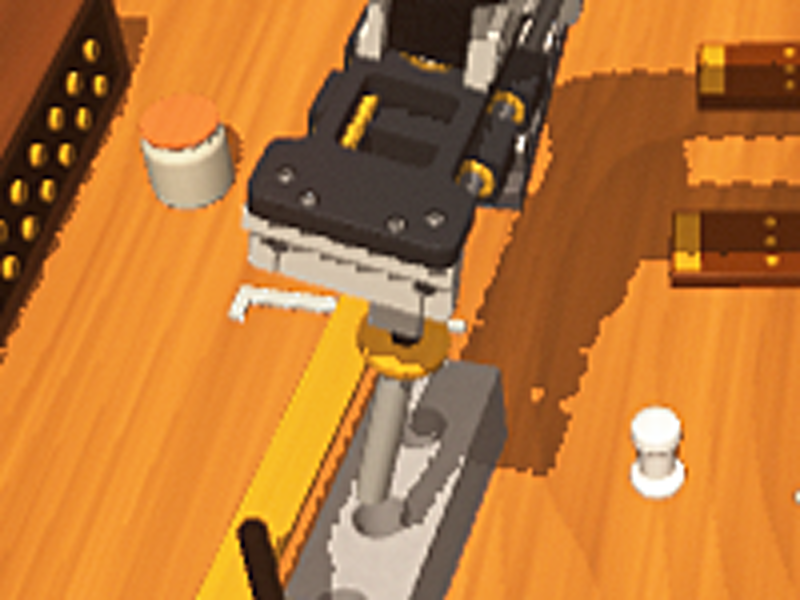

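```bash
python3 -c "
from h import *
s=arm.get_state(); T=R.from_quat(s['tool_rot'])
for dl in (0,.05,.1,-.05):
 a=-(T*R.from_rotvec([-dl,0,0])).as_matrix()[:,2]
 for lt in (104,107):
  g=s['ee_pos']-T.as_matrix()[:,2]*.019 
  for l in (0,105): 
   P=g+a*(l-lt-19)/1000; print(dl,lt,l,((proj('side',P)-[150,190])*4).round(1),P.round(3))"
```

```text
0 104 0 [379.  510.8] [0.6   0.18  0.132]
0 104 105 [397.8 352.5] [0.58  0.182 0.235]
0 107 0 [378.5 514.9] [0.6   0.18  0.129]
0 107 105 [397.2 357.4] [0.581 0.182 0.232]
0.05 104 0 [365.1 506.4] [0.606 0.18  0.133]
0.05 104 105 [395.6 351.8] [0.581 0.182 0.235]
0.05 107 0 [364.3 510.4] [0.606 0.179 0.13 ]
0.05 107 105 [394.6 356.6] [0.582 0.182 0.232]
0.1 104 0 [351.2 501.5] [0.612 0.179 0.135]
0.1 104 105 [393.4 351. ] [0.582 0.182 0.235]
0.1 107 0 [350.1 505.5] [0.612 0.179 0.132]
0.1 107 105 [392.1 355.7] [0.583 0.182 0.232]
-0.05 104 0 [393.  514.8] [0.594 0.181 0.131]
-0.05 104 105 [400.  353.1] [0.579 0.182 0.235]
-0.05 107 0 [392.8 519. ] [0.594 0.181 0.128]
-0.05 107 105 [399.8 358.1] [0.58  0.182 0.232]
```

The probe slid up until its collar met the fingertips, at about (403,345), and it leans about 0.035 rad extra. I'll insert it along its axis while leaning, let it rest in the bore, and regrip higher.

```bash
cat >> h.py <<'E'
def tcp2(bore,xf,zf,lean,tilt,lg):
    X=np.array([np.cos(YB),np.sin(YB),0]); Z=np.array([0,0,1.])
    return np.array([bore[0],bore[1],0])+xf*X+zf*Z+lg*(-np.sin(lean)*X+np.cos(lean)*Z)+.019*(np.sin(tilt)*X-np.cos(tilt)*Z)
def axial(bore,d,lean,tilt,lg,xf=.0055,zf=.009):
    """TCP with the probe d short of seated along its own axis"""
    return tcp2(bore,xf-d*np.sin(lean),zf+d*np.cos(lean),lean,tilt,lg)
E
python3 -c "
from h import *
for d in (.12,.07): need(axial(BORES[1],d,.19,.155,.124),YB,.155)"
```

```text
t 15.35 at [0.5803 0.1822 0.2338] rotvec [0.034 0.    0.   ] shift cm (after turn) [-0.03  0.97  0.55] (now axes) [-0.03  0.95  0.59] F [ 0.1 -0.7 -0.6] open 11.6
t 15.35 at [0.5803 0.1822 0.2338] rotvec [0.034 0.    0.   ] shift cm (after turn) [-0.03  1.15  5.55] (now axes) [-0.02  0.96  5.59] F [ 0.1 -0.7 -0.6] open 11.6
```

```bash
python3 -m pendant '[[255,0,0,0,0.034,0,0],[255,0,0.97,0.55,0,0,0],[255,0,0.06,1.7,0,0,0],[255,0,0.06,1.7,0,0,0],[255,0,0.06,1.6,0,0,0],[255,0,0,0,0,0,0],[255,0,0,0,0,0,0]]'; python3 -c "
from h import *
need(axial(BORES[1],.07,.19,.155,.124),YB,.155)
im=arm.grab_frame('side')[:,:,::-1];
crop(im,150,210,200,150,4,f'pics/side11c.png')
for l in (0,.105): 
  X=np.array([np.cos(YB),np.sin(YB),0]);t=.155
  P=arm.get_state()['ee_pos']-.019*(np.sin(t)*X-np.array([0,0,np.cos(t)]))+(l-.124)*np.array([-np.sin(.19)*np.cos(YB),-np.sin(.19)*np.sin(YB),np.cos(.19)]); u=proj('side',P); print(P.round(4),(u-[150,210])*4)
"
```

```text
time_s: 16.23
ee_pos: [0.6005, 0.1803, 0.182]
tool_rot: [0.74, 0.668, 0.052, 0.058]
contact_force: [0.0, 0.3, -0.6]
opening: 0.121
t 16.23 at [0.6005 0.1803 0.182 ] rotvec [ 0.002 -0.     0.   ] shift cm (after turn) [-0.04 -0.06  0.12] (now axes) [-0.04 -0.06  0.12] F [ 0.   0.3 -0.6] open 11.3
[0.6211 0.1783 0.0797] [345.37730421 496.98833514]
[0.6014 0.1803 0.1828] [360.77782976 351.61084887]
```

View pics/side11c.png

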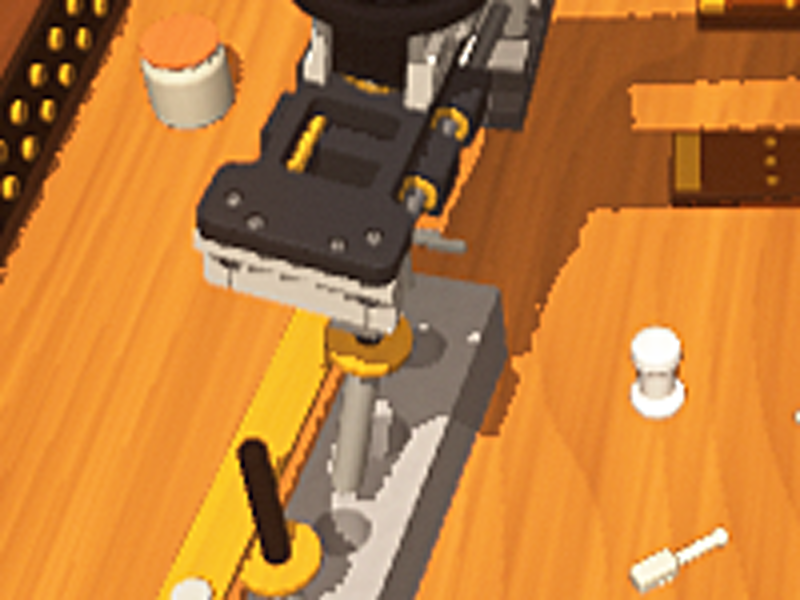

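```bash
cat >> h.py <<'E'
def on_plane(n,u,v,bore):
    """ray meets the vertical plane through the bore axis, across the row; returns block-x (mm from the axis), z (mm)"""
    C,d=ray(n,u,v); Y=np.array([-np.sin(YB),np.cos(YB),0]); X=np.array([np.cos(YB),np.sin(YB),0]); B=np.array([*bore,0])
    P=C+d*((B-C)@Y)/(d@Y); return ((P-B)@X*1000).round(1),(P[2]*1000).round(1)
E
python3 -c "
from h import *
for u,v in ((348,485),(370,341),(345,528)): print(on_plane('side',150+u/4,210+v/4,BORES[1]))
for z in(.052,): print((proj('side',(*BORES[1],z))-[150,210])*4)
print(ray('side',237,331))
"
```

```text
(np.float64(-9.2), np.float64(88.2))
(np.float64(-31.5), np.float64(189.9))
(np.float64(-3.5), np.float64(54.9))
[338.33078788 530.44299164]
(array([0.39289593, 0.72136012, 0.84694524]), array([ 0.23546248, -0.5662659 , -0.78987363]))
```

```bash
python3 -m pendant '[[255,0.03,0,0,0.026,0,0],[255,0,0.08,1.3,0,0,0],[255,0,0.08,1.3,0,0,0],[255,0,0,0,0,0,0],[255,0,0,0,0,0,0]]'; python3 -c "
from h import *
im=arm.grab_frame('side')[:,:,::-1];
crop(im,150,210,200,150,4,f'pics/side12c.png')
"
```

```text
time_s: 16.9
ee_pos: [0.6052, 0.18, 0.1557]
tool_rot: [0.741, 0.668, 0.043, 0.048]
contact_force: [0.2, 0.2, -0.3]
opening: 0.124
```

View pics/side12c.png

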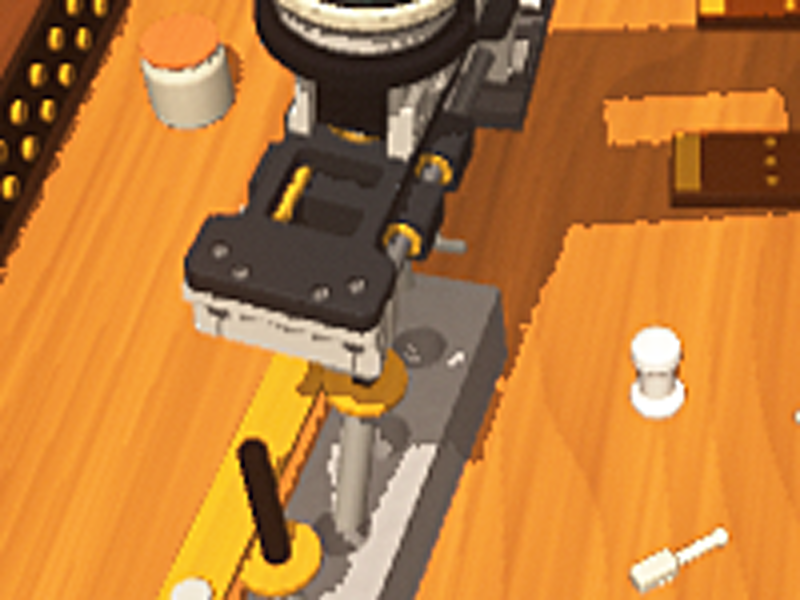

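```bash
python3 -m pendant '[[255,0,0.05,1.0,0,0,0],[255,0,0.05,1.0,0,0,0],[255,0,0,0,0,0,0]]';python3 -m pendant '[[255,0,0.05,1.0,0,0,0],[255,0,0,0,0,0,0]]'; python3 -c "
from h import *
im=arm.grab_frame('side')[:,:,::-1];
crop(im,150,210,200,150,4,f'pics/side13c.png')
"
```

```text
time_s: 17.32
ee_pos: [0.608, 0.1794, 0.1344]
tool_rot: [0.741, 0.668, 0.042, 0.047]
contact_force: [-0.1, 0.4, -1.2]
opening: 0.122
time_s: 17.58
ee_pos: [0.6101, 0.1793, 0.1252]
tool_rot: [0.741, 0.668, 0.043, 0.048]
contact_force: [0.4, -0.3, -1.4]
opening: 0.127
```

View pics/side13c.png

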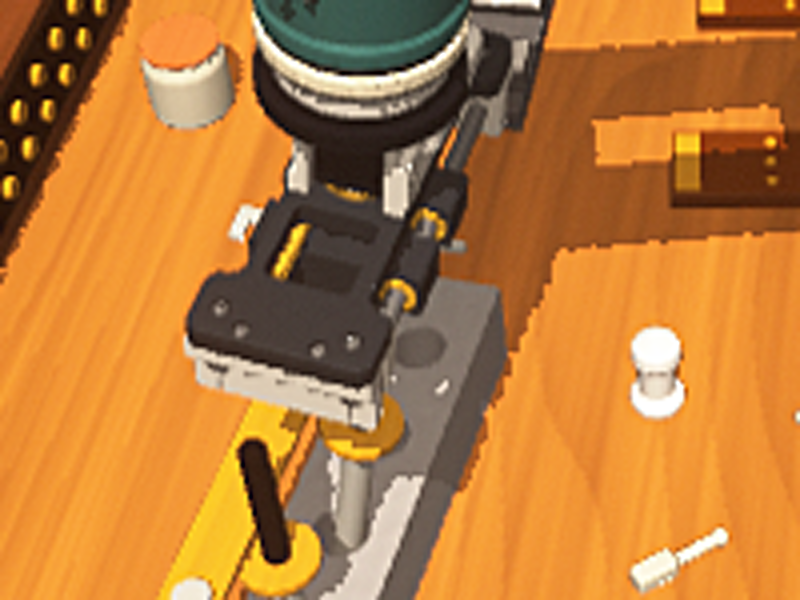

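```bash
python3 -m pendant '[[255,0,0.04,1.0,0,0,0],[255,0,0,0,0,0,0]]';python3 -m pendant '[[255,0,0.02,0.4,0,0,0],[255,0,0,0,0,0,0],[255,0,0,0,0,0,0]]'
```

```text
time_s: 17.88
ee_pos: [0.6117, 0.1791, 0.1153]
tool_rot: [0.741, 0.668, 0.043, 0.048]
contact_force: [0.3, 0.3, -0.9]
opening: 0.123
time_s: 18.25
ee_pos: [0.6132, 0.1793, 0.1129]
tool_rot: [0.741, 0.668, 0.044, 0.048]
contact_force: [0.1, -0.0, -1.8]
opening: 0.125
```

```bash
python3 -m pendant '[[255,0,0,0.3,0,0,0],[255,0,0,0,0,0,0],[255,0,0,0,0,0,0]]'; python3 -m pendant '[[255,0,0,0.2,0,0,0],[255,0,0,0,0,0,0],[255,0,0,0,0,0,0]]'; python3 -c "
from h import *
im=arm.grab_frame('side')[:,:,::-1];
crop(im,150,210,200,150,4,f'pics/side14c.png')
"
```

```text
time_s: 18.62
ee_pos: [0.6135, 0.1792, 0.1097]
tool_rot: [0.741, 0.668, 0.044, 0.048]
contact_force: [1.5, 0.6, -0.8]
opening: 0.121
time_s: 19.0
ee_pos: [0.6137, 0.1792, 0.1077]
tool_rot: [0.741, 0.668, 0.044, 0.048]
contact_force: [0.7, 0.1, -1.6]
opening: 0.121
```

View pics/side14c.png

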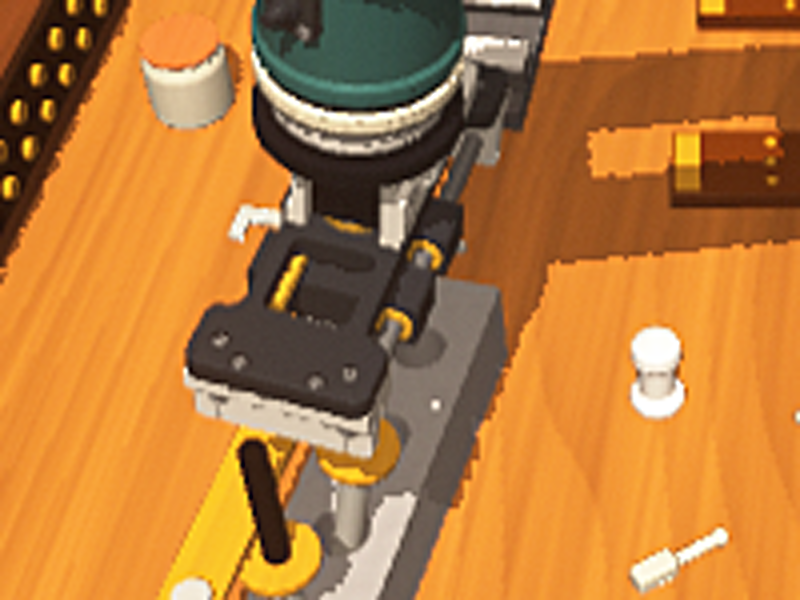

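```bash
python3 -c "
from h import *
print(on_plane('side',150+361/4,210+450/4,BORES[1]))"
```

```text
(np.float64(-18.5), np.float64(115.5))
```

```bash
python3 -m pendant '[[255,0,0,0.2,0,0,0],[255,0,0,0,0,0,0],[255,0,0,0,0,0,0]]'; python3 -m pendant '[[220,0,0,0,0,0,0],[190,0,0,0,0,0,0],[160,0,0,0,0,0,0],[160,0,0,-1.0,0,0,0],[160,0,0,-1.0,0,0,0],[160,0,0,0,0,0,0]]'; python3 -c "
from h import *
need((0.61,.18,.14),YB,.129)
im=arm.grab_frame('side')[:,:,::-1];
crop(im,150,210,200,150,4,f'pics/side15c.png')
"
```

```text
time_s: 19.42
ee_pos: [0.614, 0.1791, 0.1057]
tool_rot: [0.741, 0.668, 0.044, 0.048]
contact_force: [-0.0, 0.1, -0.8]
opening: 0.12
time_s: 20.18
ee_pos: [0.6124, 0.1797, 0.1279]
tool_rot: [0.741, 0.668, 0.045, 0.049]
contact_force: [0.6, 0.9, 0.5]
opening: 0.372
t 20.18 at [0.6124 0.1797 0.1279] rotvec [ 0.004 -0.001  0.   ] shift cm (after turn) [ 0.01 -0.08 -1.23] (now axes) [ 0.01 -0.08 -1.23] F [0.6 0.9 0.5] open 35.0
```

View pics/side15c.png

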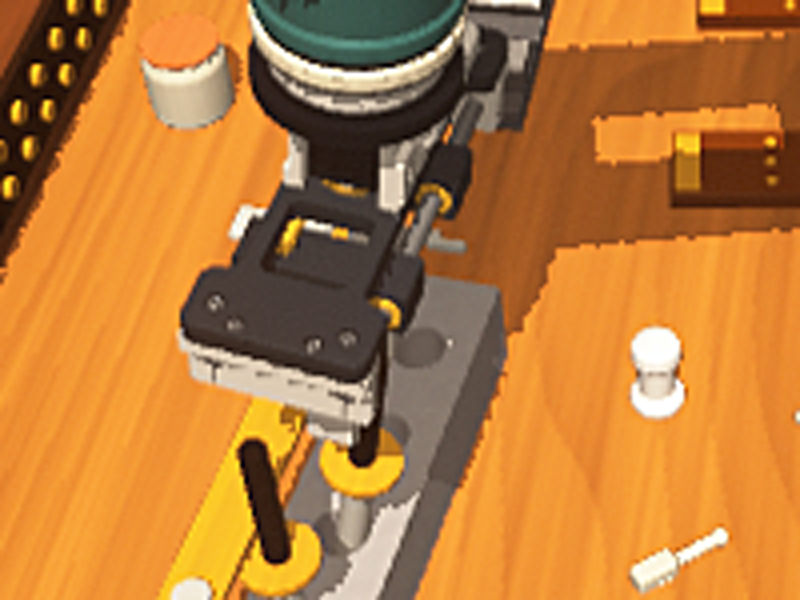

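```bash
python3 -c "
from h import *
print(on_plane('side',150+362/4,210+461/4,BORES[1]))
need((0.6066,.1792,.134),YB,.2)"
```

```text
(np.float64(-18.0), np.float64(107.7))
t 20.23 at [0.612  0.1796 0.1269] rotvec [-0.068 -0.001  0.   ] shift cm (after turn) [-0.09 -0.38 -0.8 ] (now axes) [-0.09 -0.43 -0.77] F [0.4 0.4 0. ] open 35.0
```

```bash
python3 -m pendant '[[160,-0.05,0,0,-0.071,0,0],[160,0,-0.38,-0.8,0,0,0],[160,0,0,0,0,0,0],[255,0,0,0,0,0,0],[255,0,0,0,0,0,0],[255,0,0,0,0,0,0],[255,0,0,0,0,0,0],[255,0,0,0,0,0,0]]'; python3 -c "
from h import *
need((0.6066,.1792,.134),YB,.2)
for n in ('side','top'):
  im=arm.grab_frame(n)[:,:,::-1]
  crop(im,*((150,210,200,150) if n=='side' else (160,120,180,130)),4,f'pics/{n}16c.png')"
```

```text
time_s: 21.22
ee_pos: [0.606, 0.1795, 0.1325]
tool_rot: [0.739, 0.666, 0.067, 0.074]
contact_force: [-0.4, 0.7, 0.2]
opening: 0.119
t 21.23 at [0.606  0.1795 0.1325] rotvec [ 0.001 -0.     0.   ] shift cm (after turn) [-0.02  0.09 -0.14] (now axes) [-0.02  0.09 -0.14] F [-0.4  0.7  0.2] open 11.2
```

View pics/side16c.png

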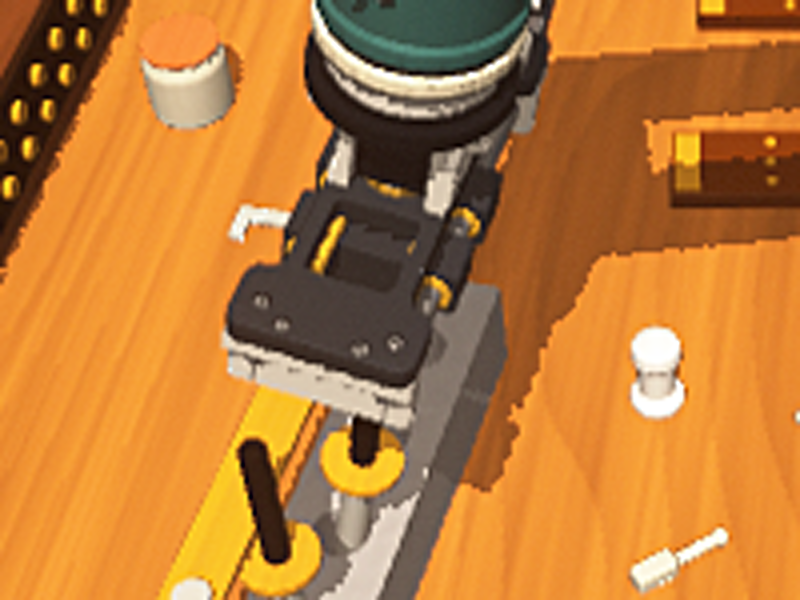

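Regripped above the rail with the foot on the floor. Straightening now.

```bash
python3 -m pendant '[[255,0,0.55,0.03,0.05,0,0],[255,0,0.55,0.02,0.05,0,0],[255,0,0,0,0,0,0]]'; python3 -m pendant '[[255,0,0.55,0.03,0.05,0,0],[255,0,0.55,0.03,0.05,0,0],[255,0,0,0,0,0,0],[255,0,0,0,0,0,0]]'; python3 -c "
from h import *
need((*BORES[1],.134),YB)
for n in ('side','top'):
  im=arm.grab_frame(n)[:,:,::-1]
  crop(im,*((150,210,200,150) if n=='side' else (160,120,180,130)),4,f'pics/{n}17c.png')"
```

```text
time_s: 21.7
ee_pos: [0.6178, 0.1779, 0.1337]
tool_rot: [0.742, 0.669, 0.034, 0.038]
contact_force: [-0.3, -0.4, 0.0]
opening: 0.121
time_s: 22.2
ee_pos: [0.6271, 0.1773, 0.1341]
tool_rot: [0.742, 0.67, 0.0, 0.0]
contact_force: [-0.4, -0.6, -0.2]
opening: 0.122
t 22.2 at [0.6271 0.1773 0.1341] rotvec [0.001 0.    0.001] shift cm (after turn) [-0.02  0.1   0.01] (now axes) [-0.02  0.1   0.01] F [-0.4 -0.6 -0.2] open 11.5
```

View pics/side17c.png

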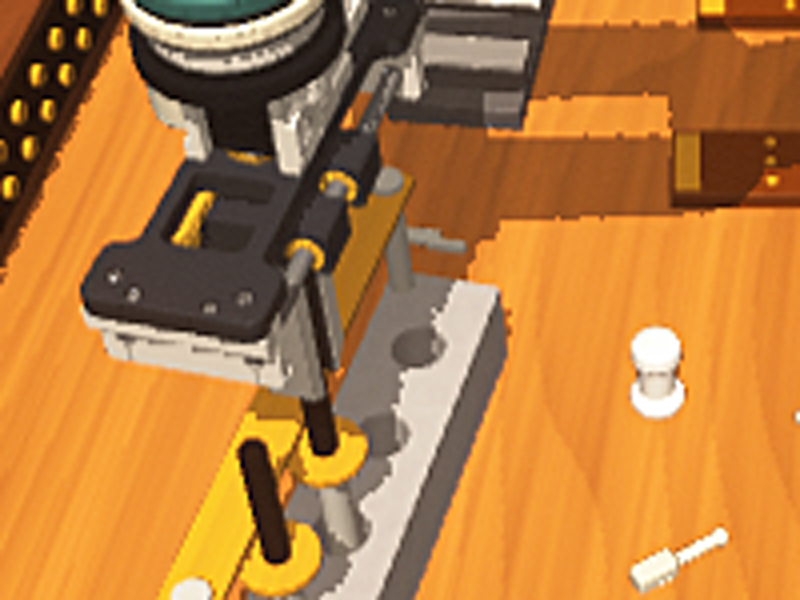

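```bash
python3 -m pendant '[[255,0,0.1,0,0.03,0,0],[255,0,0,0,0,0,0],[225,0,0,0,0,0,0],[200,0,0,0,0,0,0],[160,0,0,0,0,0,0],[160,0,0,0,-0.03,0,0],[160,0,0,-2,0,0,0],[160,0,0,-4,0,0,0]]';python3 -m pendant '[[160,0,0,-4,0,0,0],[160,0,0,0,0,0,0]]'; python3 -c "
from h import *
need((*PR[1],.24),YB)
for n in ('side','top'):
  im=arm.grab_frame(n)[:,:,::-1]
  crop(im,*((150,210,200,150) if n=='side' else (160,120,180,130)),4,f'pics/{n}18c.png')"
```

```text
time_s: 23.3
ee_pos: [0.6272, 0.177, 0.1927]
tool_rot: [0.742, 0.67, -0.002, -0.001]
contact_force: [0.3, -0.2, 1.0]
opening: 0.371
time_s: 23.55
ee_pos: [0.6303, 0.1776, 0.2399]
tool_rot: [0.742, 0.67, 0.005, 0.003]
contact_force: [-0.1, 0.4, 0.2]
opening: 0.372
t 23.55 at [0.6303 0.1776 0.2399] rotvec [ 0.011 -0.003  0.   ] shift cm (after turn) [ 1.072e+01 -2.185e+01 -1.000e-02] (now axes) [ 10.73 -21.85  -0.22] F [-0.1  0.4  0.2] open 35.0
```

View pics/side18c.png

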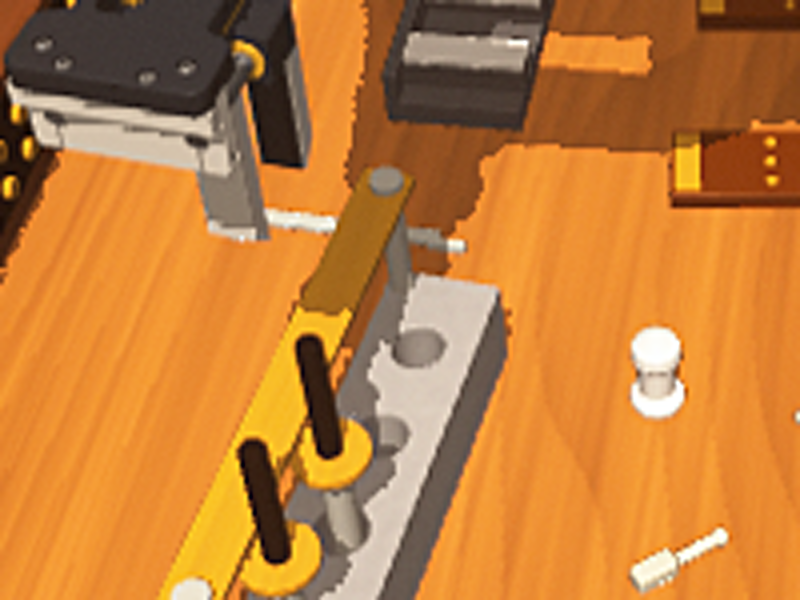

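Probes 1 and 2 stand alike. Fetching the third.

```bash
python3 -c "
from h import *
for b,t,c in((0,(253,443),(280,560)),(1,(309,341),(334,455))):
  print(on_plane('side',150+t[0]/4,210+t[1]/4,BORES[b]),on_plane('side',150+c[0]/4,210+c[1]/4,BORES[b]))"
python3 -m pendant '[[146,2.65,-5.45,0,0,0,0],[146,2.65,-5.45,0,0,0,0],[146,2.65,-5.45,0,0,0,0],[146,2.65,-5.45,0,0,0,0],[146,0,0,0,0,0,0],[146,0,0,0,0,0,0]]'
python3 -c "
from h import *
need((*PR[1],.134),YB)"
```

```text
(np.float64(-2.3), np.float64(185.0)) (np.float64(-1.6), np.float64(107.1))
(np.float64(-4.6), np.float64(183.0)) (np.float64(-5.4), np.float64(108.3))
time_s: 24.4
ee_pos: [0.4225, 0.3044, 0.2326]
tool_rot: [0.742, 0.67, -0.001, 0.001]
contact_force: [0.1, -0.6, -0.5]
opening: 0.427
t 24.4 at [0.4225 0.3044 0.2326] rotvec [-0.     0.002  0.   ] shift cm (after turn) [0.25 0.12 9.86] (now axes) [0.26 0.13 9.85] F [ 0.1 -0.6 -0.5] open 40.1
```

```bash
python3 -m pendant '[[146,0.23,0.12,2.5,0,0,0],[146,0,0,2.5,0,0,0],[146,0,0,2.5,0,0,0],[146,0,0,2.36,0,0,0],[146,0,0,0,0,0,0],[146,0,0,0,0,0,0]]'; python3 -c "
from h import *
need((*PR[1],.134),YB)"; python3 -m pendant '[[255,0,0,0,0,0,0],[255,0,0,0,0,0,0],[255,0,0,0,0,0,0],[255,0,0,0,0,0,0],[255,0,0,0,0,0,0],[255,0,0,0,0,0,0]]'; python3 -c "
from h import *
need((*PR[1],.134),YB)"
```

```text
time_s: 25.15
ee_pos: [0.4254, 0.3066, 0.1359]
tool_rot: [0.743, 0.669, 0.0, 0.0]
contact_force: [-0.3, 0.2, -0.6]
opening: 0.428
t 25.15 at [0.4254 0.3066 0.1359] rotvec [ 0.001 -0.    -0.001] shift cm (after turn) [-0.   -0.14  0.19] (now axes) [-0.   -0.14  0.19] F [-0.3  0.2 -0.6] open 40.2
time_s: 25.9
ee_pos: [0.4245, 0.3072, 0.1361]
tool_rot: [0.742, 0.67, 0.001, 0.0]
contact_force: [0.2, -0.4, 2.8]
opening: 0.121
t 25.9 at [0.4245 0.3072 0.1361] rotvec [ 0.002 -0.001  0.   ] shift cm (after turn) [-0.05 -0.05  0.21] (now axes) [-0.05 -0.05  0.21] F [ 0.2 -0.4  2.8] open 11.4
```

```bash
python3 -m pendant '[[255,0,0,-2.5,0,0,0],[255,0,0,-2.5,0,0,0],[255,0,0,-2.5,0,0,0],[255,0,0,-2.5,0,0,0],[255,0,0,0,-0.095,0,0],[255,0,0,0,-0.095,0,0],[255,0,0,0,0,0,0]]'; python3 -c "
from h import *
need(axial(BORES[2],.10,.19,.19,.147),YB,.19)"
```

```text
time_s: 26.78
ee_pos: [0.4224, 0.3073, 0.2349]
tool_rot: [0.738, 0.668, 0.063, 0.07]
contact_force: [0.2, 0.8, -1.0]
opening: 0.116
t 26.77 at [0.4224 0.3073 0.2349] rotvec [-0.001 -0.     0.003] shift cm (after turn) [-16.34  17.67   3.61] (now axes) [-16.39  17.63   3.59] F [ 0.2  0.8 -1. ] open 10.9
```

```bash
python3 -m pendant '[[255,-5.5,0,0,0,0,0],[255,-5.5,0,0,0,0,0],[255,-5.35,0,0,0,0,0],[255,0,5.2,0,0,0,0],[255,0,5.2,0,0,0,0],[255,0,5.2,0,0,0,0],[255,0,0,0,0,0,0],[255,0,0,0,0,0,0]]'; python3 -c "
from h import *
need(axial(BORES[2],.10,.19,.19,.147),YB,.19)"
```

```text
time_s: 27.78
ee_pos: [0.5595, 0.1284, 0.264]
tool_rot: [0.739, 0.667, 0.063, 0.07]
contact_force: [0.1, 0.8, -0.8]
opening: 0.118
t 27.77 at [0.5595 0.1284 0.264 ] rotvec [-0.002  0.    -0.   ] shift cm (after turn) [0.04 1.92 3.54] (now axes) [0.04 1.93 3.53] F [ 0.1  0.8 -0.8] open 11.1
```

```bash
python3 -m pendant '[[255,0.04,0,1.8,0,0,0],[255,0,0,1.75,0,0,0],[255,0,1.9,0,0,0,0],[255,0,0,1.5,0,0,0],[255,0,0,1.5,0,0,0],[255,0,0,0,0,0,0],[255,0,0,0,0,0,0]]'; python3 -c "
from h import *
need(axial(BORES[2],.07,.19,.19,.147),YB,.19)
im=arm.grab_frame('side')[:,:,::-1];
crop(im,150,210,200,150,4,f'pics/side20c.png')
for b in range(4): print((proj('side',(*BORES[b],.052))-[150,210])*4)"
```

```text
time_s: 28.65
ee_pos: [0.5905, 0.126, 0.2044]
tool_rot: [0.739, 0.667, 0.064, 0.071]
contact_force: [0.1, -0.5, -0.0]
opening: 0.121
t 28.65 at [0.5905 0.126  0.2044] rotvec [ 0.001 -0.     0.   ] shift cm (after turn) [-0.04 -0.    0.1 ] (now axes) [-0.04 -0.    0.1 ] F [ 0.1 -0.5 -0. ] open 11.4
[294.76594072 634.07120127]
[338.33078788 530.44299164]
[378.69767777 434.99472726]
[415.95997524 346.28518829]
```

View pics/side20c.png

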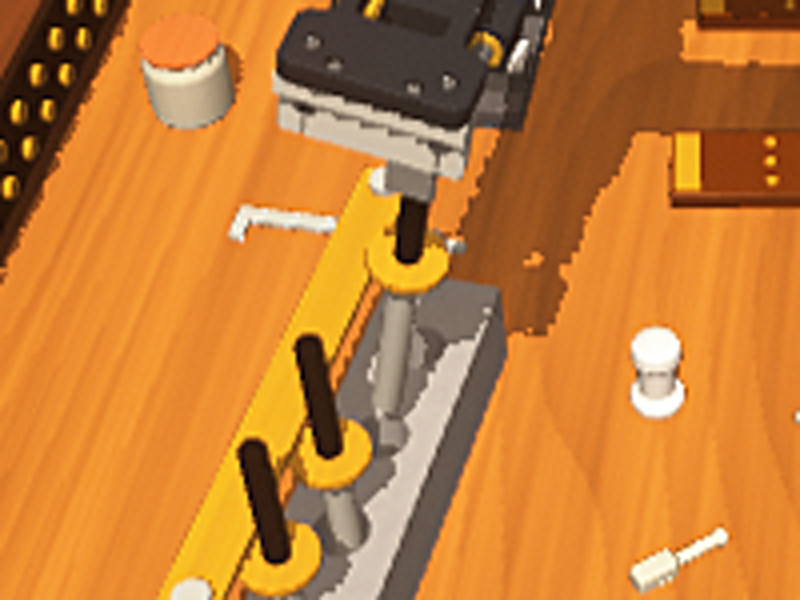

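```bash
python3 -c "
from h import *
for u,v in ((388,405),(408,258)): print(on_plane('side',150+u/4,210+v/4,BORES[2]))
need(axial(BORES[2],.02,.19,.19,.147),YB,.19)"
```

```text
(np.float64(-7.3), np.float64(76.1))
(np.float64(-28.0), np.float64(179.8))
t 28.7 at [0.5908 0.126  0.205 ] rotvec [ 0.002 -0.     0.   ] shift cm (after turn) [-0.05 -0.04  5.15] (now axes) [-0.05 -0.05  5.15] F [ 0.1  0.3 -0.8] open 11.3
```

```bash
python3 -m pendant '[[255,-0.03,-0.03,1.3,0,0,0],[255,0,-0.03,1.3,0,0,0],[255,0,-0.03,1.3,0,0,0],[255,0,0,0,0,0,0]]'; python3 -m pendant '[[255,0,0,1.2,0,0,0],[255,0,0,0,0,0,0],[255,0,0,0,0,0,0]]'; python3 -c "
from h import *
need(axial(BORES[2],.0,.19,.19,.147,xf=.0047,zf=.0085),YB,.19)
im=arm.grab_frame('side')[:,:,::-1];
crop(im,150,210,200,150,4,f'pics/side21c.png')"
```

```text
time_s: 29.2
ee_pos: [0.5961, 0.1247, 0.1633]
tool_rot: [0.739, 0.667, 0.062, 0.07]
contact_force: [-0.1, -0.6, -1.3]
opening: 0.121
time_s: 29.58
ee_pos: [0.5996, 0.1247, 0.1545]
tool_rot: [0.739, 0.667, 0.064, 0.071]
contact_force: [-0.0, -0.0, -0.7]
opening: 0.119
t 29.57 at [0.5996 0.1247 0.1545] rotvec [ 0.001 -0.     0.   ] shift cm (after turn) [-0.01 -0.06  2.05] (now axes) [-0.01 -0.06  2.05] F [-0.  -0.  -0.7] open 11.2
```

View pics/side21c.png

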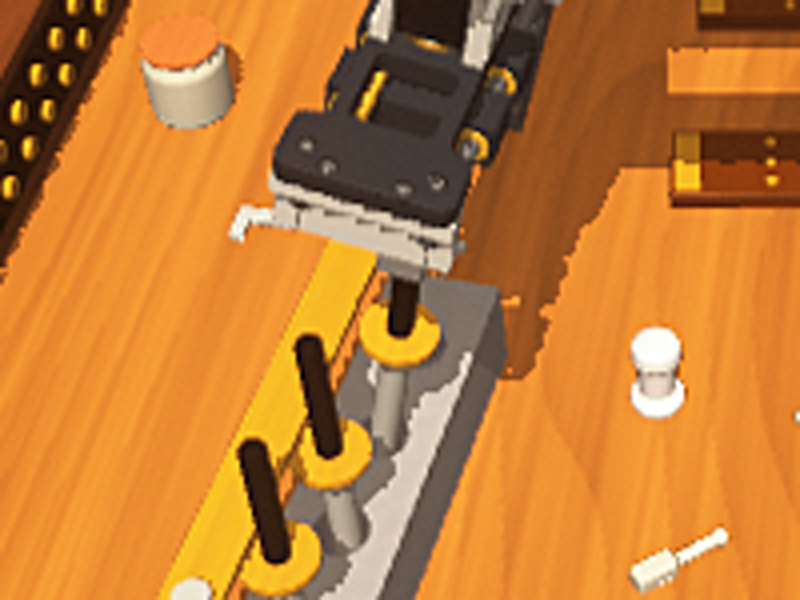

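In the bore without contact. Lowering to the floor.

```bash
python3 -m pendant '[[255,0,-0.02,0.9,0,0,0],[255,0,-0.02,0.7,0,0,0],[255,0,0,0,0,0,0],[255,0,0,0,0,0,0]]'; python3 -c "
from h import *
need(axial(BORES[2],.0,.19,.19,.147,xf=.0047,zf=.0085),YB,.19)"
```

```text
time_s: 30.12
ee_pos: [0.6021, 0.1245, 0.1384]
tool_rot: [0.739, 0.667, 0.064, 0.071]
contact_force: [0.9, -0.2, -0.9]
opening: 0.118
t 30.12 at [0.6021 0.1245 0.1384] rotvec [ 0.001 -0.     0.   ] shift cm (after turn) [-0.01  0.    0.42] (now axes) [-0.01  0.    0.42] F [ 0.9 -0.2 -0.9] open 11.1
```

```bash
python3 -m pendant '[[255,0,0,0.35,0,0,0],[255,0,0,0,0,0,0],[255,0,0,0,0,0,0]]'; python3 -c "
from h import *
need(axial(BORES[2],.0,.19,.19,.147,xf=.0047,zf=.0085),YB,.19)
im=arm.grab_frame('side')[:,:,::-1];
crop(im,150,210,200,150,4,f'pics/side22c.png')"
```

```text
time_s: 30.5
ee_pos: [0.6028, 0.1244, 0.1351]
tool_rot: [0.739, 0.667, 0.064, 0.071]
contact_force: [0.4, 0.2, -1.7]
opening: 0.117
t 30.5 at [0.6028 0.1244 0.1351] rotvec [ 0.001 -0.     0.   ] shift cm (after turn) [-0.01 -0.01  0.09] (now axes) [-0.01 -0.01  0.09] F [ 0.4  0.2 -1.7] open 11.0
```

View pics/side22c.png

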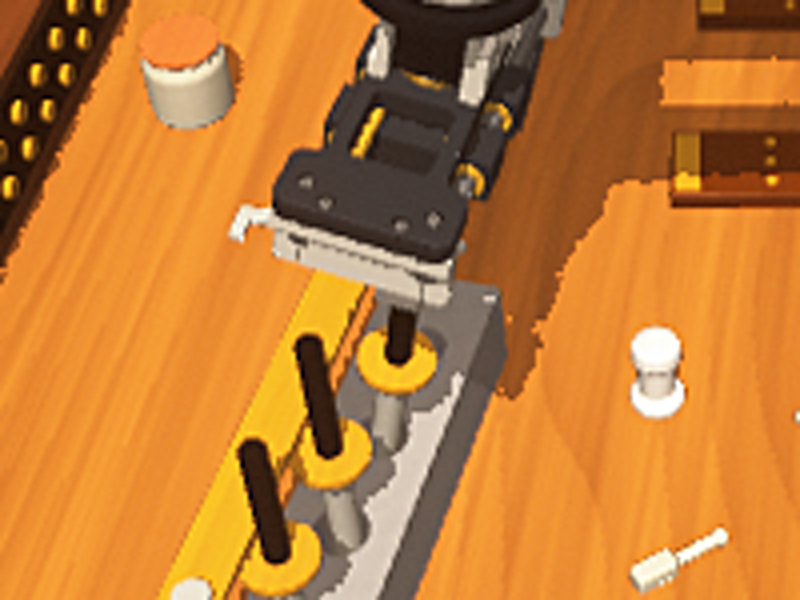

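```bash
python3 -c "
from h import *
print(on_plane('side',150+397/4,210+357/4,BORES[2]))"
python3 -m pendant '[[255,0,0,0.13,0,0,0],[255,0,0,0,0,0,0],[255,0,0,0,0,0,0]]'; python3 -c "
from h import *
need(axial(BORES[2],.0,.19,.19,.147,xf=.0047,zf=.0085),YB,.19)
need((*BORES[2],.135),YB,.19)"
```

```text
(np.float64(-15.6), np.float64(112.1))
time_s: 30.92
ee_pos: [0.603, 0.1244, 0.1338]
tool_rot: [0.739, 0.667, 0.064, 0.071]
contact_force: [0.3, -0.2, -0.3]
opening: 0.118
t 30.93 at [0.603  0.1244 0.1338] rotvec [ 0.001 -0.     0.   ] shift cm (after turn) [-0.01 -0.   -0.04] (now axes) [-0.01 -0.   -0.04] F [ 0.3 -0.2 -0.3] open 11.1
t 30.93 at [0.603  0.1244 0.1338] rotvec [ 0.001 -0.     0.   ] shift cm (after turn) [-0.01  1.92  0.25] (now axes) [-0.01  1.92  0.25] F [ 0.3 -0.2 -0.3] open 11.1
```

```bash
python3 -m pendant '[[255,0,0.48,0.03,0.0485,0,0],[255,0,0.48,0.03,0.0485,0,0],[255,0,0,0,0,0,0]]';python3 -m pendant '[[255,0,0.48,0.03,0.0485,0,0],[255,0,0.48,0.03,0.0485,0,0],[255,0,0,0,0,0,0],[255,0,0,0,0,0,0]]';python3 -c "
from h import *
need((*BORES[2],.135),YB,0)
im=arm.grab_frame('side')[:,:,::-1]
crop(im,150,210,200,150,4,f'pics/side23c.png')"
```

```text
time_s: 31.3
ee_pos: [0.6136, 0.1232, 0.135]
tool_rot: [0.742, 0.669, 0.032, 0.035]
contact_force: [-0.7, 0.5, 1.1]
opening: 0.118
time_s: 31.8
ee_pos: [0.6219, 0.1225, 0.1352]
tool_rot: [0.742, 0.67, -0.0, -0.001]
contact_force: [0.1, 0.2, 1.2]
opening: 0.121
t 31.8 at [0.6219 0.1225 0.1352] rotvec [-0.001 -0.     0.   ] shift cm (after turn) [-0.02  0.04  0.02] (now axes) [-0.02  0.04  0.02] F [0.1 0.2 1.2] open 11.4
```

View pics/side23c.png

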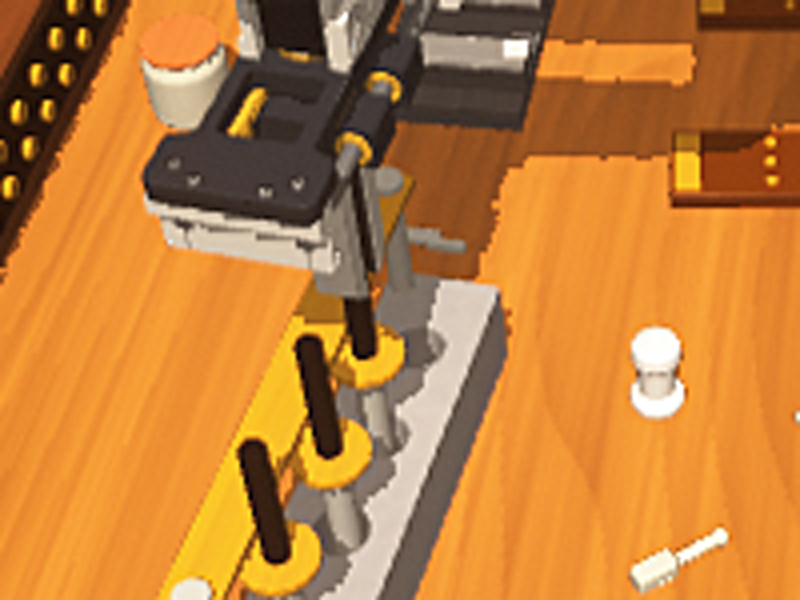

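Upright under the rail. Releasing, rising, and looking from above for the cards.

```bash
python3 -m pendant '[[225,0,0,0,0,0,0],[200,0,0,0,0,0,0],[160,0,0,0,0,0,0],[160,0,0,0,0,0,0],[160,0,0,-3,0,0,0],[160,0,0,-4,0,0,0],[160,0,0,-4,0,0,0],[160,0,0,0,0,0,0]]';python3 -m pendant '[[100,4,-5,-0.5,0,0,0],[100,4,-5,0,0,0,0],[60,0,0,0,0,0,0]]'; python3 -c "
from h import *
for n in ('side','top'):
  im=arm.grab_frame(n)[:,:,::-1]; cv2.imwrite(f'pics/{n}24.png',im)
s=cv2.imread('pics/side24.png');crop(s,150,210,200,150,4,f'pics/side24c.png')"
```

```text
time_s: 32.85
ee_pos: [0.6242, 0.1225, 0.2497]
tool_rot: [0.742, 0.67, 0.003, 0.001]
contact_force: [-0.1, 0.3, -0.6]
opening: 0.376
time_s: 33.22
ee_pos: [0.5305, 0.2125, 0.2492]
tool_rot: [0.741, 0.672, -0.002, -0.002]
contact_force: [-0.0, -0.3, -0.4]
opening: 0.654
```

View pics/top24.png

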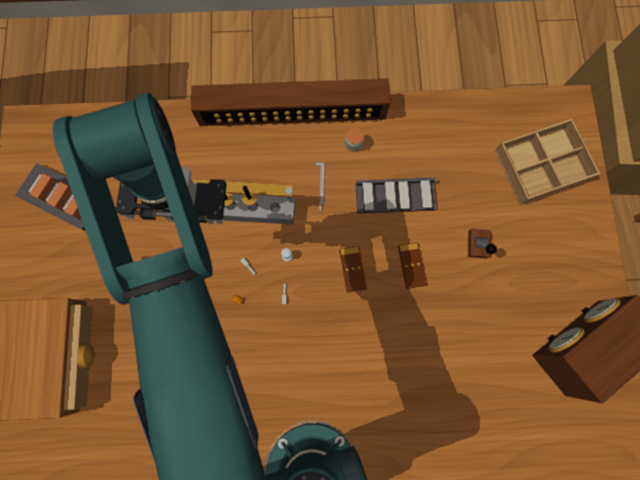

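View pics/side24c.png

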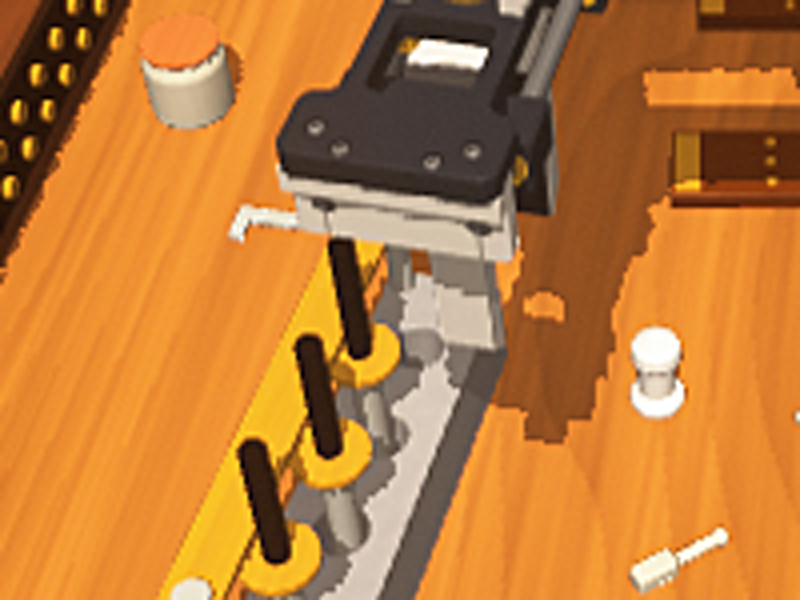

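View pics/side24.png

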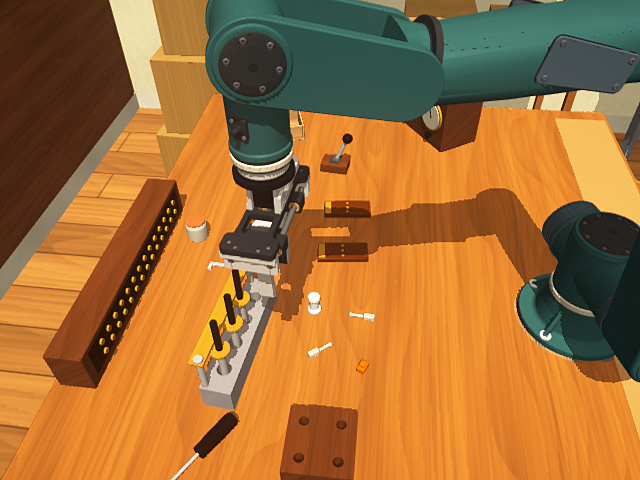

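I jogged towards +y instead of -y; harmless at that height. All three probes stand under the rail and both cards lie as before. Going to card A, with the grasp about 22 mm from its rear end.

```bash
python3 -c "
from h import *
need((.4302,-.1232,.10),.113)"
```

```text
t 33.33 at [0.5329 0.21   0.2487] rotvec [-0.004  0.001 -0.215] shift cm (after turn) [-31.95 -13.97  14.87] (now axes) [-34.17  -6.78  14.94] F [0.  0.3 0.1] open 69.6
```

```bash
python3 -m pendant '[[40,0,0,0,0,0,-0.1075],[40,0,0,0,0,0,-0.1075],[40,-5.3,-2.3,0,0,0,0],[40,-5.3,-2.3,0,0,0,0],[40,-5.3,-2.3,0,0,0,0],[40,-5.3,-2.3,0,0,0,0],[40,-5.3,-2.3,0,0,0,0],[40,-5.4,-2.4,0,0,0,0]]'; python3 -m pendant '[[40,0,0,4,0,0,0],[40,0,0,4,0,0,0],[40,0,0,4,0,0,0],[40,0,0,0,0,0,0]]'; python3 -c "
from h import *
need((.4302,-.1232,.10),.113)
cv2.imwrite('pics/w25.png',arm.grab_frame('wrist')[:,:,::-1])
a=.113
for sx,sy in((1,1),(1,-1),(-1,-1),(-1,1)): print(proj('wrist',(.463+.055*sx*np.cos(a)-.025*sy*np.sin(a),-.1195+.055*sx*np.sin(a)+.025*sy*np.cos(a),.012)).round(0))"
```

```text
time_s: 34.33
ee_pos: [0.4303, -0.1258, 0.2492]
tool_rot: [0.667, 0.745, -0.001, -0.002]
contact_force: [-0.4, -0.4, 0.2]
opening: 0.842
time_s: 34.83
ee_pos: [0.4279, -0.1228, 0.1259]
tool_rot: [0.667, 0.745, -0.003, -0.006]
contact_force: [-0.6, -0.4, -0.5]
opening: 0.843
t 34.83 at [ 0.4279 -0.1228  0.1259] rotvec [-0.011 -0.005 -0.003] shift cm (after turn) [-0.06  0.23  2.59] (now axes) [-0.08  0.26  2.59] F [-0.6 -0.4 -0.5] open 79.2
[345. 315.]
[293. 316.]
[290. 203.]
[347. 203.]
```

View pics/w25.png

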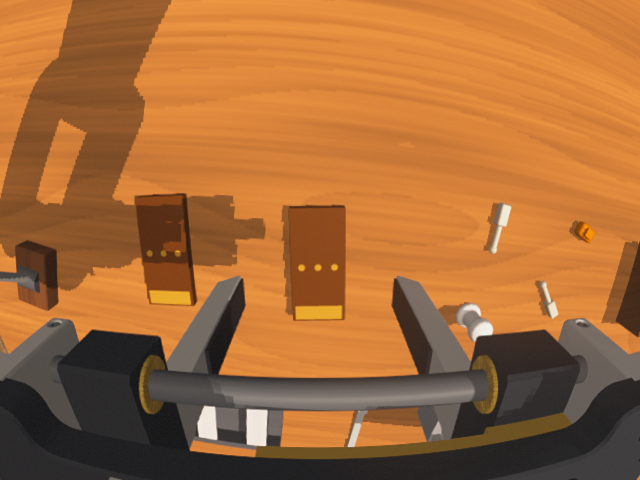

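The card corners (288–345, 206–319) match the prediction within 3 px. Descending to grip.

```bash
python3 -m pendant '[[40,0,0.25,3,0,0,0],[40,0,0,3,0,0,0],[40,0,0,3,0,0,0],[40,0,0,1.5,0,0,0],[40,0,0,0,0,0,0],[40,0,0,0,0,0,0]]'; python3 -c "
from h import *
need((.4302,-.1232,.003),.113)"
```

```text
time_s: 35.62
ee_pos: [0.4343, -0.123, 0.0269]
tool_rot: [0.666, 0.746, -0.0, 0.0]
contact_force: [0.1, -0.4, 0.6]
opening: 0.844
t 35.62 at [ 0.4343 -0.123   0.0269] rotvec [-0.     0.001 -0.001] shift cm (after turn) [ 0.02 -0.41  2.39] (now axes) [ 0.02 -0.41  2.39] F [ 0.1 -0.4  0.6] open 79.3
```

```bash
python3 -m pendant '[[40,0,-0.2,1.2,0,0,0],[40,0,0,0.9,0,0,0],[40,0,0,0.2,0,0,0],[40,0,0,0,0,0,0],[40,0,0,0,0,0,0]]'; python3 -c "
from h import *
need((.4302,-.1232,.003),.113)"
```

```text
time_s: 36.25
ee_pos: [0.4311, -0.1226, 0.0024]
tool_rot: [0.666, 0.746, -0.001, -0.001]
contact_force: [0.6, 0.3, -0.6]
opening: 0.845
t 36.25 at [ 0.4311 -0.1226  0.0024] rotvec [-0.002 -0.    -0.001] shift cm (after turn) [-0.05 -0.1  -0.06] (now axes) [-0.05 -0.1  -0.06] F [ 0.6  0.3 -0.6] open 79.4
```

```bash
python3 -m pendant '[[120,0,0,0,0,0,0],[255,0,0,0,0,0,0],[255,0,0,0,0,0,0],[255,0,0,0,0,0,0],[255,0,0,0,0,0,0]]';python3 -m pendant '[[255,0,0,-1,0,0,0],[255,0,0,-1,0,0,0],[255,0,0,-2,0,0,0],[255,0,0,0,0,0,0],[255,0,0,0,0,0,0]]'; python3 -c "
from h import *
need((.4302,-.1232,.003),.113)
for n in ('side','top'):
  im=arm.grab_frame(n)[:,:,::-1]; crop(im,*((240,140,150,140) if n=='side' else (330,170,180,130)),4,f'pics/{n}26c.png')"
```

```text
time_s: 36.88
ee_pos: [0.4308, -0.1225, 0.0022]
tool_rot: [0.666, 0.746, -0.001, -0.001]
contact_force: [-0.8, -0.8, -0.6]
opening: 0.347
time_s: 37.5
ee_pos: [0.4309, -0.1225, 0.042]
tool_rot: [0.666, 0.746, -0.001, -0.001]
contact_force: [-0.0, 0.7, 0.5]
opening: 0.006
t 37.5 at [ 0.4309 -0.1225  0.042 ] rotvec [-0.003 -0.001 -0.001] shift cm (after turn) [-0.07 -0.07  3.9 ] (now axes) [-0.07 -0.06  3.9 ] F [-0.   0.7  0.5] open 0.5
```

View pics/side26c.png

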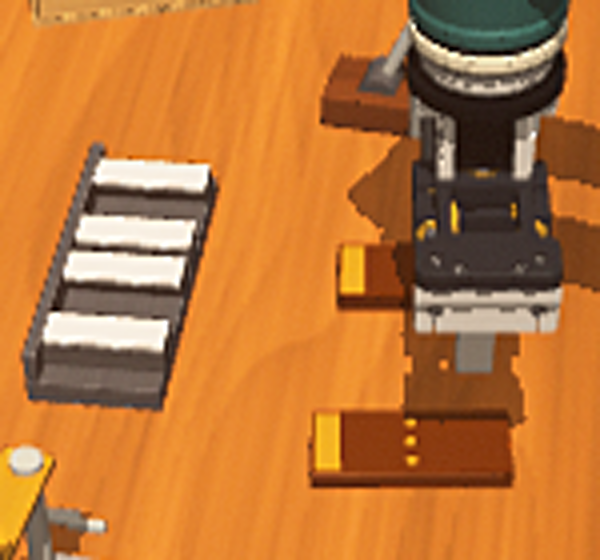

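View pics/top26c.png

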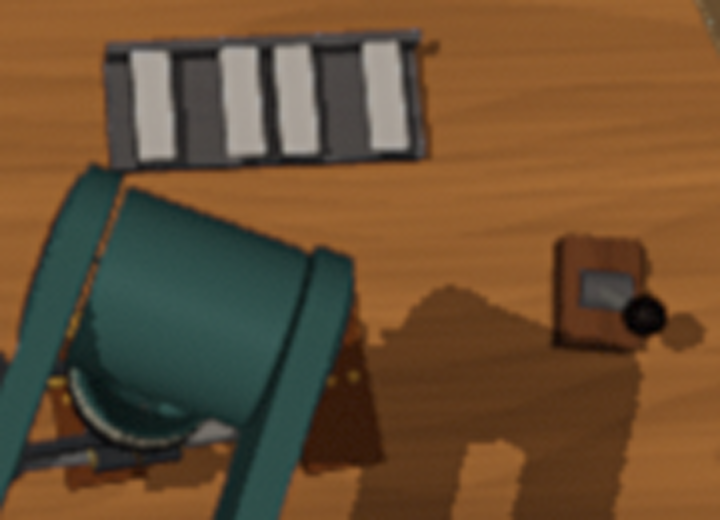

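The grip missed: the fingers shut to 0.5 mm. I need the card's present position.

```bash
python3 -c "
from h import *
for k in((314,410),(512,413),(511,476),(312,478),(340,243),(339,300)): print(onz('side',(k[0]+.5)/4-.5+240,(k[1]+.5)/4-.5+140,.012).round(4))
cv2.imwrite('pics/w27.png',arm.grab_frame('wrist')[:,:,::-1])"
```

```text
[ 0.519  -0.1383  0.012 ]
[ 0.409  -0.1482  0.012 ]
[ 0.4064 -0.0991  0.012 ]
[ 0.5132 -0.0854  0.012 ]
[ 0.5221 -0.2855  0.012 ]
[ 0.5164 -0.2329  0.012 ]
```

View pics/w27.png

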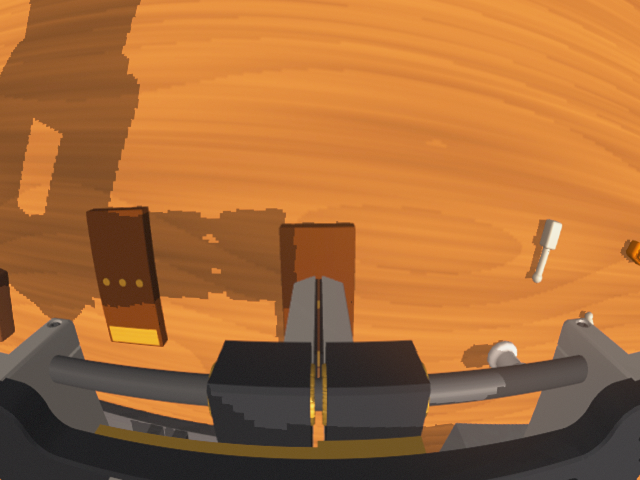

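The card lies unmoved, so the fingers passed over it. I'll open, go down again, and feel for the desk before closing.

```bash
python3 -m pendant '[[40,0,0,0,0,0,0],[40,0,0,0,0,0,0],[40,0,0,0,0,0,0],[40,0,0,0,0,0,0],[40,0,0,0,0,0,0],[40,0,0,0,0,0,0],[40,0,0,0,0,0,0],[40,0,0,0,0,0,0]]'; python3 -m pendant '[[40,0,-0.1,2,0,0,0],[40,0,0,1.5,0,0,0],[40,0,0,0.5,0,0,0],[40,0,0,0,0,0,0],[40,0,0,0,0,0,0]]'; python3 -c "
from h import *
need((.4302,-.1232,.003),.113)
im=arm.grab_frame('side')[:,:,::-1]; crop(im,240,140,150,140,4,'pics/side28c.png')"
```

```text
time_s: 38.65
ee_pos: [0.431, -0.1225, 0.0422]
tool_rot: [0.666, 0.746, -0.001, -0.001]
contact_force: [0.1, -0.7, -0.5]
opening: 0.813
time_s: 39.28
ee_pos: [0.4304, -0.1228, 0.0028]
tool_rot: [0.666, 0.746, -0.001, -0.001]
contact_force: [-0.2, -0.6, -1.0]
opening: 0.844
t 39.27 at [ 0.4304 -0.1228  0.0028] rotvec [-0.002 -0.    -0.001] shift cm (after turn) [-0.04 -0.02 -0.02] (now axes) [-0.04 -0.02 -0.02] F [-0.2 -0.6 -1. ] open 79.3
```

View pics/side28c.png

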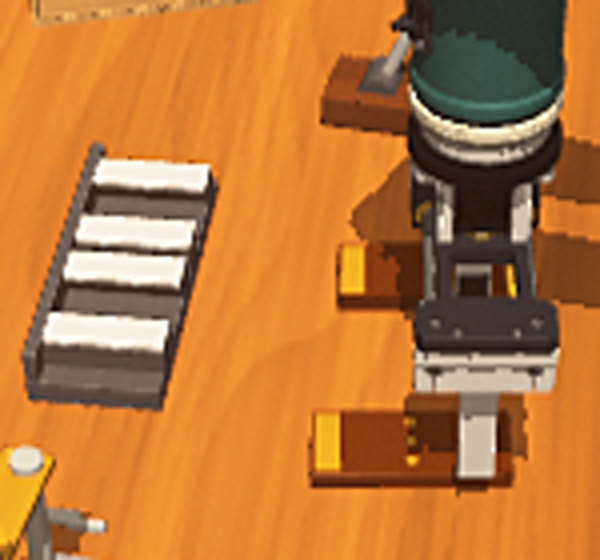

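```bash
python3 -c "
from h import *
C,d=ray('side',(476.5)/4-.5+240,(478.5)/4-.5+140)
for y in(-.071,-.083): print(C+d*(y-C[1])/d[1])
C,d=ray('side',(476.5)/4-.5+240,(395)/4-.5+140)
for y in(-.071,-.083): print(C+d*(y-C[1])/d[1])"
```

```text
[ 0.42411849 -0.071       0.03699736]
[ 0.42459135 -0.083       0.024731  ]
[ 0.42621329 -0.071       0.09709337]
[ 0.42671787 -0.083       0.08573715]
```

```bash
python3 -c "
from h import *
print((proj('side',(.4304,-.075,.003))-[240,140])*4)
im=arm.grab_frame('side')[:,:,::-1]; crop(im,310,220,80,60,10,'pics/side29c.png')
cv2.imwrite('pics/w29.png',arm.grab_frame('wrist')[:,:,::-1])"
```

```text
[461.15057213 514.52848908]
```

View pics/side29c.png

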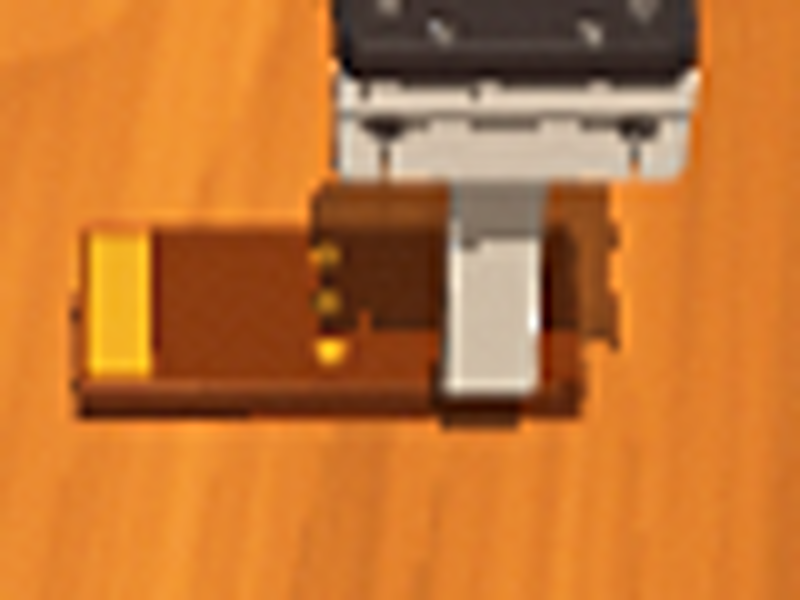

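View pics/w29.png

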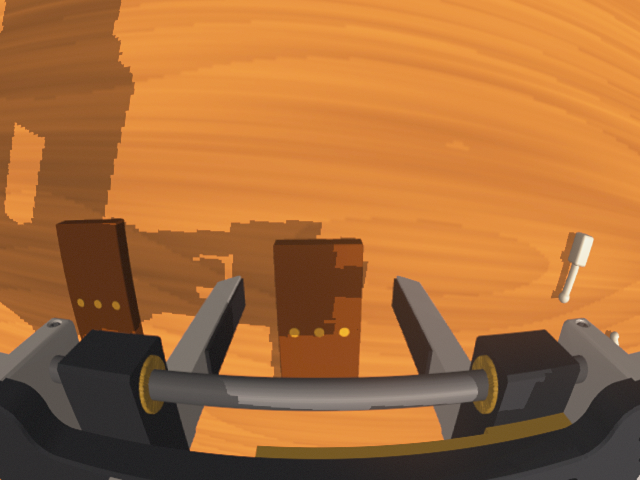

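```bash
python3 -c "
from h import *
s=arm.get_state(); T=R.from_quat(s['tool_rot']); print(cam('wrist')[3])
for dz in (0,-.01,-.02,-.03,-.04):
  print(dz,[proj('wrist',s['ee_pos']+T.apply([sx*.0397,0.0,dz])).round(0) for sx in(-1,1)])"
```

```text
[ 0.3504218  -0.13278941  0.20745441]
0 [array([253., 274.]), array([386., 274.])]
-0.01 [array([250., 280.]), array([389., 280.])]
-0.02 [array([247., 287.]), array([392., 287.])]
-0.03 [array([244., 295.]), array([396., 295.])]
-0.04 [array([240., 303.]), array([399., 303.])]
```

The reported TCP is at z = 3 mm, yet side and wrist views both put the finger ends about 25–30 mm above the desk. They end short of the reported TCP. I'll go lower in small steps, watching the force.

```bash
python3 -m pendant '[[40,0,0,0.8,0,0,0],[40,0,0,0.7,0,0,0],[40,0,0,0,0,0,0]]'; python3 -m pendant '[[40,0,0,0.4,0,0,0],[40,0,0,0,0,0,0],[40,0,0,0,0,0,0]]'; python3 -c "
from h import *
im=arm.grab_frame('side')[:,:,::-1]; crop(im,310,220,80,60,10,'pics/side30c.png')"
```

```text
time_s: 39.8
ee_pos: [0.4289, -0.1222, -0.0139]
tool_rot: [0.666, 0.746, -0.001, -0.002]
contact_force: [-0.8, -0.2, 0.4]
opening: 0.839
time_s: 40.17
ee_pos: [0.4299, -0.1227, -0.0167]
tool_rot: [0.666, 0.746, -0.001, -0.001]
contact_force: [-0.5, -1.5, 0.5]
opening: 0.845
```

View pics/side30c.png

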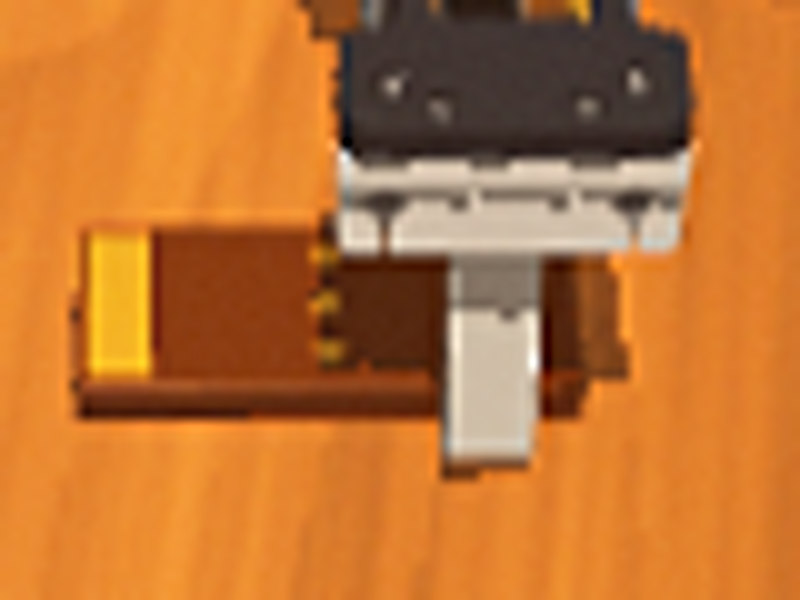

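```bash
python3 -m pendant '[[40,0,0,0.3,0,0,0],[40,0,0,0,0,0,0],[40,0,0,0,0,0,0]]'; python3 -m pendant '[[40,0,0,0.15,0,0,0],[40,0,0,0,0,0,0],[40,0,0,0,0,0,0]]';python3 -m pendant '[[40,0,0,0.1,0,0,0],[40,0,0,0,0,0,0],[40,0,0,0,0,0,0]]'; python3 -c "
from h import *
im=arm.grab_frame('side')[:,:,::-1]; crop(im,310,220,80,60,10,'pics/side31c.png')"
```

```text
time_s: 40.6
ee_pos: [0.4298, -0.1226, -0.0199]
tool_rot: [0.666, 0.746, -0.001, -0.001]
contact_force: [-0.3, -0.2, -0.2]
opening: 0.845
time_s: 40.98
ee_pos: [0.4298, -0.1226, -0.0214]
tool_rot: [0.666, 0.746, -0.001, -0.001]
contact_force: [-0.7, -0.0, -0.5]
opening: 0.841
time_s: 41.35
ee_pos: [0.4298, -0.1226, -0.0224]
tool_rot: [0.666, 0.746, -0.001, -0.001]
contact_force: [-0.7, -0.9, -0.1]
opening: 0.842
```

View pics/side31c.png

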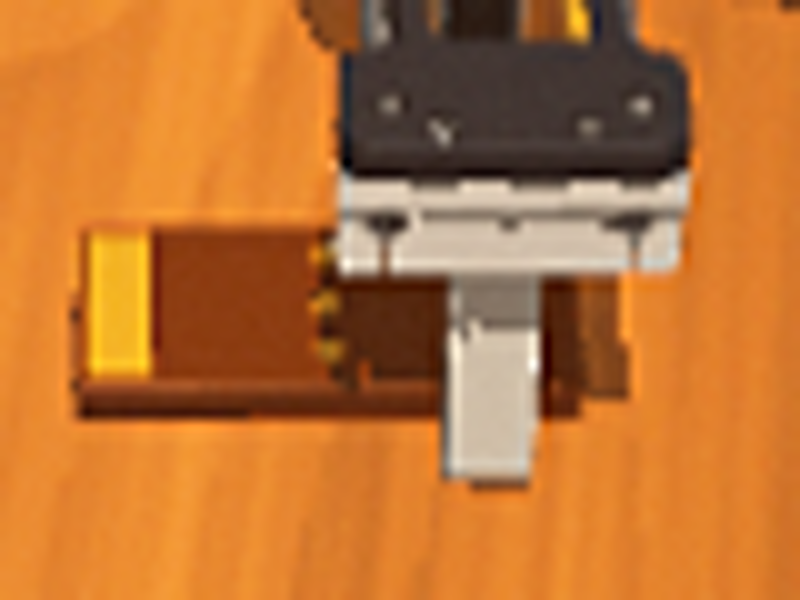

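The fingers now almost reach their shadow, about 2 mm above the desk. Closing.

```bash
python3 -m pendant '[[120,0,0,0,0,0,0],[255,0,0,0,0,0,0],[255,0,0,0,0,0,0],[255,0,0,0,0,0,0],[255,0,0,0,0,0,0],[255,0,0,0,0,0,0],[255,0,0,0,0,0,0]]'
```

```text
time_s: 42.28
ee_pos: [0.4298, -0.1226, -0.0224]
tool_rot: [0.666, 0.746, -0.001, -0.001]
contact_force: [0.4, 0.4, -0.2]
opening: 0.53
```

Gripped at 50 mm. Lifting and checking how it hangs.

```bash
python3 -m pendant '[[255,0,0,-1.5,0,0,0],[255,0,0,-2,0,0,0],[255,0,0,-1,0,0,0],[255,0,0,0,0,0,0],[255,0,0,0,0,0,0]]'; python3 -c "
from h import *
need((.500,-.1937,.02),.003)
im=arm.grab_frame('side')[:,:,::-1]; crop(im,240,140,150,140,4,'pics/side32c.png')"
```

```text
time_s: 42.9
ee_pos: [0.4294, -0.1224, 0.0221]
tool_rot: [0.666, 0.746, -0.001, -0.002]
contact_force: [0.1, -0.1, -0.8]
opening: 0.526
t 42.9 at [ 0.4294 -0.1224  0.0221] rotvec [-0.004 -0.001  0.109] shift cm (after turn) [-7.15  7.04  0.21] (now axes) [-7.87  6.22  0.18] F [ 0.1 -0.1 -0.8] open 49.5
```

View pics/side32c.png

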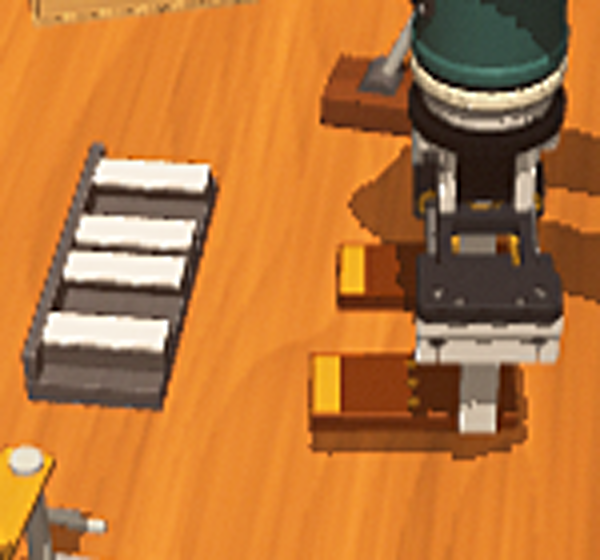

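Card A is lifted and level. Turning it in line and moving it before slot 1.

```bash
python3 -m pendant '[[255,0,0,0,0,0,0.11],[255,-3.6,0,0,0,0,0],[255,-3.55,0,0,0,0,0],[255,0,3.5,0,0,0,0],[255,0,3.5,0,0,0,0],[255,0,0,2.5,0,0,0],[255,0,0,0,0,0,0],[255,0,0,0,0,0,0]]'; python3 -c "
from h import *
need((.505,-.1937,-.0054),.003)
for n in ('side','top'):
  im=arm.grab_frame(n)[:,:,::-1]; crop(im,*((230,130,150,140) if n=='side' else (330,170,180,130)),4,f'pics/{n}33c.png')"
```

```text
time_s: 43.95
ee_pos: [0.4996, -0.1938, -0.0027]
tool_rot: [0.706, 0.708, -0.001, -0.002]
contact_force: [0.3, -0.2, -1.4]
opening: 0.525
t 43.95 at [ 0.4996 -0.1938 -0.0027] rotvec [-0.004 -0.001 -0.001] shift cm (after turn) [0.01 0.54 0.27] (now axes) [0.01 0.54 0.27] F [ 0.3 -0.2 -1.4] open 49.4
```

View pics/side33c.png

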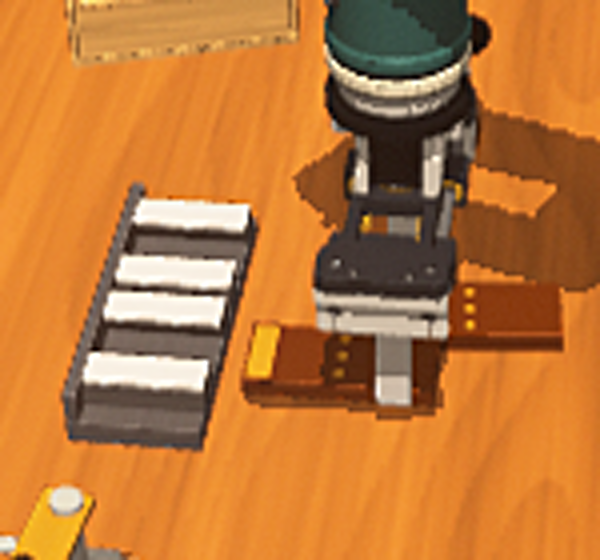

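View pics/top33c.png

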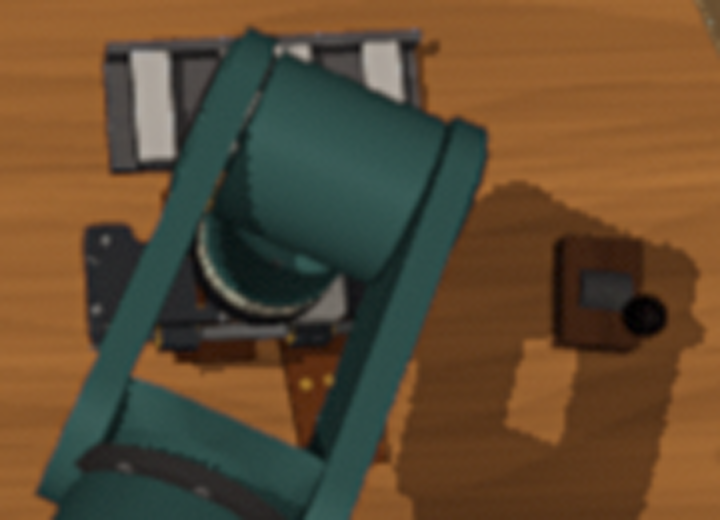

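```bash
python3 -c "
from h import *
for k,z in(((247,379),.0317),((253,325),.0317),((436,385),.0317)): print(onz('side',(k[0]+.5)/4-.5+230,(k[1]+.5)/4-.5+130,z).round(4))
print('lip near front corners'); 
for k in ((208,393),(206,360),(217,330),(226,300)): print(onz('side',(k[0]+.5)/4-.5+230,(k[1]+.5)/4-.5+130,.036).round(4))"

```

```text
[ 0.5838 -0.1688  0.0317]
[ 0.588  -0.2156  0.0317]
[ 0.4769 -0.1756  0.0317]
lip near front corners
[ 0.6026 -0.1501  0.036 ]
[ 0.6087 -0.1775  0.036 ]
[ 0.607 -0.204  0.036]
[ 0.6065 -0.2313  0.036 ]
```

```bash
python3 -m pendant '[[255,0,0,0.25,0,0,0],[255,0,0,0,0,0,0],[255,0,0,0,0,0,0]]'; python3 -c "
from h import *
need((.505,-.1937,-.0054),.003)
im=arm.grab_frame('wrist')[:,:,::-1]; cv2.imwrite('pics/w34.png',im)
im=arm.grab_frame('side')[:,:,::-1]; crop(im,240,170,100,75,8,'pics/side34c.png')"
```

```text
time_s: 44.42
ee_pos: [0.5, -0.194, -0.0049]
tool_rot: [0.706, 0.708, -0.001, -0.001]
contact_force: [0.8, 0.4, -0.4]
opening: 0.529
t 44.42 at [ 0.5    -0.194  -0.0049] rotvec [-0.003 -0.    -0.001] shift cm (after turn) [0.03 0.5  0.05] (now axes) [0.03 0.5  0.05] F [ 0.8  0.4 -0.4] open 49.7
```

View pics/w34.png

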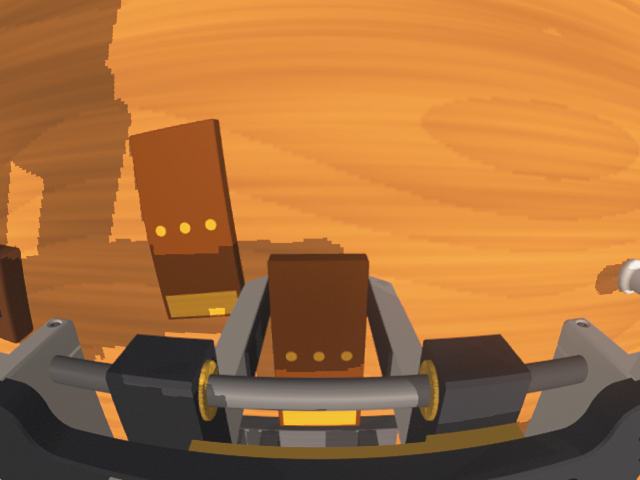

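View pics/side34c.png

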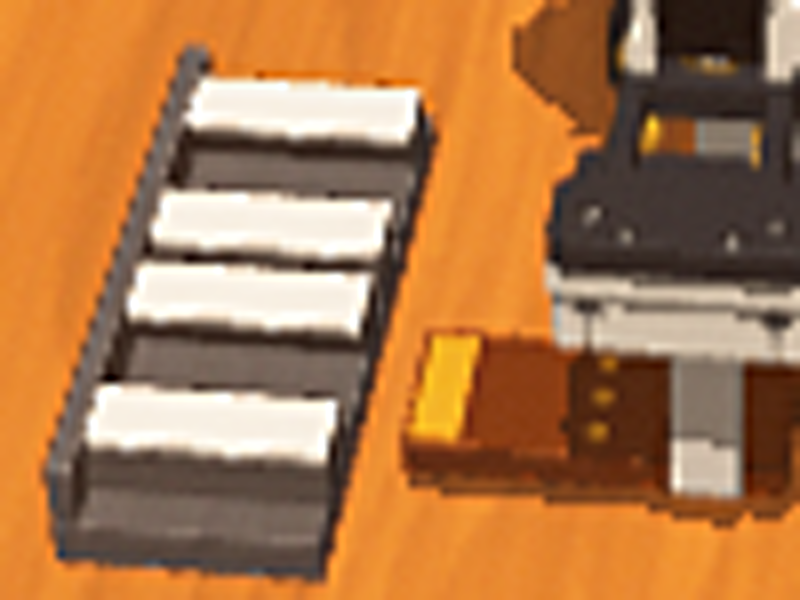

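The card is in line with slot 1. Sliding in with force checks.

```bash
python3 -m pendant '[[255,0.02,1.2,0.03,0,0,0],[255,0,1.2,0,0,0,0],[255,0,0,0,0,0,0]]'; python3 -m pendant '[[255,0,1.0,0,0,0,0],[255,0,0,0,0,0,0]]';  python3 -c "
from h import *
im=arm.grab_frame('side')[:,:,::-1]; crop(im,240,170,100,75,8,'pics/side35c.png')"
```

```text
time_s: 44.9
ee_pos: [0.5252, -0.1937, -0.0054]
tool_rot: [0.706, 0.708, -0.001, -0.001]
contact_force: [-1.0, 0.0, -0.8]
opening: 0.53
time_s: 45.15
ee_pos: [0.5347, -0.1937, -0.0055]
tool_rot: [0.706, 0.708, -0.001, -0.001]
contact_force: [-0.5, -0.5, -1.4]
opening: 0.533
```

View pics/side35c.png

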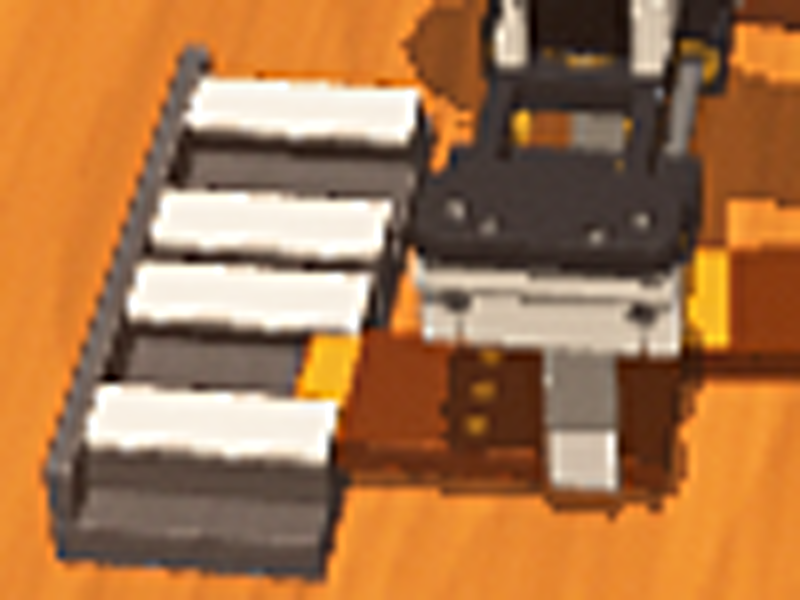

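Card A has entered the slot. Continuing home.

```bash
python3 -m pendant '[[255,0,1.3,0,0,0,0],[255,0,1.3,0,0,0,0],[255,0,1.3,0,0,0,0],[255,0,0,0,0,0,0]]'; python3 -m pendant '[[255,0,0.6,0,0,0,0],[255,0,0,0,0,0,0]]'; python3 -m pendant '[[255,0,0.4,0,0,0,0],[255,0,0,0,0,0,0]]';python3 -m pendant '[[255,0,0.2,0,0,0,0],[255,0,0,0,0,0,0]]'
```

```text
time_s: 45.7
ee_pos: [0.5742, -0.1936, -0.0057]
tool_rot: [0.706, 0.708, -0.001, -0.001]
contact_force: [0.7, 0.8, -0.6]
opening: 0.524
time_s: 45.95
ee_pos: [0.5792, -0.1936, -0.0056]
tool_rot: [0.706, 0.708, -0.001, -0.001]
contact_force: [-0.7, 0.6, -1.2]
opening: 0.532
time_s: 46.2
ee_pos: [0.5832, -0.1936, -0.0055]
tool_rot: [0.706, 0.708, -0.001, -0.001]
contact_force: [-0.7, -0.5, -0.1]
opening: 0.528
time_s: 46.45
ee_pos: [0.5851, -0.1936, -0.0056]
tool_rot: [0.706, 0.708, -0.001, -0.001]
contact_force: [0.8, 0.8, -1.3]
opening: 0.53
```

```bash
python3 -m pendant '[[255,0,0.2,0,0,0,0],[255,0,0,0,0,0,0]]'; python3 -m pendant '[[255,0,0.2,0,0,0,0],[255,0,0,0,0,0,0]]';python3 -m pendant '[[255,0,0.2,0,0,0,0],[255,0,0,0,0,0,0]]';  python3 -c "
from h import *
im=arm.grab_frame('side')[:,:,::-1]; crop(im,240,170,100,75,8,'pics/side36c.png')"
```

```text
time_s: 46.7
ee_pos: [0.5871, -0.1936, -0.0056]
tool_rot: [0.706, 0.708, -0.001, -0.001]
contact_force: [0.0, -0.4, -0.9]
opening: 0.53
time_s: 46.95
ee_pos: [0.5884, -0.1935, -0.0059]
tool_rot: [0.706, 0.708, -0.001, -0.002]
contact_force: [-1.7, 0.3, 1.0]
opening: 0.529
time_s: 47.2
ee_pos: [0.5884, -0.1933, -0.0064]
tool_rot: [0.706, 0.708, -0.003, -0.004]
contact_force: [-5.7, 0.5, 1.9]
opening: 0.529
```

View pics/side36c.png

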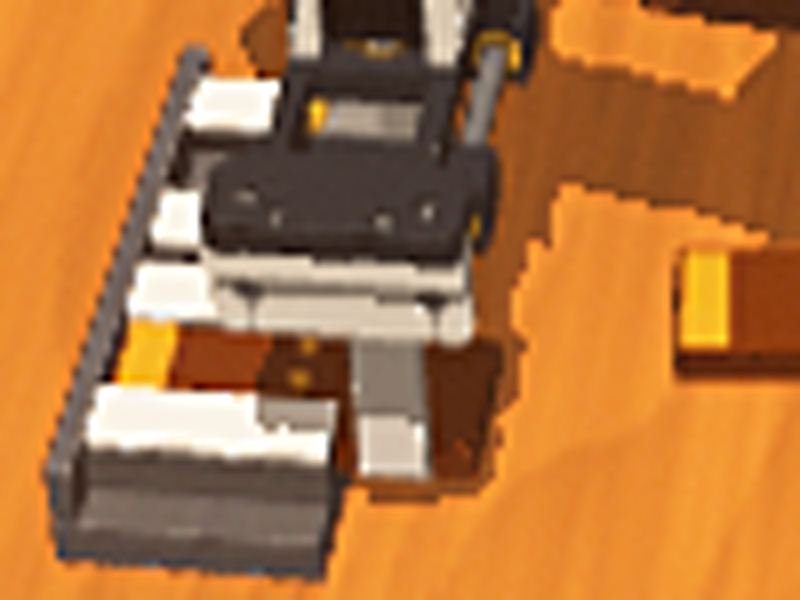

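Stop felt at 5.7 N: card A is home. Releasing and rising.

```bash
python3 -m pendant '[[100,0,0,0,0,0,0],[70,0,0,0,0,0,0],[60,0,0,0,0,0,0],[60,0,0,0,0,0,0],[60,0,0,-3,0,0,0],[60,0,0,-4,0,0,0],[60,0,-5,-3,0,0,0],[60,0,-5,0,0,0,0]]'; python3 -m pendant '[[40,0,-5,0,0,0,0],[40,0,0,0,0,0,0],[40,0,0,0,0,0,0]]'; python3 -c "
from h import *
for n in ('side','top'):
  im=arm.grab_frame(n)[:,:,::-1]; crop(im,*((240,170,100,75,8) if n=='side' else (330,170,180,130,4)),f'pics/{n}37c.png')"
```

```text
time_s: 48.25
ee_pos: [0.4926, -0.1949, 0.0982]
tool_rot: [0.706, 0.708, 0.0, 0.002]
contact_force: [-0.5, 0.2, 0.3]
opening: 0.766
time_s: 48.62
ee_pos: [0.4421, -0.1942, 0.0954]
tool_rot: [0.706, 0.708, -0.0, -0.0]
contact_force: [-0.1, 0.5, -0.5]
opening: 0.841
```

View pics/side37c.png

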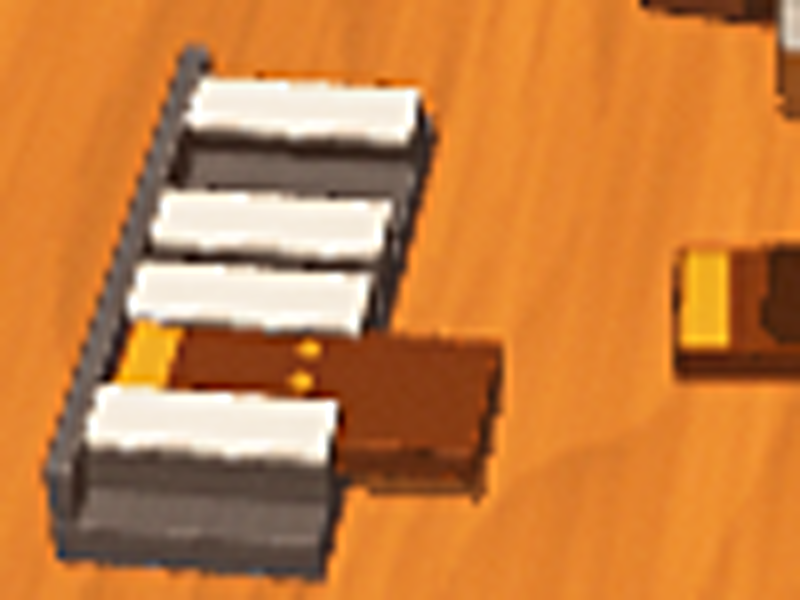

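View pics/top37c.png

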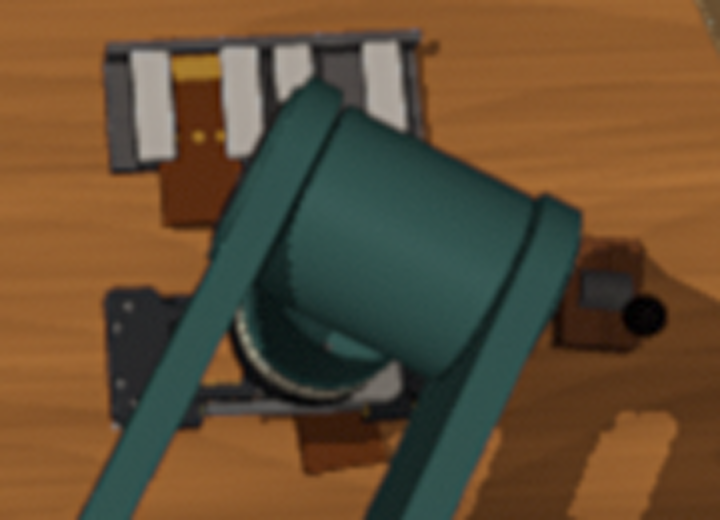

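Card A is home; it sticks out about 40 mm. Now card B.

```bash
python3 -c "
from h import *
need((.4332,-.2702,.03),.112)
s=cv2.imread('pics/side37c.png')
for k in((683,250),(680,350)): print(onz('side',(k[0]+.5)/8-.5+240,(k[1]+.5)/8-.5+170,.012).round(4))"
```

```text
t 48.73 at [ 0.4426 -0.1942  0.0952] rotvec [-0.002 -0.    -0.109] shift cm (after turn) [-7.45 -1.78  6.52] (now axes) [-7.6  -0.95  6.52] F [-0.3 -0.1 -0.3] open 79.1
[ 0.5212 -0.2839  0.012 ]
[ 0.5165 -0.2377  0.012 ]
```

```bash
python3 -m pendant '[[40,0,0,0,0,0,-0.109],[40,-3.7,-0.9,0,0,0,0],[40,-3.75,-0.9,0,0,0,0],[40,0,0,3,0,0,0],[40,0,0,3,0,0,0],[40,0,0,0,0,0,0],[40,0,0,0,0,0,0]]'; python3 -c "
from h import *
need((.4332,-.2702,-.0224),.112)
im=arm.grab_frame('wrist')[:,:,::-1]; cv2.imwrite('pics/w38.png',im)
im=arm.grab_frame('side')[:,:,::-1]; crop(im,290,170,100,75,8,'pics/side38c.png')"
```

```text
time_s: 49.6
ee_pos: [0.4327, -0.2704, 0.0357]
tool_rot: [0.666, 0.746, -0.001, -0.001]
contact_force: [0.2, 0.8, -0.1]
opening: 0.842
t 49.6 at [ 0.4327 -0.2704  0.0357] rotvec [-0.002  0.    -0.   ] shift cm (after turn) [0.01 0.05 5.81] (now axes) [0.01 0.06 5.81] F [ 0.2  0.8 -0.1] open 79.2
```

View pics/w38.png

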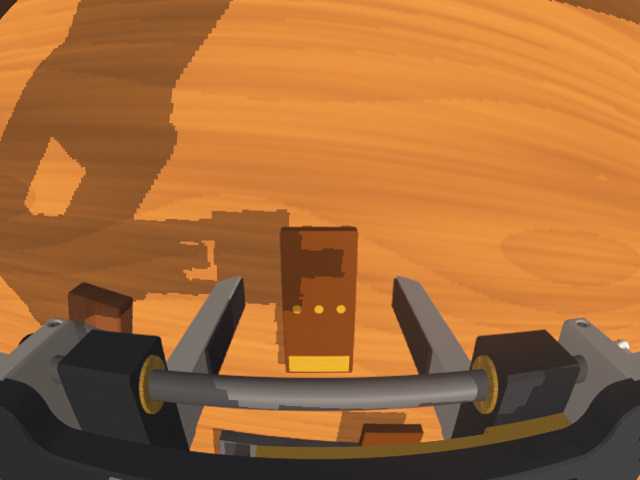

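View pics/side38c.png

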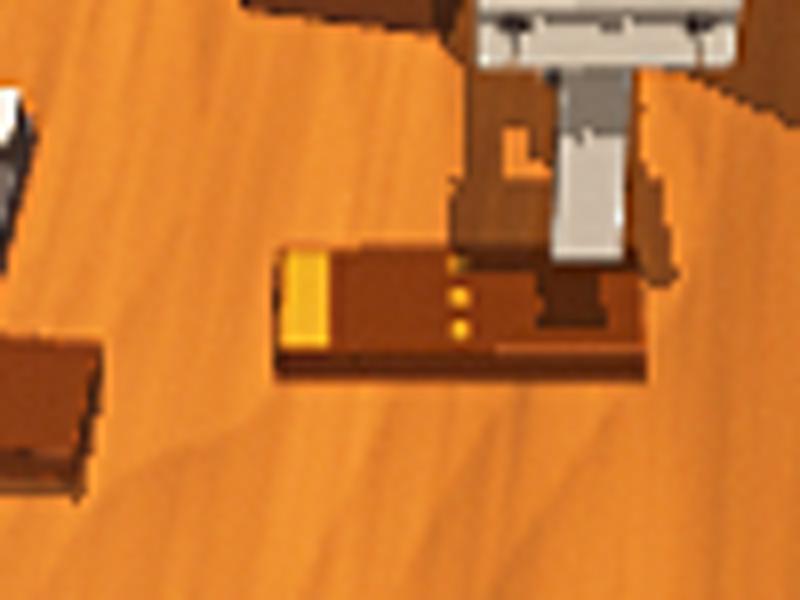

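The card is centred between the fingers (columns 281–357). Descending to the same height as before.

```bash
python3 -m pendant '[[40,0,0,2,0,0,0],[40,0,0,2,0,0,0],[40,0,0,1.3,0,0,0],[40,0,0,0,0,0,0],[40,0,0,0,0,0,0]]'; python3 -m pendant '[[40,0,0,0.45,0,0,0],[40,0,0,0,0,0,0],[40,0,0,0,0,0,0]]'; python3 -m pendant '[[120,0,0,0,0,0,0],[255,0,0,0,0,0,0],[255,0,0,0,0,0,0],[255,0,0,0,0,0,0],[255,0,0,0,0,0,0],[255,0,0,0,0,0,0],[255,0,0,0,0,0,0]]'
```

```text
time_s: 50.32
ee_pos: [0.4321, -0.2704, -0.0172]
tool_rot: [0.667, 0.745, -0.001, -0.0]
contact_force: [-0.5, 0.1, 0.7]
opening: 0.846
time_s: 50.7
ee_pos: [0.4314, -0.27, -0.0226]
tool_rot: [0.667, 0.745, -0.001, -0.001]
contact_force: [-0.1, 0.6, 0.4]
opening: 0.843
time_s: 51.58
ee_pos: [0.4313, -0.2699, -0.0227]
tool_rot: [0.667, 0.745, -0.001, -0.001]
contact_force: [-0.1, 0.5, -0.0]
opening: 0.527
```

```bash
python3 -m pendant '[[255,0,0,-1.5,0,0,0],[255,0,0,-1,0,0,0],[255,0,0,0,0,0,0.109],[255,0,0,0,0,0,0],[255,0,0,0,0,0,0]]'; python3 -c "
from h import *
need((.500,-.2832,-.0055),.003)"
```

```text
time_s: 52.2
ee_pos: [0.4315, -0.27, 0.0026]
tool_rot: [0.706, 0.708, -0.001, -0.001]
contact_force: [0.7, -0.4, -1.2]
opening: 0.53
t 52.2 at [ 0.4315 -0.27    0.0026] rotvec [-0.003 -0.     0.001] shift cm (after turn) [-1.34  6.85  0.81] (now axes) [-1.35  6.85  0.79] F [ 0.7 -0.4 -1.2] open 49.8
```

```bash
python3 -m pendant '[[255,-1.34,2.2,0,0,0,0],[255,0,2.3,0.3,0,0,0],[255,0,2.3,0.3,0,0,0],[255,0,0,0.15,0,0,0],[255,0,0,0,0,0,0],[255,0,0,0,0,0,0]]'; python3 -c "
from h import *
need((.500,-.2832,-.0055),.003)
im=arm.grab_frame('wrist')[:,:,::-1]; cv2.imwrite('pics/w39.png',im)
im=arm.grab_frame('side')[:,:,::-1]; crop(im,240,150,100,75,8,'pics/side39c.png')"
```

```text
time_s: 52.95
ee_pos: [0.4986, -0.2832, -0.0054]
tool_rot: [0.706, 0.708, -0.001, -0.001]
contact_force: [-0.4, 0.2, -0.8]
opening: 0.528
t 52.95 at [ 0.4986 -0.2832 -0.0054] rotvec [-0.004 -0.001 -0.001] shift cm (after turn) [-0.    0.14  0.01] (now axes) [-0.    0.14  0.01] F [-0.4  0.2 -0.8] open 49.7
```

View pics/side39c.png

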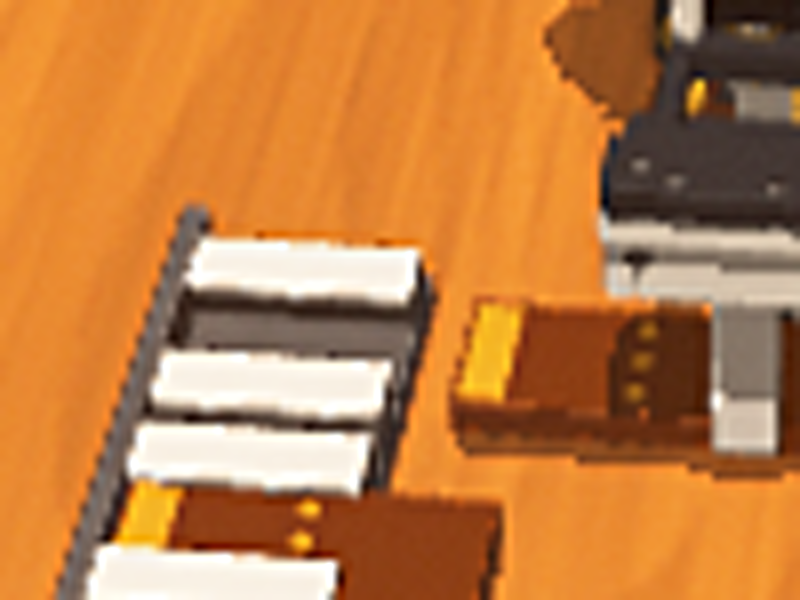

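View pics/w39.png

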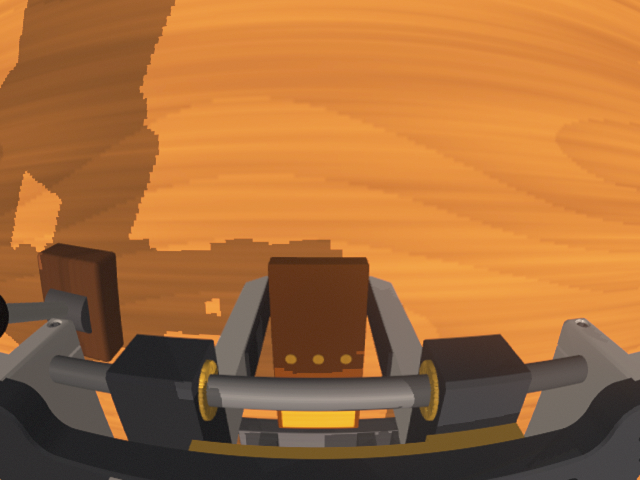

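Same alignment as with card A. Inserting.

```bash
python3 -m pendant '[[255,0,1.3,0,0,0,0],[255,0,1.3,0,0,0,0],[255,0,0,0,0,0,0]]'; python3 -m pendant '[[255,0,1.0,0,0,0,0],[255,0,0,0,0,0,0]]';  python3 -c "
from h import *
im=arm.grab_frame('side')[:,:,::-1]; crop(im,240,150,100,75,8,'pics/side40c.png')"
```

```text
time_s: 53.42
ee_pos: [0.5267, -0.2831, -0.0054]
tool_rot: [0.706, 0.708, -0.001, -0.001]
contact_force: [-0.2, -0.2, -0.3]
opening: 0.529
time_s: 53.68
ee_pos: [0.5361, -0.2831, -0.0056]
tool_rot: [0.706, 0.708, -0.001, -0.001]
contact_force: [-0.6, 0.3, -1.5]
opening: 0.528
```

View pics/side40c.png

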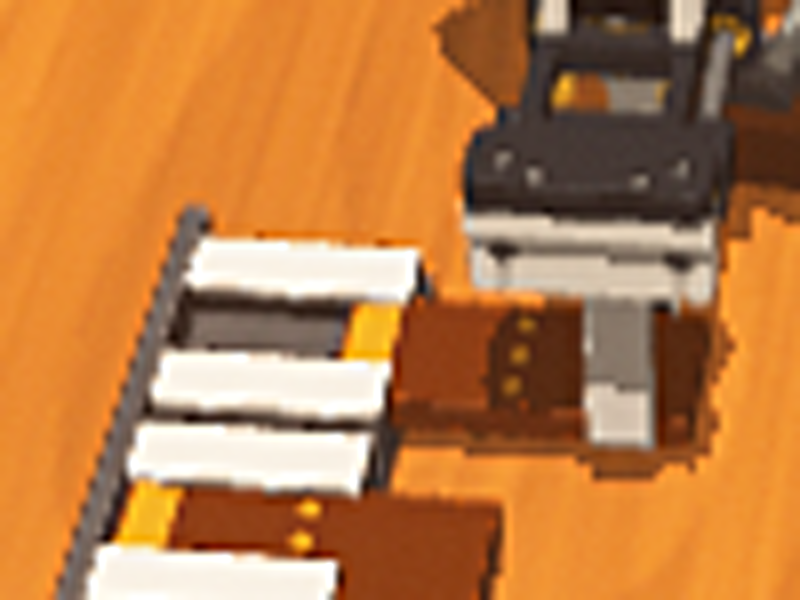

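```bash
python3 -m pendant '[[255,0,1.3,0,0,0,0],[255,0,1.3,0,0,0,0],[255,0,1.3,0,0,0,0],[255,0,0,0,0,0,0]]'; python3 -m pendant '[[255,0,0.8,0,0,0,0],[255,0,0,0,0,0,0]]'; python3 -m pendant '[[255,0,0.3,0,0,0,0],[255,0,0,0,0,0,0]]';python3 -m pendant '[[255,0,0.2,0,0,0,0],[255,0,0,0,0,0,0]]'; python3 -m pendant '[[255,0,0.2,0,0,0,0],[255,0,0,0,0,0,0]]'
```

```text
time_s: 54.22
ee_pos: [0.5756, -0.2829, -0.0058]
tool_rot: [0.706, 0.708, -0.001, -0.001]
contact_force: [-0.2, -0.0, -1.1]
opening: 0.528
time_s: 54.48
ee_pos: [0.5828, -0.283, -0.0057]
tool_rot: [0.706, 0.708, -0.001, -0.001]
contact_force: [-0.0, 0.0, -1.3]
opening: 0.529
time_s: 54.72
ee_pos: [0.5854, -0.283, -0.0056]
tool_rot: [0.706, 0.708, -0.001, -0.001]
contact_force: [-0.5, 0.0, -0.8]
opening: 0.526
time_s: 54.98
ee_pos: [0.5871, -0.283, -0.0057]
tool_rot: [0.706, 0.708, -0.001, -0.001]
contact_force: [-0.6, 1.3, -0.4]
opening: 0.53
time_s: 55.22
ee_pos: [0.587, -0.2831, -0.0063]
tool_rot: [0.706, 0.708, -0.003, -0.003]
contact_force: [-5.5, -0.8, 0.3]
opening: 0.531
```

Stop reached (5.5 N). Releasing, rising, and checking everything.

```bash
python3 -m pendant '[[100,0,0,0,0,0,0],[70,0,0,0,0,0,0],[60,0,0,0,0,0,0],[60,0,0,0,0,0,0],[60,0,0,-3,0,0,0],[60,0,0,-4,0,0,0],[60,0,-5,-3,0,0,0],[120,0,-6,0,0,0,0]]'; python3 -m pendant '[[255,0,-6,0,0,0,0],[255,0,-6,0,0,0,0],[255,0,0,0,0,0,0],[255,0,0,0,0,0,0],[255,0,0,0,0,0,0],[255,0,0,0,0,0,0]]'; python3 -c "
from h import *
for n in ('side','top'):
  im=arm.grab_frame(n)[:,:,::-1]; cv2.imwrite(f'pics/{n}41.png',im);crop(im,*((200,120,200,150,4) if n=='side' else (330,170,180,130,4)),f'pics/{n}41c.png')"
```

```text
time_s: 56.22
ee_pos: [0.4811, -0.2847, 0.0984]
tool_rot: [0.706, 0.708, -0.0, 0.003]
contact_force: [0.2, -0.9, 0.6]
opening: 0.695
time_s: 56.98
ee_pos: [0.3608, -0.2836, 0.095]
tool_rot: [0.706, 0.708, -0.001, -0.001]
contact_force: [-0.5, 0.4, -0.4]
opening: 0.055
```

View pics/top41.png

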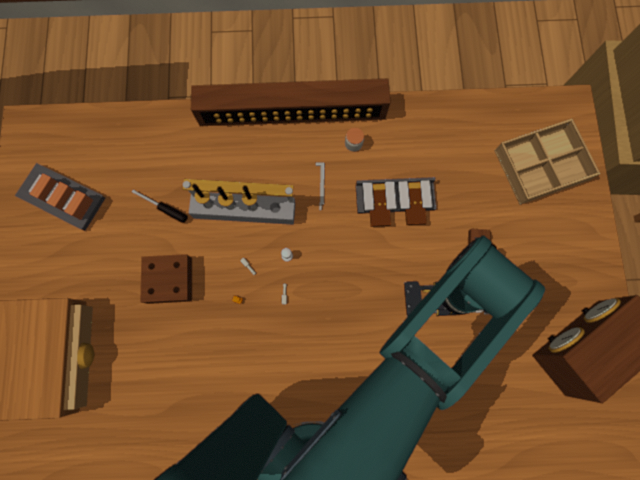

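View pics/side41.png

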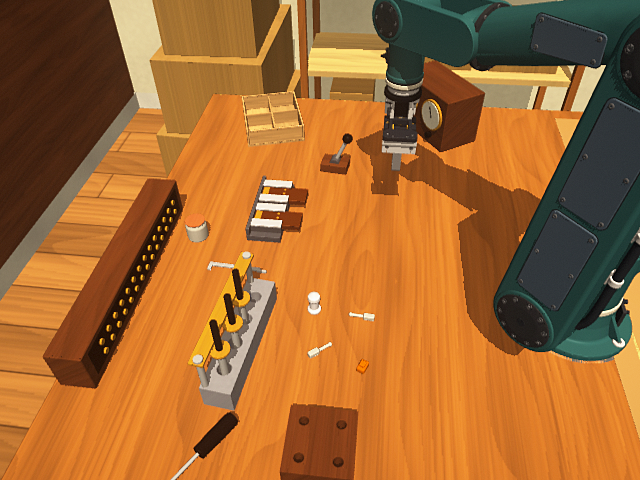

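View pics/side41c.png

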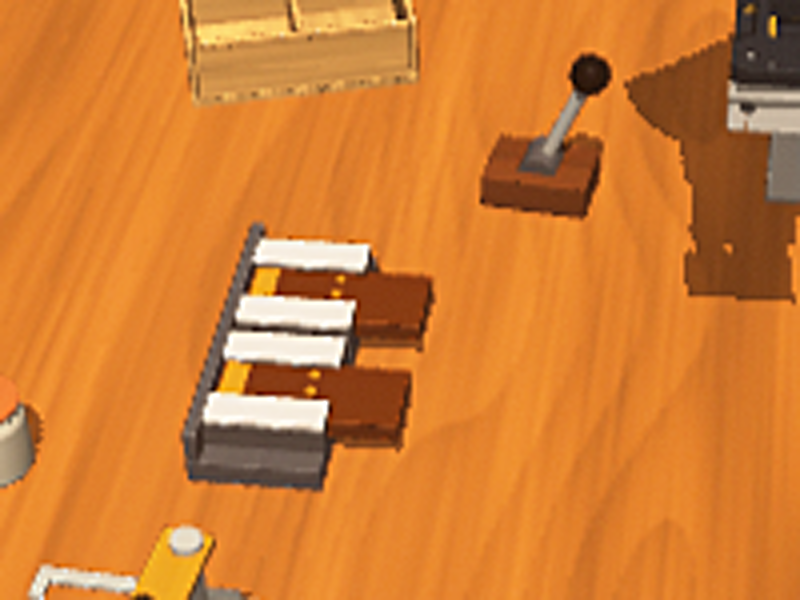

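Both cards are home and the three probes stand under the rail. Quick numeric checks, then plan the key.

```bash
python3 -c "
from h import *
s=cv2.imread('pics/side41.png'); crop(s,170,240,110,150,4,'pics/side41p.png')
t=cv2.imread('pics/top41.png'); crop(t,340,165,120,80,6,'pics/top41n.png')
p=lambda x,y,x0,y0:((x+.5)/4-.5+x0,(y+.5)/4-.5+y0)
print(onz('top',*p(644,315,330,170),.0922),onz('side',*p(590,74,200,120),.0922))
print('base side',[onz('side',*p(*k,200,120),.025)[:2].round(4).tolist() for k in((502,136),(602,142),(588,186),(483,176))])
need((.438,-.4256,.14),-.165)"
```

```text
[ 0.48432821 -0.4349844   0.0922    ] [ 0.48287427 -0.44050716  0.0922    ]
base side [[0.5423, -0.4638], [0.4757, -0.4638], [0.4804, -0.4137], [0.5492, -0.4176]]
t 57.08 at [ 0.3604 -0.2835  0.0948] rotvec [-0.003 -0.     0.168] shift cm (after turn) [-12.74   9.99  -4.52] (now axes) [-14.23   7.7   -4.55] F [-0.1  0.2 -0.7] open 0.9
```

View pics/side41p.png

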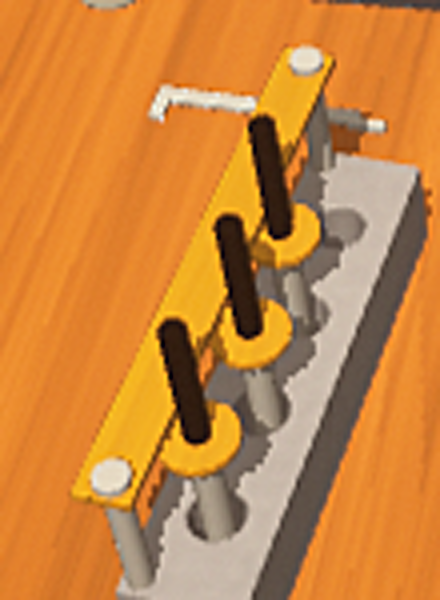

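View pics/top41n.png

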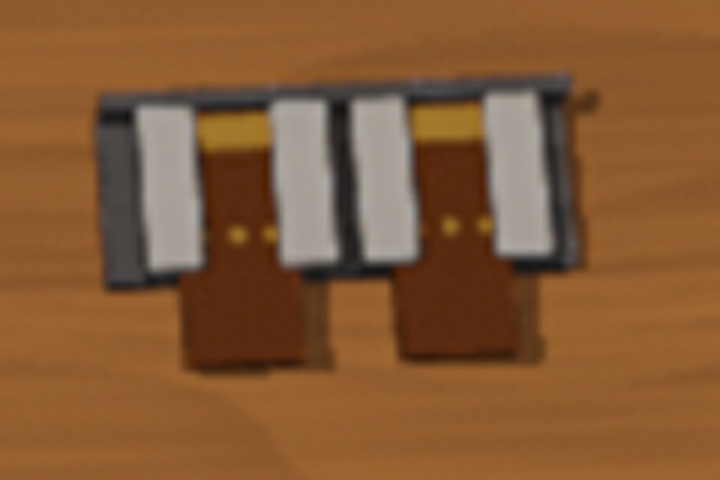

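```bash
python3 -m pendant '[[255,0,0,0,0,0,0.1],[255,-5,2,0,0,0,0],[255,-5,2,0,0,0,0],[255,-4,1.5,0,0,0,0],[255,0,0,0,0,0,0],[255,0,0,0,0,0,0]]'; python3 -c "
from h import *
need((.4385,-.433,.058),-.1)"
```

```text
time_s: 57.82
ee_pos: [0.4008, -0.4275, 0.0942]
tool_rot: [0.741, 0.672, -0.001, -0.002]
contact_force: [0.2, 0.9, 0.3]
opening: 0.004
t 57.83 at [ 0.4008 -0.4275  0.0942] rotvec [-0.004 -0.002  0.002] shift cm (after turn) [-0.17  3.81  3.62] (now axes) [-0.19  3.82  3.61] F [0.2 0.9 0.3] open 0.4
```

```bash
python3 -m pendant '[[255,-0.17,0,1.8,0,0,0],[255,0,0,1.8,0,0,0],[255,0,1.9,0,0,0,0],[255,0,1.9,0,0,0,0],[255,0,0,0,0,0,0],[255,0,0,0,0,0,0]]'; python3 -c "
from h import *
need((.4385,-.433,.058),-.1)
cv2.imwrite('pics/w42.png',arm.grab_frame('wrist')[:,:,::-1])
im=arm.grab_frame('side')[:,:,::-1]; crop(im,290,90,100,75,8,'pics/side42c.png')"
```

```text
time_s: 58.58
ee_pos: [0.4385, -0.4335, 0.0587]
tool_rot: [0.741, 0.672, -0.001, -0.001]
contact_force: [-0.5, -0.5, -0.0]
opening: 0.002
t 58.58 at [ 0.4385 -0.4335  0.0587] rotvec [-0.003 -0.     0.003] shift cm (after turn) [ 0.04 -0.01  0.07] (now axes) [ 0.04 -0.01  0.07] F [-0.5 -0.5 -0. ] open 0.2
```

View pics/w42.png

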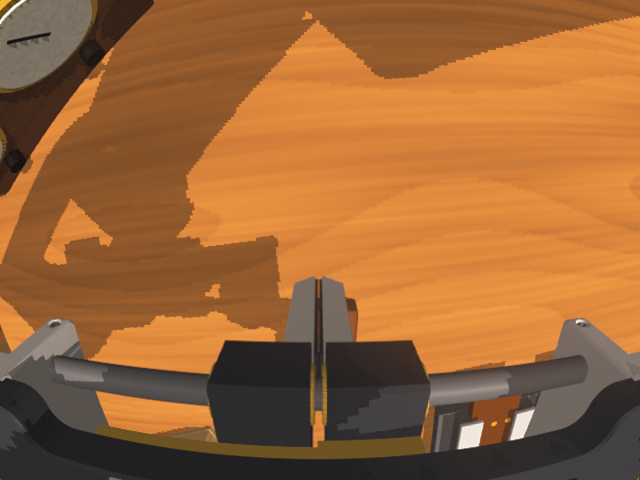

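View pics/side42c.png

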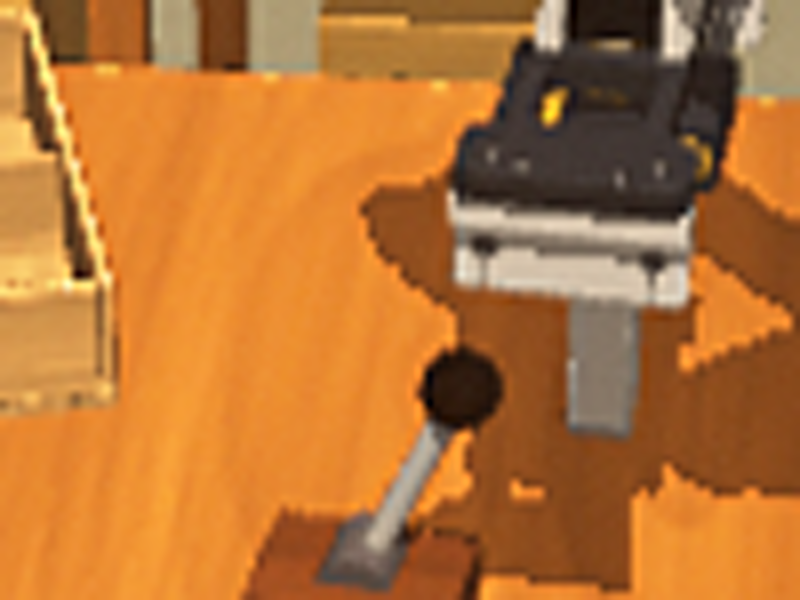

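The closed fingers are right behind the ball and overlap it in height. Pushing over.

```bash
python3 -m pendant '[[255,0,1.2,-0.4,0,0,0],[255,0,1.2,0,0,0,0],[255,0,1.2,0,0,0,0],[255,0,1.2,0,0,0,0],[255,0,1.2,0,0,0,0],[255,0,0,0,0,0,0]]'; python3 -m pendant '[[255,0,1,0,0,0,0],[255,0,1,0,0,0,0],[255,0,0,0,0,0,0]]'; python3 -c "
from h import *
im=arm.grab_frame('side')[:,:,::-1]; crop(im,290,90,100,75,8,'pics/side43c.png')"
```

```text
time_s: 59.42
ee_pos: [0.4992, -0.4392, 0.062]
tool_rot: [0.74, 0.672, -0.001, -0.001]
contact_force: [-0.3, 0.3, 1.0]
opening: 0.006
time_s: 59.8
ee_pos: [0.5188, -0.4413, 0.0622]
tool_rot: [0.741, 0.672, -0.001, -0.001]
contact_force: [0.1, -0.3, -0.2]
opening: 0.004
```

View pics/side43c.png

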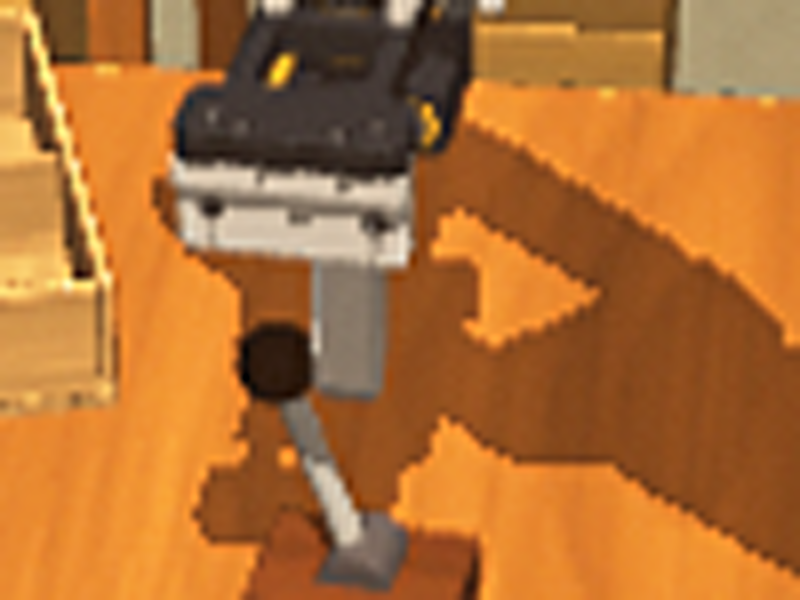

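The lever is past upright. Continuing to its stop.

```bash
python3 -m pendant '[[255,0,0.7,0,0,0,0],[255,0,0,0,0,0,0],[255,0,0,0,0,0,0]]'; python3 -m pendant '[[255,0,0.4,0,0,0,0],[255,0,0,0,0,0,0]]'; python3 -m pendant '[[255,0,0.4,0,0,0,0],[255,0,0,0,0,0,0]]'; python3 -m pendant '[[255,0,0.3,0,0,0,0],[255,0,0,0,0,0,0]]'
```

```text
time_s: 60.22
ee_pos: [0.5251, -0.4422, 0.0626]
tool_rot: [0.741, 0.672, -0.001, -0.001]
contact_force: [0.1, -0.8, 0.2]
opening: 0.009
time_s: 60.48
ee_pos: [0.529, -0.4425, 0.0624]
tool_rot: [0.741, 0.672, -0.001, -0.001]
contact_force: [-0.3, -0.1, 0.3]
opening: 0.004
time_s: 60.72
ee_pos: [0.5297, -0.4426, 0.0623]
tool_rot: [0.741, 0.671, -0.003, -0.004]
contact_force: [-8.2, 1.6, 3.2]
opening: 0.005
time_s: 60.98
ee_pos: [0.5299, -0.4426, 0.0623]
tool_rot: [0.741, 0.671, -0.005, -0.007]
contact_force: [-13.6, 3.5, 5.2]
opening: 0.006
```

Hard stop at 13.6 N. Backing off and taking the last look.

```bash
python3 -m pendant '[[255,0,-2,0,0,0,0],[255,0,-4,0,0,0,0],[255,0,-5,0,0,0,0],[255,0,-4,-3,0,0,0],[255,0,-4,-4,0,0,0],[255,0,0,-3,0,0,0],[255,0,0,0,0,0,0],[255,0,0,0,0,0,0]]'; python3 -c "
from h import *
for n in ('side','top'):
  im=arm.grab_frame(n)[:,:,::-1]; cv2.imwrite(f'pics/{n}44.png',im)
im=cv2.imread('pics/side44.png'); crop(im,290,90,100,75,8,'pics/side44c.png')"
```

```text
time_s: 61.98
ee_pos: [0.3472, -0.4242, 0.1616]
tool_rot: [0.741, 0.672, -0.001, -0.002]
contact_force: [-0.1, 0.4, -0.5]
opening: 0.004
```

View pics/side44.png

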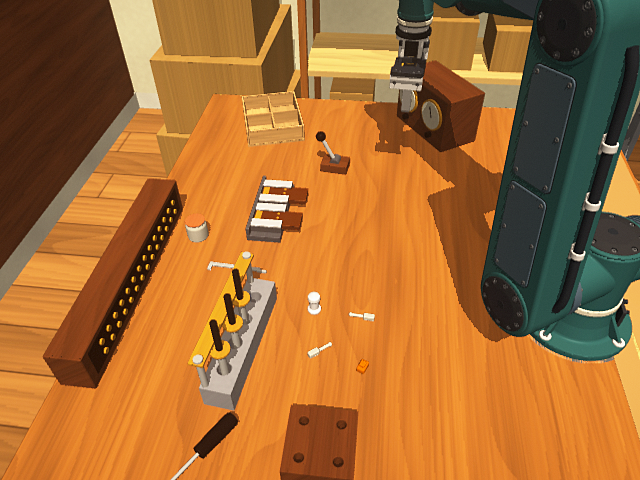

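View pics/top44.png

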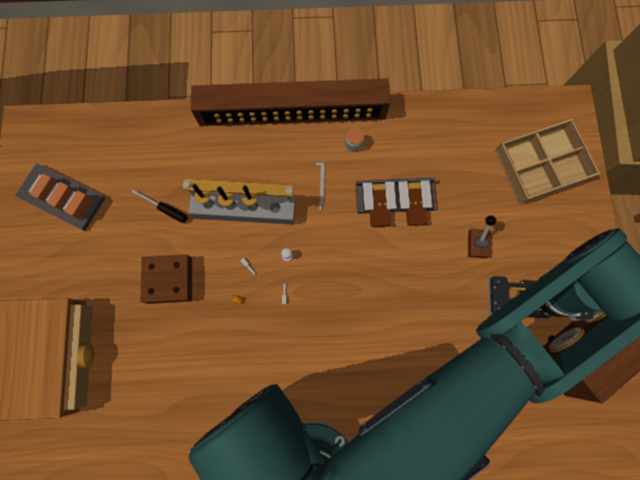

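View pics/side44c.png

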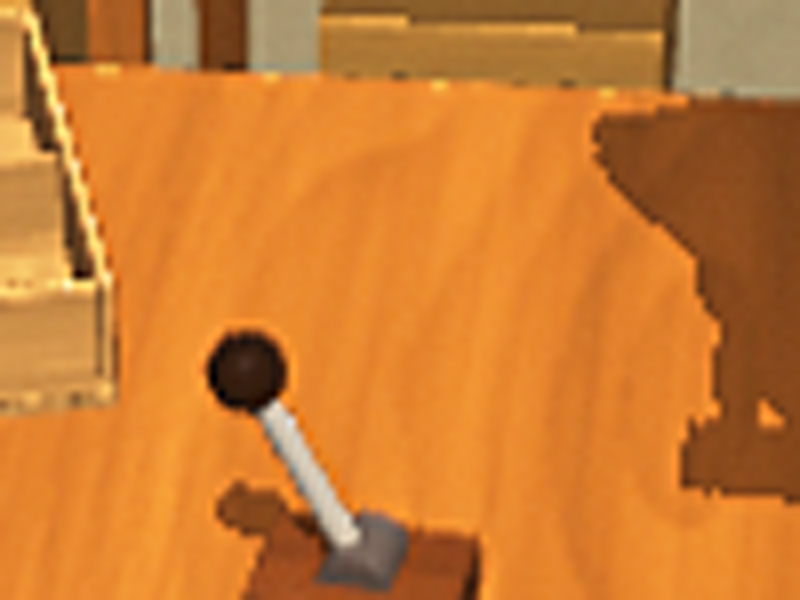

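```bash
python3 -m pendant '[[255,0,0,-4,0,0,0],[255,5,0,-2,0,0,0],[255,5,0,0,0,0,0],[255,0,0,0,0,0,0],[255,0,0,0,0,0,0]]'; python3 -c "
from h import *
P,r=tri([ray('top',490,221),ray('side',320.4,135.8)]); print('ball',P,r)
a=np.array([.4835,-.4365,.095]); print('ball travel',np.linalg.norm(P-a),'angle',2*np.arcsin(np.linalg.norm(P-a)/.16))
a=cv2.imread('pics/side0.png');b=cv2.imread('pics/side44.png')
p=lambda x,y,x0,y0:((x+.5)/4-.5+x0,(y+.5)/4-.5+y0)
for i,(t,c) in enumerate((((173,326),(200,450)),((229,221),(250,340)),((262,122),(284,238)))):
  print(on_plane('side',*p(*t,170,240),BORES[i]),on_plane('side',*p(*c,170,240),BORES[i]))
for n,(x,y,w,h) in dict(small=(280,280,110,100),driver=(160,400,90,80),adj=(200,255,35,20)).items(): print(n,int((cv2.absdiff(a,b)[y:y+h,x:x+w].max(2)>60).sum()))"
```

```text
time_s: 62.7
ee_pos: [0.357, -0.3251, 0.2217]
tool_rot: [0.741, 0.672, -0.001, -0.002]
contact_force: [0.5, -0.1, 0.0]
opening: 0.004
ball [ 0.55029265 -0.44071708  0.09431569] [0.0007875760461448028, 0.0007875760461447202]
ball travel 0.06692914158462224 angle 0.8631615138640731
(np.float64(-1.5), np.float64(183.8)) (np.float64(0.1), np.float64(100.5))
(np.float64(-4.0), np.float64(183.8)) (np.float64(-2.5), np.float64(105.0))
(np.float64(1.7), np.float64(183.8)) (np.float64(1.1), np.float64(108.1))
small 178
driver 0
adj 17
```

```bash
python3 -c "
from plant import arm
print(arm.get_state()['time_s']); print(arm.job_done())"
```

```text
62.7
the job is handed in; nothing more can be done
None
```

The test desk is loaded and the job was handed in at 62.7 s. No verdict was reported.

- **Probes:** Only three were there. All three stand in bores 1–3 under the keeper rail. In the last side view their axes are within about 4 mm of the bores' and within about 0.02 rad of upright.
- **Cards:** Both cards were pushed into the nest, contact end first, until they met the stop at about 5.5 N. Each stands out of the mouth by about 40 mm.
- **Key:** It was pushed over last, against a hard stop at 13.6 N. Taking the hinge at the measured base centre, the ball's last position is 38 mm past it, which is full throw (about 1.0 rad). Measured as ball travel alone it turned only 0.86 rad, so the key seems to have started at about 0.14 rad rather than 0.
- **Bystanders:** The driver's picture area did not change at all. Pixels did change around the small parts (178) and the adjuster (17). I put the first down to probes gone from the stand, and by eye nothing moved.

**What went wrong:**
- **Second probe:** It struck the rail once at about 36 N and slid in the grip. I set it down leaning in its bore and regripped it higher.
- **First card grasp:** It missed because the fingers end about 25 mm short of the reported TCP. I allowed for that in the later grasps.

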